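Hitch the tube cradle to its ball mount, latch it and load the tubes against the stop

TASK

Set up the soldering cradle: lift the tube cradle by its lug, lower its socket onto the ball of the bench mount until its feet sit flat on the plate, then press the latch lever fully down. Once it is latched, lay each of the sawn brass tubes lying at the right-hand end of the bench in a V-rest of its own and push it along the groove until its end touches the stop fence. Leave the other things on the bench where they are.

Things in the scene. Friction and masses are not known exactly. Their poses are not given: they have to be found in the camera images.
- mount: the ball mount, bolted down, fixed: a dark iron plate 120 x 128 x 12 mm with a hitch ball. Origin: on the bench under the ball; z up, x from its front (towards the robot, within 0.25 rad) to its back. Plate reaches 68 mm in front of the ball, 52 mm behind, 64 mm to each side. A seated cradle has the same heading, its lever over the front edge.
- ball (a point): centre of the mount's steel hitch ball, 36 mm diameter, 46 mm above the bench (top at 64 mm). It stands on a neck 18 mm thick; round its foot a tapered square collar (36.5 mm square at the plate, 26 mm at its top, 10 mm tall) keys the socket, so the cradle must come down with the mount's heading to within a few degrees.
- socket (a point): loose tube cradle (0.75 kg), given at the centre of its ball socket; seated, this point is at the ball centre. At the start it stands on a low steel plate (18 mm high) on two flat feet, 34 mm below this point (x -58 to +42, y to +-52 mm). x from lever side to stop fence, y left, z up. Housing green, 55 mm square; bore below 39 mm square, 54 mm deep. Play on the ball about 1.5 mm.
- lug (a point): grip point of the cradle's lifting lug, an upright dark steel block in the middle of the deck: 12 mm thick in y, 40 mm long in x, from 45 mm below this point (the deck) to 17 mm above. At x -9, y 0, z +73 mm from socket, near the centre of mass; axes of the cradle. Taken from above, across y.
- deck (a point): middle of the top of the cradle's aluminium deck, 84 x 200 mm (x -46 to +38, y +-100 mm from the socket), 28 mm above socket; axes of the cradle. Two rails along y stand on it, 28 mm tall, at x -46 to -36 and +14 to +32 mm from the socket; the 50 mm gap between them leaves fingers room down to the deck. V-notches (90 degrees, 20 mm wide, 10 mm deep) in both rails form four rests along x.
- fence (a point): stop fence of the cradle, a plate along y behind the rear rail: the point is the middle of its front face at the height of a resting tube's axis, 32 mm behind and 54 mm above socket; axes of the cradle. Its top is 18 mm above this point. A tube's end must touch this face.
- latch (a joint): the cradle's latch lever, rad: 0 fully up (open; it points forward and 55 degrees up), 0.96 fully down (level, at its stop). Its pawl then lies under the ball. It stays where it is put; about 4 N at the paddle moves it. Hinge axis along y, at x -38, z -4 mm from socket.
- paddle (a point): where to press the latch lever: upper face of its red paddle, 72 mm from the hinge axis (paddle 32 x 28 x 8 mm, ends 88 mm from the hinge). From socket it lies at x -76, z +57 mm with the lever up, at x -110, z 0 mm with the lever fully down.
- rest_0 (a point): V-rest 0 of the cradle (left end, y = 84 mm): the place of a tube's centre when it lies in this rest with its end against the stop fence; 54 mm above and 10.5 mm in front of socket. The tube lies along x of this frame. Any tube may use any free rest.
- rest_1 (a point): V-rest 1 of the cradle (inner left, y = 42 mm): the place of a tube's centre when it lies in this rest with its end against the stop fence; 54 mm above and 10.5 mm in front of socket. The tube lies along x of this frame. Any tube may use any free rest.
- rest_2 (a point): V-rest 2 of the cradle (inner right, y = -42 mm): the place of a tube's centre when it lies in this rest with its end against the stop fence; 54 mm above and 10.5 mm in front of socket. The tube lies along x of this frame. Any tube may use any free rest.
- rest_3 (a point): V-rest 3 of the cradle (right end, y = -84 mm): the place of a tube's centre when it lies in this rest with its end against the stop fence; 54 mm above and 10.5 mm in front of socket. The tube lies along x of this frame. Any tube may use any free rest.
- tube_0_mid (a point): one of the sawn brass tubes (two to four are present): 12 mm diameter, 85 mm long, 30 g, both ends alike; the point is at its middle, its y axis runs along the tube. At the start it lies on the bench.
- tube_1_mid (a point): one of the sawn brass tubes (two to four are present): 12 mm diameter, 85 mm long, 30 g, both ends alike; the point is at its middle, its y axis runs along the tube. At the start it lies on the bench.
- tube_2_mid (a point): one of the sawn brass tubes (two to four are present): 12 mm diameter, 85 mm long, 30 g, both ends alike; the point is at its middle, its y axis runs along the tube. At the start it lies on the bench.
- tube_3_mid (a point): one of the sawn brass tubes (two to four are present): 12 mm diameter, 85 mm long, 30 g, both ends alike; the point is at its middle, its y axis runs along the tube. At the start it lies on the bench.
- mouthpiece_mid (a point): bystander, to be left alone: a brass trumpet mouthpiece lying on the bench, 85 x 27 mm; the point is about its middle
- leg_mid (a point): bystander, to be left alone: a nickel slide leg (thin silvery tube, 112 x 14 mm); it looks like a longer, silver version of the tubes and is no part of the job; the point is about its middle
- driver_mid (a point): bystander, to be left alone: a screwdriver with an orange handle, 140 mm long; the point is about its middle
- mallet_mid (a point): bystander, to be left alone: a rawhide mallet lying down, 219 mm long; the point is about its middle
- pliers_mid (a point): bystander, to be left alone: nose pliers with black and yellow handles, 148 mm long; the point is about its middle

How it is judged:
By the outcome, as a careful person would: the job done as asked, in the order asked, and still so for the second after the job is handed in, with the robot touching nothing.
Of tube_0, tube_1, tube_2, tube_3 only 2 to 4 are there at a start; the rules pass over those that are not, and their reading is None.
At some moment in a run one of cradle may be knocked a few centimetres aside while the robot is not near it.
Once in a run the grip may slacken for a moment while it holds something.
It also fails if it takes over 210 s, if anything falls off the work surface, if the arm or the gripper's body presses on something with over 40 N, if the wrist force passes 120 N, or if a joint passes its speed limit or range.

ROBOT

A 7-joint arm with a two-finger parallel gripper is mounted at the origin on a cart in front of the work surface, level with it; the furniture and walls round the work are solid. World frame = base frame: x ahead of the robot, y to its left, z up, the work surface at z = 0. Lengths are in m, angles in degrees, forces in N, time in s.
With the tool pointing down it reaches from about 0.425 to 0.875 m from the base axis. Payload 4.7 kg.
Tool frame: the origin (TCP) lies midway between the tips of the shut fingers; the grasp point (between the pads) lies 19 mm behind it (env.tcp_to_grasp is the distance from the TCP to the grasp point, in m); z points along the fingers, x is the direction in which the jaws open and shut, and the axes are right-handed (so a half turn about z gives the same grasp; the last joint's range is limited). The gripper opens to 87 mm and grips with 3 to 60 N. Pads are 19 mm wide; open, the fingers measure 117 mm over their backs; the gripper's body (75 mm by 190 mm) begins 51 mm behind the grasp point.
Start: joints at [76.667, 18.392, -4.016, 83.108, 1.295, 78.541, -3.26], TCP at [0.159, -0.63, 0.223] pointing down, gripper open.
Joint ranges: [-163.93, 163.93], [-17.29, 119.83], [-79.2, 71.16], [3.27, 140.29], [-89.18, 269.18], [5.43, 117.66], [-154.24, 154.24]. Speed limits (degrees/s): [147.25, 147.25, 180, 180, 180, 180, 180].

INTERFACE

Orientations are given as [roll, pitch, yaw] about the fixed x, y, z axes, in that order (R = Rz(yaw) Ry(pitch) Rx(roll)).
In Python, from cell import env, viewer gives the robot as it stands.
- The arm moves only by the shell command python3 -m pendant 'ROWS' [OPENING] [FORCE]. ROWS is JSON, a list of rows, each a list of 6 numbers: the shift along the tool's x, y, z each as a share of 0.1 m, from -1 to 1, then the turn, a rotation vector about the tool's x, y, z each as a share of 90 degrees, from -1 to 1. A call has exactly 8 rows; each row is the pose to reach, as a shift and turn from the pose commanded when the call began, along the tool's axes at that moment; what a row does not reach only later rows make up. A row lasts 1/8 s, in which the tool goes at most 62.5 mm and 10.7 degrees, less where a joint would pass 70% of its speed; a pose out of reach is approached as far as the arm can. A call with a number of a shift or a turn outside -1 to 1 is refused whole. A call with a gripper value outside its range is refused whole. OPENING is the finger opening in mm, from 0 to 87, set as the call begins (- or left out, the last holds). The fingers move at their own pace and stop on an object; FORCE is the grip in N (left out, the last holds). Time passes only in rows, so rows that repeat a pose let the fingers close, or fill a call up. It gives the time, the measured TCP pose, the force and the opening at its end, in the units of the state.
- env.get_obs(): the state, without advancing time (a new reading comes with each control period).
- viewer.read_camera(name): name is "side" or "top"; returns a dict with "frame" (420x560x3 uint8, red, green, blue), "fx", "fy", "cx", "cy" (pixels), "view" (4x4, takes a point from world to camera coordinates). Camera axes: x right, y down, z forward; pixel columns grow to the right and rows downward; lengths in m; the calibration is good to about 2 mm. A picture is of the moment at which its call begins. There is no depth.
- env.sign_off(): hands the job in, once; it reports no verdict.
The state is a dict: "time_s": time; "qpos": joint angles; "joint_velocities": joint speeds; "effort": joint torques, N m; "tool_pos": TCP position; "tool_rot": TCP orientation; "force": force on the tool from outside, world axes, zero at the start; "wrist_torque": the same for the moment, N m; "grip_width": finger opening in m.
Only numpy, scipy, OpenCV 4.12 (cv2) and the standard library are available. Lean on these libraries where they do the work, as an engineer would, in place of code of your own. Each camera call takes 0.05 s, during which the arm holds its last target.

## Working session

There is one attempt and no reset: what is moved stays moved. The work goes in short steps, Python scripts to look and compute and a shell command to move; the robot and the scene stay as the last step left them, time stands still between calls to the robot, and variables do not carry over. Pictures are saved under pics/ and viewed, and the job is handed in when it is done.

```bash
ls -la; mkdir -p pics
cat > h.py <<'E'
import numpy as np, cv2, json
from cell import env, viewer
from scipy.spatial.transform import Rotation as R
def cam(n):
    return viewer.read_camera(n)
def save(c,name,crop=None,scale=1):
    f=c["frame"][:,:,::-1]
    if crop: f=f[crop[1]:crop[3],crop[0]:crop[2]]
    if scale!=1: f=cv2.resize(f,None,fx=scale,fy=scale,interpolation=cv2.INTER_CUBIC)
    cv2.imwrite("pics/"+name,f)
def proj(c,P):
    P=np.atleast_2d(P); V=np.array(c["view"]); q=P@V[:3,:3].T+V[:3,3]
    return np.c_[c["fx"]*q[:,0]/q[:,2]+c["cx"],c["fy"]*q[:,1]/q[:,2]+c["cy"]]
def ray(c,uv,z):
    V=np.array(c["view"]);Rm=V[:3,:3];o=-Rm.T@V[:3,3]
    d=Rm.T@np.array([(uv[0]-c["cx"])/c["fx"],(uv[1]-c["cy"])/c["fy"],1.])
    return o+d*(z-o[2])/d[2]
E
python3 - <<'E'
from h import *
for n in("top","side"):
    c=cam(n);save(c,n+"0.png");V=np.array(c["view"]);print(n,c["fx"],c["cx"],c["cy"],(-V[:3,:3].T@V[:3,3]).round(3),V[:3,:3].round(3).tolist())
o=env.get_obs();print(o)
E
```

```text
total 12
drwxr-xr-x  3 agent agent 4096 Dec  6 15:38 .
drwxr-xr-x 23 root  root  4096 Dec  6 15:38 ..
drwxr-xr-x  2 agent agent 4096 Dec  6 15:38 pics
top 440.25559647169047 284.7224356415521 215.11325277279022 [0.18  0.105 1.225] [[-0.082, -0.997, -0.003], [-0.943, 0.078, -0.324], [0.323, -0.023, -0.946]]
side 522.0406779693828 272.7569647089839 216.41006476237715 [ 0.335 -1.362  0.806] [[0.986, -0.167, -0.014], [-0.085, -0.427, -0.9], [0.144, 0.889, -0.435]]
{'time_s': 0.1, 'qpos': array([76.66792605, 18.43432041, -4.01598221, 83.16857678,  1.29719684,
       78.54107406, -3.25986182]), 'joint_velocities': array([ 0.01030096, -0.00690188,  0.0139975 , -0.19320894,  0.0945868 ,
       -0.02695868,  0.02496205]), 'effort': array([ 1.19411834e-04, -4.92570984e+01, -4.05747285e-01, -3.13397920e+01,
       -6.41783117e-02,  3.95293278e-02,  4.98754923e-05]), 'tool_pos': array([ 0.1586098 , -0.62983438,  0.22157072]), 'tool_rot': array([ 1.79992478e+02,  9.86135323e-02, -7.58573191e+01]), 'force': array([ 0.50260293,  0.17488487, -0.19156793]), 'wrist_torque': array([ 0.00457067, -0.03682192,  0.00538081]), 'grip_width': 0.08702629568574811}
```

View pics/top0.png

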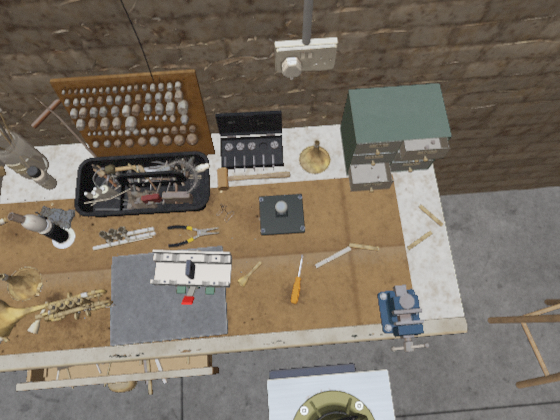

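View pics/side0.png

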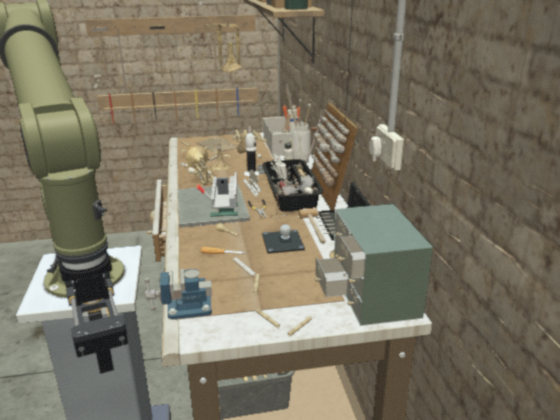

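Run:
```python
from h import *
c=cam("top")
save(c,"t_crad.png",(100,160,320,350),3.5)
save(c,"t_tube.png",(300,160,480,350),3.1)
for uv in((281,207),(190,270),(333,257),(364,247),(419,241),(430,215)): print(uv,ray(c,uv,0).round(3))
c=cam("side");save(c,"s_crad.png",(160,150,320,340),3.1)
save(c,"s_tube.png",(160,220,360,350),3.8)
```

```text
(281, 207) [0.624 0.083 0.   ]
(190, 270) [0.457 0.354 0.   ]
(333, 257) [ 0.461 -0.052  0.   ]
(364, 247) [ 0.483 -0.144  0.   ]
(419, 241) [ 0.488 -0.305 -0.   ]
(430, 215) [ 0.563 -0.351  0.   ]
```

View pics/t_crad.png

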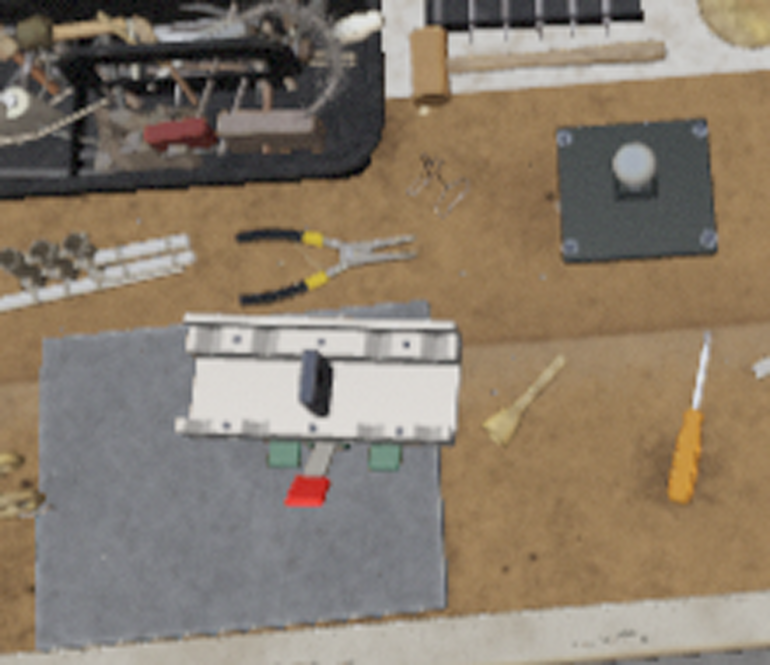

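View pics/t_tube.png

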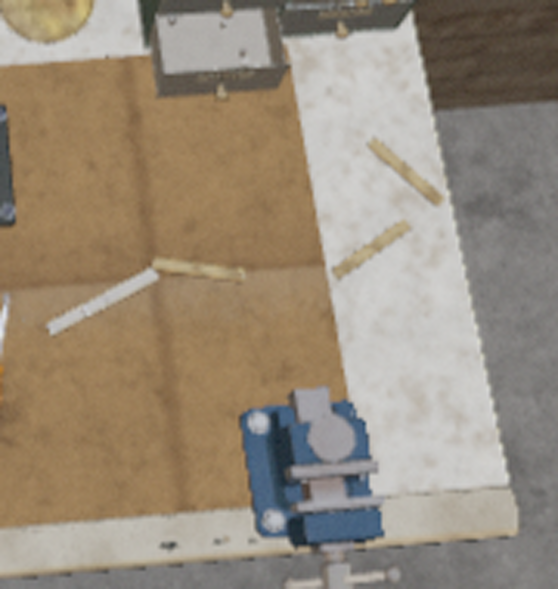

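View pics/s_crad.png

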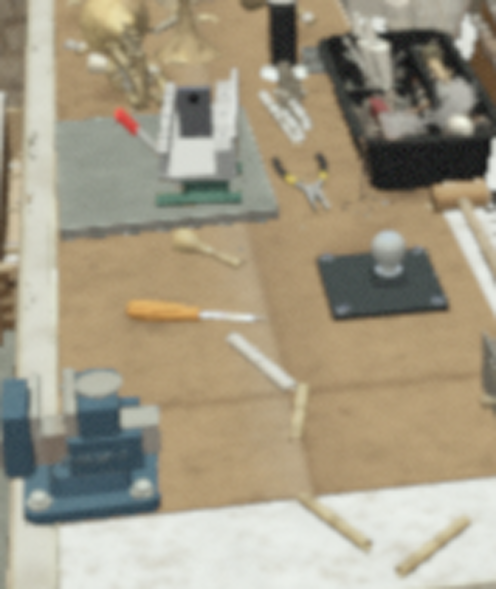

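View pics/s_tube.png

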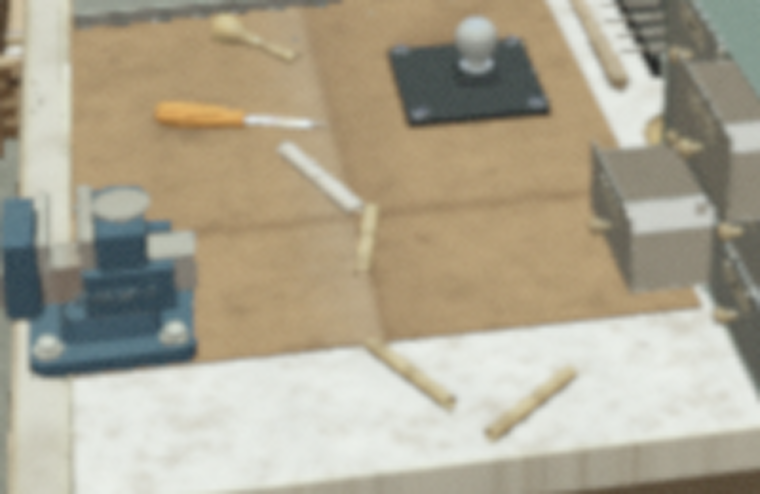

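Run:
```python
from h import *
c=cam("top")
save(c,"tz1.png",(140,240,245,315),7)
save(c,"tz2.png",(250,185,315,243),9)
c=cam("side");
save(c,"sz1.png",(190,160,265,225),9)
save(c,"sz2.png",(255,218,315,260),12)
```

```text
(no output)
```

View pics/tz1.png

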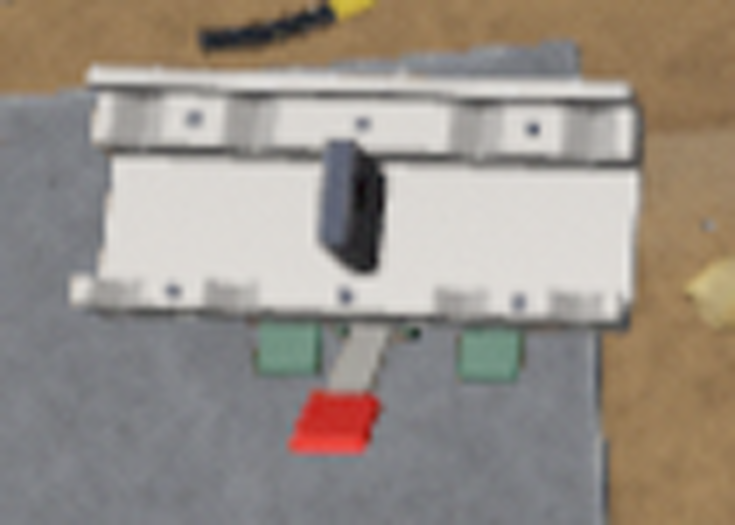

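View pics/tz2.png

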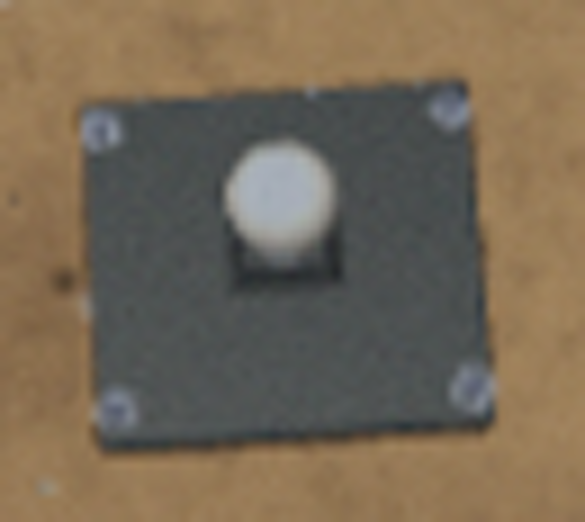

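View pics/sz1.png

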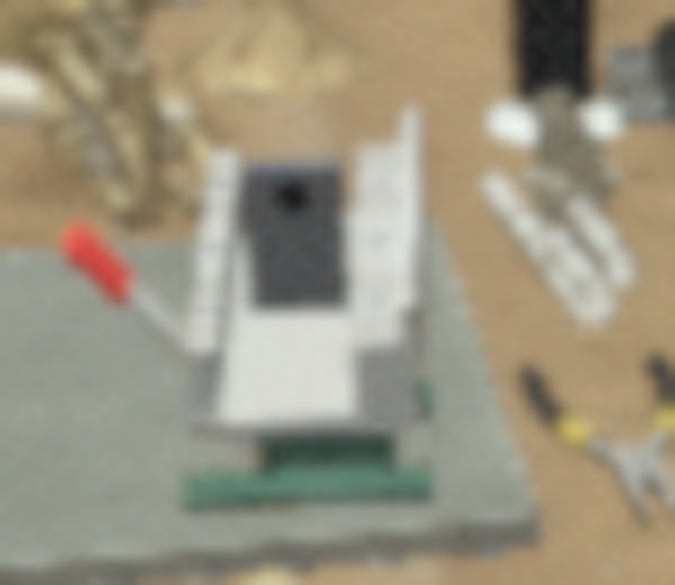

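View pics/sz2.png

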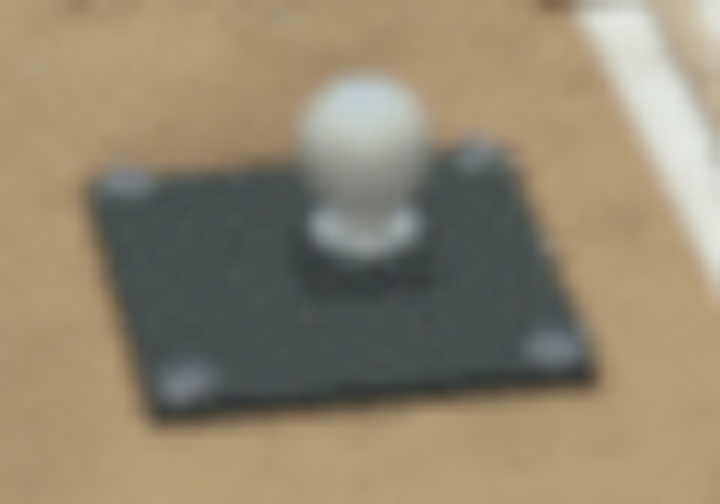

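```bash
cat > fit.py <<'E'
from h import *
from scipy.optimize import least_squares
def un(U,off,s): return (np.array(U,float)+.5)/s-.5+np.array(off)
def fit(obs,z,x0,free_z=False):
    # obs list (cam, local pts, pixels)
    def f(p):
        Rz=R.from_euler('z',p[2]).as_matrix(); t=np.array([p[0],p[1],p[3] if free_z else z]);r=[]
        for c,L,U in obs: r.append((proj(c,np.array(L)@Rz.T+t)-U).ravel())
        return np.concatenate(r)
    s=least_squares(f,list(x0)+([z] if free_z else []),loss='soft_l1')
    return s.x,f(s.x).reshape(-1,2)
E
python3 - <<'E'
from fit import *
T=cam("top");S=cam("side")
C=[[.052,.064,.012],[.052,-.064,.012],[-.068,-.064,.012],[-.068,.064,.012],[0,0,.046]]
u=un([(82,108),(467,84),(493,420),(97,438),(280,195)],(250,185),9)
v=un([(512,152),(592,375),(155,410),(92,185),(365,135)],(255,218),12)
for o in([(T,C,u)],[(S,C,v)],[(T,C,u),(S,C,v)]):
    x,r=fit(o,0,(.6,.08,0));print("mount",x[:2].round(4),np.degrees(x[2]).round(2),r.round(1).tolist())
C=[[-.036,.1,.056],[-.046,-.1,.056],[.032,.1,.072],[.032,-.1,.072],[.011,.006,.09],[.011,-.006,.09],[-.029,-.006,.09],[-.029,.006,.09]]
u=un([(72,277),(628,322),(90,82),(632,97),(325,143),(356,140),(350,243),(318,245)],(140,240),7)
D=[[-.029,-.006,.09],[.011,-.006,.09],[.011,-.006,.028],[-.029,-.006,.028],[-.036,-.1,.028],[.014,-.1,.028],[-.046,-.1,.056],[-.036,-.1,.056],[.014,-.1,.056],[.032,-.1,.056]]
v=un([(245,170),(340,170),(345,305),(252,305),(218,418),(355,415),(188,350),(222,350),(355,345),(410,345)],(190,160),9)
for o in([(T,C,u)],[(S,D,v)],[(T,C,u),(S,D,v)]):
    x,r=fit(o,0.052,(.45,.35,0));print("cradle",x[:2].round(4),np.degrees(x[2]).round(2),r.round(1).tolist())
x,r=fit(o,0.052,(.45,.35,0),True);print(x)
E
```

```text
mount [0.6089 0.0844] -1.37 [[-0.2, -1.3], [0.2, -1.0], [0.2, 0.4], [-0.3, 0.9], [0.2, 0.4]]
mount [0.6078 0.08  ] -1.6 [[0.3, -0.4], [1.1, -0.3], [-0.9, -0.1], [-0.6, -0.4], [0.1, 1.9]]
mount [0.6087 0.084 ] -1.41 [[-0.1, -1.3], [0.3, -0.9], [0.3, 0.5], [-0.2, 0.9], [0.4, 0.4], [0.2, -1.0], [1.2, -0.9], [-0.7, -0.7], [-0.6, -0.9], [0.2, 1.3]]
cradle [0.442  0.3295] -6.32 [[0.8, -0.1], [-0.9, -0.4], [-0.2, 0.4], [-0.1, 0.4], [0.3, -0.9], [0.6, -0.4], [-0.1, 0.6], [-0.3, 0.2]]
cradle [0.4429 0.3332] -5.81 [[-0.6, -0.1], [0.4, -0.6], [0.8, 0.9], [-0.3, 1.3], [0.5, -0.0], [0.3, -0.3], [0.3, 0.0], [-0.4, -0.1], [-0.1, -0.1], [-0.8, -0.4]]
cradle [0.4425 0.3299] -6.07 [[0.7, -0.0], [-0.9, -0.7], [-0.5, 0.4], [-0.3, 0.0], [0.1, -1.1], [0.4, -0.5], [-0.2, 0.5], [-0.5, 0.1], [-0.7, 0.2], [0.4, -0.2], [0.7, 1.3], [-0.4, 1.7], [0.3, 0.4], [0.1, 0.2], [0.1, 0.4], [-0.6, 0.3], [-0.3, 0.3], [-1.0, 0.1]]
[ 0.44217909  0.32923617 -0.104529    0.05354863]
```

```bash
cat > plan.py <<'E'
from h import *
def st():
    o=env.get_obs();return np.array(o["tool_pos"]),o["tool_rot"][2],o
def axes(y):
    a=np.radians(y);return np.array([[np.cos(a),np.sin(a),0],[np.sin(a),-np.cos(a),0],[0,0,-1]])
def plan(wps,p=None,y=None,nd=2):
    """wps: (x,y,z,yaw)"""
    if p is None: p,y,_=st()
    p=np.array(p,float)
    for w in wps:
        for k in range(12):
            d=axes(y)@(np.array(w[:3])-p)/.1; dy=(w[3]-y)/90
            if max(abs(d).max(),abs(dy))<10**-nd*.6: break
            m=max(1,abs(d).max(),abs(dy)*90/75)
            s=np.round(d/m,nd);t=np.round(-dy/m,nd)
            p=p+axes(y).T@s*.1;y=y-t*90
            print("rows end",s.tolist(),"turn z",t,"->",p.round(4),round(y,1),"r",round(np.hypot(*p[:2]),3))
E
python3 -c "
from plan import *
plan([(.159,-.63,.32,-75.9),(.42,-.45,.32,-30),(.6,-.1,.32,30),(.48,.27,.25,84),(.4335,.331,.2,84)])"
```

```text
rows end [-0.0, -0.0, -0.98] turn z 0.0 -> [ 0.1587 -0.6303  0.3204] -75.9 r 0.65
rows end [-0.37, -1.0, 0.0] turn z -0.17 -> [ 0.2467 -0.57    0.3204] -60.6 r 0.621
rows end [-0.09, -1.0, 0.0] turn z -0.16 -> [ 0.3293 -0.513   0.3204] -46.2 r 0.61
rows end [0.16, -1.0, 0.0] turn z -0.16 -> [ 0.4125 -0.4552  0.3204] -31.8 r 0.614
rows end [0.04, -0.08, 0.0] turn z -0.02 -> [ 0.4202 -0.4505  0.3204] -30.0 r 0.616
rows end [-0.05, -1.0, 0.0] turn z -0.17 -> [ 0.4658 -0.3614  0.3204] -14.7 r 0.59
rows end [0.22, -1.0, 0.0] turn z -0.17 -> [ 0.5123 -0.2702  0.3204] 0.6 r 0.579
rows end [0.53, -1.0, 0.0] turn z -0.19 -> [ 0.5642 -0.1696  0.3204] 17.7 r 0.589
rows end [0.55, -0.55, 0.0] turn z -0.14 -> [ 0.5999 -0.1005  0.3204] 30.3 r 0.608
rows end [0.22, -1.0, 0.19] turn z -0.16 -> [ 0.5683 -0.0031  0.3014] 44.7 r 0.568
rows end [0.51, -1.0, 0.2] turn z -0.17 -> [0.5342 0.1038 0.2814] 60.0 r 0.544
rows end [0.9, -1.0, 0.24] turn z -0.2 -> [0.4925 0.2318 0.2574] 78.0 r 0.544
rows end [0.35, -0.2, 0.07] turn z -0.07 -> [0.4802 0.2701 0.2504] 84.3 r 0.551
rows end [0.56, -0.52, 0.5] turn z 0.0 -> [0.4339 0.331  0.2004] 84.3 r 0.546
```

```bash
python3 -m pendant '[[0,0,-0.3,0,0,0],[0,0,-0.6,0,0,0],[0,0,-0.98,0,0,0],[0,0,-0.98,0,0,0],[-0.1,-0.25,-0.98,0,0,-0.05],[-0.2,-0.5,-0.98,0,0,-0.1],[-0.3,-0.75,-0.98,0,0,-0.13],[-0.37,-1,-0.98,0,0,-0.17]]' 87 20
python3 -m pendant '[[-0.02,-0.25,0,0,0,-0.04],[-0.04,-0.5,0,0,0,-0.08],[-0.06,-0.75,0,0,0,-0.12],[-0.09,-1,0,0,0,-0.16],[-0.09,-1,0,0,0,-0.16],[-0.09,-1,0,0,0,-0.16],[-0.09,-1,0,0,0,-0.16],[-0.09,-1,0,0,0,-0.16]]'
python3 -c "
from plan import *
plan([(.42,-.45,.32,-30),(.6,-.1,.32,30),(.48,.27,.25,84),(.4335,.331,.2,84)])"
```

```text
time_s: 1.4
tool_pos: [0.249, -0.5682, 0.3204]
tool_rot: [-180.0, 0.0, -60.2]
force: [0.0, -0.4, -0.3]
grip_width: 0.0871
time_s: 2.4
tool_pos: [0.3284, -0.5137, 0.3205]
tool_rot: [180.0, 0.0, -46.3]
force: [-0.0, 0.6, 0.8]
grip_width: 0.0869
rows end [0.16, -1.0, 0.0] turn z -0.16 -> [ 0.4118 -0.4561  0.3205] -31.9 r 0.614
rows end [0.04, -0.1, 0.0] turn z -0.02 -> [ 0.4204 -0.4497  0.3205] -30.1 r 0.616
rows end [-0.05, -1.0, 0.0] turn z -0.17 -> [ 0.4662 -0.3607  0.3205] -14.8 r 0.589
rows end [0.22, -1.0, 0.0] turn z -0.17 -> [ 0.513  -0.2696  0.3205] 0.5 r 0.579
rows end [0.53, -1.0, 0.0] turn z -0.19 -> [ 0.565  -0.1691  0.3205] 17.6 r 0.59
rows end [0.54, -0.55, 0.0] turn z -0.14 -> [ 0.5998 -0.1003  0.3205] 30.2 r 0.608
rows end [0.22, -1.0, 0.19] turn z -0.16 -> [ 0.5685 -0.0029  0.3015] 44.6 r 0.568
rows end [0.5, -1.0, 0.2] turn z -0.17 -> [0.5338 0.1034 0.2815] 59.9 r 0.544
rows end [0.9, -1.0, 0.24] turn z -0.21 -> [0.4923 0.2314 0.2575] 78.8 r 0.544
rows end [0.35, -0.2, 0.07] turn z -0.06 -> [0.4795 0.2696 0.2505] 84.2 r 0.55
rows end [0.56, -0.52, 0.5] turn z 0.0 -> [0.4334 0.3306 0.2005] 84.2 r 0.545
```

Accurate tracking. Continue.

```bash
python3 -m pendant '[[0.05,-0.3,0,0,0,-0.05],[0.1,-0.6,0,0,0,-0.1],[0.16,-1,0,0,0,-0.16],[0.16,-1,0,0,0,-0.16],[0.16,-1,0,0,0,-0.16],[0.16,-1,0,0,0,-0.16],[0.16,-1,0,0,0,-0.16],[0.16,-1,0,0,0,-0.16]]'
python3 -m pendant '[[0,-0.3,0,0,0,-0.05],[0,-0.6,0,0,0,-0.1],[0,-1,0,0,0,-0.17],[0,-1,0,0,0,-0.17],[0,-1,0,0,0,-0.17],[0,-1,0,0,0,-0.17],[0,-1,0,0,0,-0.17],[0,-1,0,0,0,-0.17]]'
python3 -m pendant '[[0.07,-0.3,0,0,0,-0.05],[0.14,-0.6,0,0,0,-0.1],[0.22,-1,0,0,0,-0.17],[0.22,-1,0,0,0,-0.17],[0.22,-1,0,0,0,-0.17],[0.22,-1,0,0,0,-0.17],[0.22,-1,0,0,0,-0.17],[0.22,-1,0,0,0,-0.17]]'
python3 -m pendant '[[0.17,-0.3,0,0,0,-0.05],[0.34,-0.6,0,0,0,-0.1],[0.53,-1,0,0,0,-0.19],[0.53,-1,0,0,0,-0.19],[0.53,-1,0,0,0,-0.19],[0.53,-1,0,0,0,-0.19],[0.53,-1,0,0,0,-0.19],[0.53,-1,0,0,0,-0.19]]'
python3 -c "
from plan import *
plan([(.58,-.05,.32,30),(.48,.27,.25,84),(.4335,.331,.2,84)])"
```

```text
time_s: 3.4
tool_pos: [0.4121, -0.4557, 0.3206]
tool_rot: [180.0, -0.0, -31.8]
force: [1.1, -0.2, 0.1]
grip_width: 0.0869
time_s: 4.4
tool_pos: [0.4649, -0.3707, 0.3204]
tool_rot: [180.0, 0.0, -16.5]
force: [-0.7, -0.7, 0.2]
grip_width: 0.0871
time_s: 5.4
tool_pos: [0.5144, -0.2811, 0.3205]
tool_rot: [180.0, 0.0, -1.2]
force: [0.6, -0.5, 0.2]
grip_width: 0.0872
time_s: 6.4
tool_pos: [0.5694, -0.1823, 0.3205]
tool_rot: [180.0, 0.0, 15.9]
force: [-0.2, -0.3, -0.1]
grip_width: 0.0867
rows end [0.37, -1.0, 0.0] turn z -0.13 -> [ 0.5777 -0.076   0.3205] 27.6 r 0.583
rows end [0.14, -0.22, 0.01] turn z -0.03 -> [ 0.5799 -0.0501  0.3195] 30.3 r 0.582
rows end [0.23, -1.0, 0.21] turn z -0.18 -> [0.5494 0.0479 0.2985] 46.5 r 0.551
rows end [0.56, -1.0, 0.24] turn z -0.21 -> [0.5154 0.1574 0.2745] 65.4 r 0.539
rows end [0.88, -0.79, 0.25] turn z -0.21 -> [0.4803 0.2703 0.2495] 84.3 r 0.551
rows end [0.56, -0.53, 0.5] turn z 0.0 -> [0.4331 0.3313 0.1995] 84.3 r 0.545
```

```bash
python3 -m pendant '[[0.12,-0.3,0,0,0,-0.05],[0.24,-0.6,0,0,0,-0.1],[0.37,-1,0,0,0,-0.13],[0.37,-1,0,0,0,-0.13],[0.37,-1,0,0,0,-0.13],[0.37,-1,0,0,0,-0.13],[0.37,-1,0,0,0,-0.13],[0.37,-1,0,0,0,-0.13]]'
python3 -m pendant '[[0.1,-0.3,0,0,0,-0.05],[0.2,-0.6,0,0,0,-0.1],[0.32,-1,0,0,0,-0.17],[0.32,-1,0,0,0,-0.17],[0.32,-1,0,0,0,-0.17],[0.32,-1,0,0,0,-0.17],[0.32,-1,0,0,0,-0.17],[0.32,-1,0,0,0,-0.17]]'
python3 -m pendant '[[0.17,-0.3,0,0,0,-0.05],[0.34,-0.6,0,0,0,-0.1],[0.53,-1,0,0,0,-0.2],[0.53,-1,0,0,0,-0.2],[0.53,-1,0,0,0,-0.2],[0.53,-1,0,0,0,-0.2],[0.53,-1,0,0,0,-0.2],[0.53,-1,0,0,0,-0.2]]'
python3 - <<'E'
from plan import *
c=cam("top");save(c,"t1.png");save(c,"t1z.png",(130,200,260,330),4.5)
c=cam("side");save(c,"s1.png")
plan([(.48,.27,.25,84),(.4335,.331,.2,84)])
E
```

```text
time_s: 7.4
tool_pos: [0.5777, -0.076, 0.3204]
tool_rot: [-180.0, 0.0, 27.6]
force: [-0.2, 0.2, -0.3]
grip_width: 0.0867
time_s: 8.4
tool_pos: [0.5598, 0.0275, 0.3204]
tool_rot: [-180.0, 0.0, 42.9]
force: [0.1, 0.3, 0.1]
grip_width: 0.0869
time_s: 9.4
tool_pos: [0.5306, 0.1368, 0.3204]
tool_rot: [-180.0, 0.0, 60.9]
force: [-0.2, -0.4, -0.3]
grip_width: 0.087
rows end [0.84, -1.0, 0.65] turn z -0.24 -> [0.484  0.2591 0.2554] 82.5 r 0.549
rows end [0.1, -0.05, 0.05] turn z -0.02 -> [0.4803 0.2697 0.2504] 84.3 r 0.551
rows end [0.56, -0.53, 0.5] turn z 0.0 -> [0.4331 0.3306 0.2004] 84.3 r 0.545
```

View pics/t1.png

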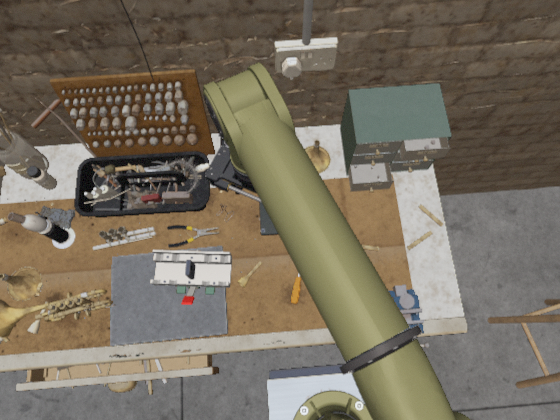

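View pics/s1.png

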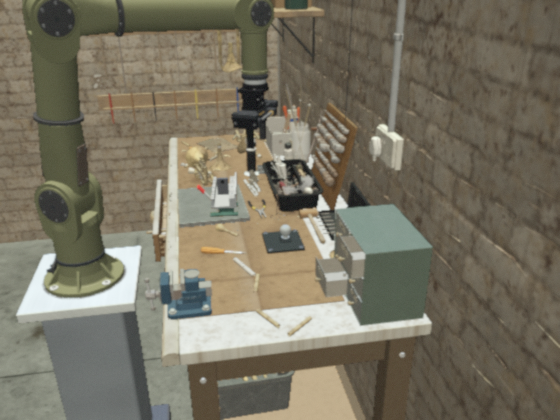

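```bash
python3 -m pendant '[[0.28,-0.3,0.2,0,0,-0.08],[0.56,-0.6,0.4,0,0,-0.16],[0.84,-1,0.65,0,0,-0.24],[0.84,-1,0.65,0,0,-0.24],[0.84,-1,0.65,0,0,-0.24],[0.84,-1,0.65,0,0,-0.24],[0.84,-1,0.65,0,0,-0.24],[0.84,-1,0.65,0,0,-0.24]]'
python3 -m pendant '[[0.2,-0.2,0.1,0,0,-0.01],[0.4,-0.4,0.25,0,0,-0.02],[0.65,-0.58,0.5,0,0,-0.02],[0.65,-0.58,0.5,0,0,-0.02],[0.65,-0.58,0.5,0,0,-0.02],[0.65,-0.58,0.5,0,0,-0.02],[0.65,-0.58,0.5,0,0,-0.02],[0.65,-0.58,0.5,0,0,-0.02]]'
python3 - <<'E'
from plan import *
c=cam("side");save(c,"s2.png",(180,110,280,230),5)
c=cam("top");save(c,"t2.png",(130,200,260,330),4.5)
plan([(.4335,.331,.106,84)],nd=3)
E
```

```text
time_s: 10.5
tool_pos: [0.4843, 0.2588, 0.2557]
tool_rot: [180.0, -0.0, 82.5]
force: [-0.0, -0.5, -0.2]
grip_width: 0.0867
time_s: 11.5
tool_pos: [0.4352, 0.331, 0.2058]
tool_rot: [180.0, -0.0, 84.3]
force: [-0.5, -0.7, 0.3]
grip_width: 0.0875
rows end [-0.002, -0.014, 0.996] turn z 0.003 -> [0.4335 0.331  0.106 ] 84.0 r 0.545
```

View pics/s2.png

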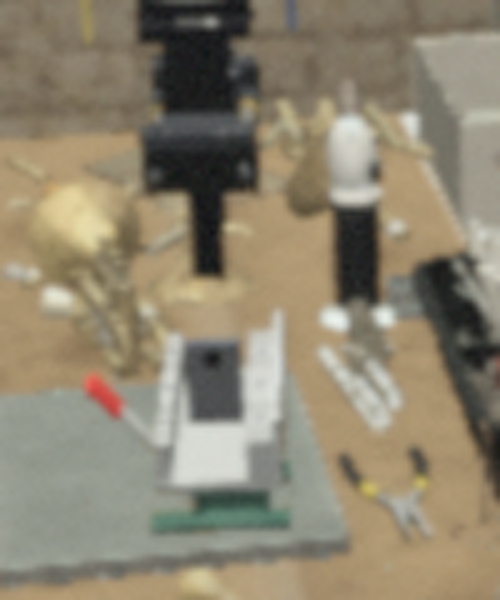

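View pics/t2.png

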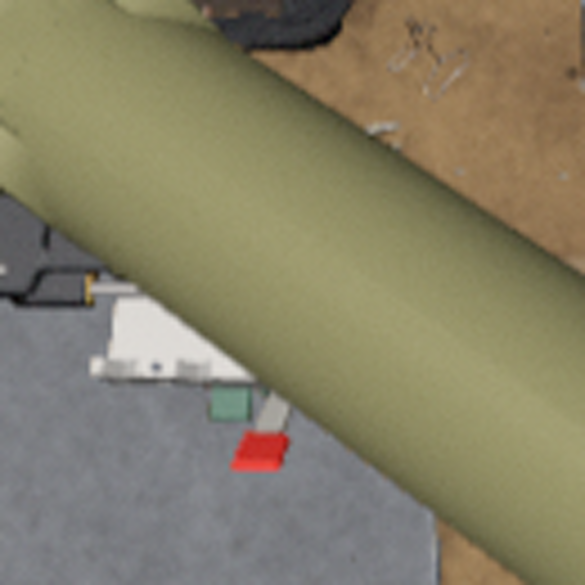

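```bash
python3 -m pendant '[[0,-0.014,0.2,0,0,0.003],[0,-0.014,0.4,0,0,0.003],[0,-0.014,0.6,0,0,0.003],[0,-0.014,0.8,0,0,0.003],[0,-0.014,0.9,0,0,0.003],[0,-0.014,1,0,0,0.003],[0,-0.014,1,0,0,0.003],[0,-0.014,1,0,0,0.003]]'
python3 - <<'E'
from plan import *
print(st()[0])
c=cam("side");save(c,"s3.png",(180,110,280,230),5)
u=proj(c,[[.4335,.331,.106]]);print(u)
E
```

```text
time_s: 12.6
tool_pos: [0.4336, 0.3318, 0.106]
tool_rot: [180.0, -0.0, 84.1]
force: [-0.0, -0.3, 0.4]
grip_width: 0.0872
[0.43363851 0.33183374 0.10602682]
[[222.52687714 187.39717202]]
```

View pics/s3.png

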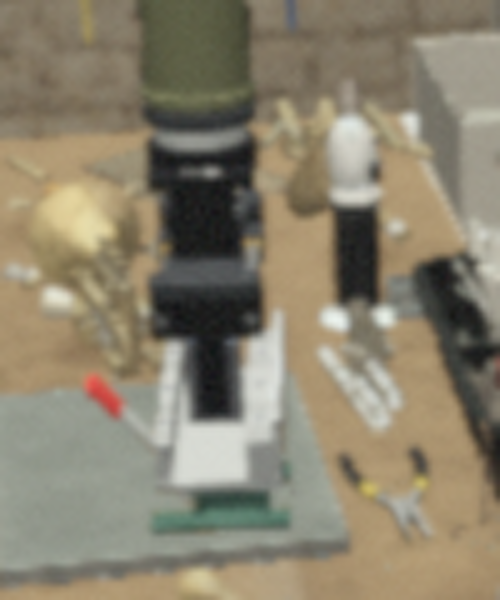

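```bash
python3 -m pendant '[[0,0,0,0,0,0],[0,0,0,0,0,0],[0,0,0,0,0,0],[0,0,0,0,0,0],[0,0,0,0,0,0],[0,0,0,0,0,0],[0,0,0,0,0,0],[0,0,0,0,0,0]]' 0 55
python3 - <<'E'
from plan import *
print(st())
c=cam("side");save(c,"s4.png",(190,160,265,225),9)
E
```

```text
time_s: 13.65
tool_pos: [0.4333, 0.3315, 0.1055]
tool_rot: [-180.0, 0.0, 84.1]
force: [0.5, -0.5, -0.3]
grip_width: 0.0148
(array([0.4333007 , 0.33147035, 0.10547633]), np.float64(84.0729197901634), {'time_s': 13.65, 'qpos': array([  8.7153245 ,  19.47437685, -56.7125822 , 104.68121506,
        17.84592751,  65.4266876 ,  30.01450902]), 'joint_velocities': array([-0.06205948, -0.07306019, -0.08541951,  0.02898122,  0.07953581,
       -0.02564336,  0.04552177]), 'effort': array([-9.41364669e-05, -3.28713262e+01, -8.41423362e+00, -2.75854647e+01,
       -3.16537893e-02,  7.23819109e-02, -6.66050255e-05]), 'tool_pos': array([0.4333007 , 0.33147035, 0.10547633]), 'tool_rot': array([-1.79997542e+02,  4.78979883e-03,  8.40729198e+01]), 'force': array([ 0.53816982, -0.48778816, -0.33211231]), 'wrist_torque': array([ 0.13121554, -0.12247363, -0.04904528]), 'grip_width': 0.01477971928813707})
```

View pics/s4.png

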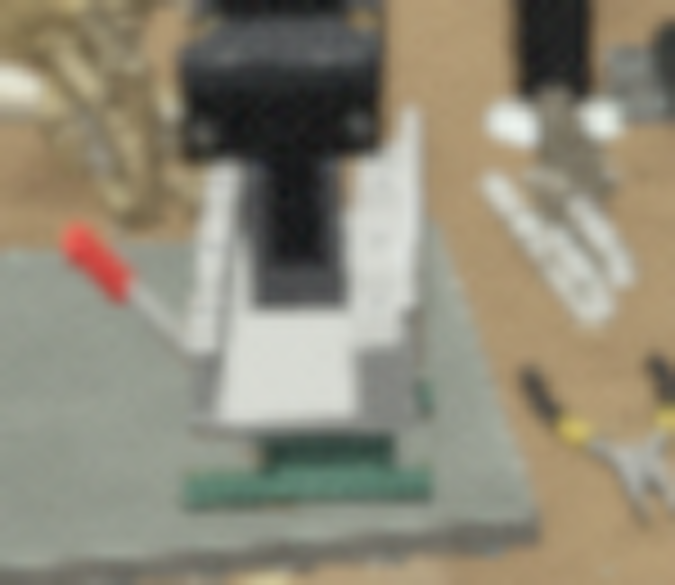

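```bash
python3 -m pendant '[[0,0,0,0,0,0],[0,0,0,0,0,0],[0,0,0,0,0,0],[0,0,0,0,0,0],[0,0,0,0,0,0],[0,0,0,0,0,0],[0,0,0,0,0,0],[0,0,0,0,0,0]]' 0 55
```

```text
time_s: 14.7
tool_pos: [0.4333, 0.3316, 0.1055]
tool_rot: [-180.0, -0.0, 84.1]
force: [1.2, 2.5, -2.9]
grip_width: 0.0116
```

```bash
python3 -m pendant '[[0,0,-0.05,0,0,0],[0,0,-0.15,0,0,0],[0,0,-0.3,0,0,0],[0,0,-0.45,0,0,0],[0,0,-0.6,0,0,0],[0,0,-0.75,0,0,0],[0,0,-0.85,0,0,0],[0,0,-0.9,0,0,0]]' 0 60
python3 - <<'E'
from plan import *
c=cam("side");save(c,"s5.png",(180,110,280,230),5)
plan([(.5997,.0842,.195,88.6)],nd=3)
E
```

```text
time_s: 15.7
tool_pos: [0.4335, 0.3316, 0.1962]
tool_rot: [180.0, -0.0, 84.1]
force: [-0.0, 0.8, -7.6]
grip_width: 0.0118
rows end [-1.0, 0.833, 0.006] turn z -0.022 -> [0.5061 0.2236 0.1959] 86.0 r 0.553
rows end [-1.0, 0.776, 0.007] turn z -0.021 -> [0.5766 0.1185 0.1952] 87.9 r 0.589
rows end [-0.334, 0.243, 0.002] turn z -0.007 -> [0.5997 0.0842 0.195 ] 88.6 r 0.606
```

View pics/s5.png

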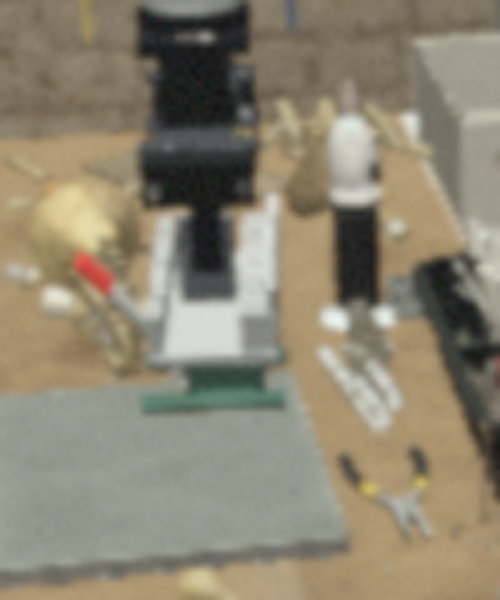

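```bash
python3 -m pendant '[[-0.1,0.08,0,0,0,0],[-0.25,0.2,0,0,0,-0.005],[-0.4,0.33,0,0,0,-0.01],[-0.55,0.46,0,0,0,-0.013],[-0.7,0.58,0,0,0,-0.016],[-0.83,0.69,0,0,0,-0.02],[-0.93,0.78,0,0,0,-0.022],[-1,0.833,0.006,0,0,-0.022]]'
python3 -m pendant '[[-0.1,0.08,0,0,0,0],[-0.25,0.19,0,0,0,-0.005],[-0.4,0.31,0,0,0,-0.01],[-0.55,0.43,0,0,0,-0.013],[-0.7,0.54,0,0,0,-0.016],[-0.83,0.64,0,0,0,-0.02],[-0.93,0.72,0,0,0,-0.021],[-1,0.776,0.007,0,0,-0.021]]'
python3 -m pendant '[[-0.08,0.06,0,0,0,0],[-0.16,0.12,0,0,0,-0.005],[-0.24,0.18,0,0,0,-0.006],[-0.3,0.22,0,0,0,-0.007],[-0.334,0.243,0,0,0,-0.007],[-0.334,0.243,0,0,0,-0.007],[-0.334,0.243,0,0,0,-0.007],[-0.334,0.243,0,0,0,-0.007]]'
python3 - <<'E'
from plan import *
print(st()[:2])
c=cam("side");save(c,"s6.png",(230,150,330,270),5)
c=cam("top");save(c,"t6.png")
E
```

```text
time_s: 16.75
tool_pos: [0.5064, 0.2225, 0.1947]
tool_rot: [-180.0, 0.0, 86.0]
force: [-0.2, 0.5, -8.1]
grip_width: 0.0118
time_s: 17.75
tool_pos: [0.5768, 0.1177, 0.1941]
tool_rot: [-180.0, -0.0, 87.9]
force: [0.0, 0.1, -6.9]
grip_width: 0.0113
time_s: 18.75
tool_pos: [0.5993, 0.0846, 0.1943]
tool_rot: [-180.0, -0.0, 88.6]
force: [0.6, -0.2, -7.1]
grip_width: 0.0114
(array([0.5992638 , 0.08456173, 0.19427972]), np.float64(88.61432730329723))
```

View pics/s6.png

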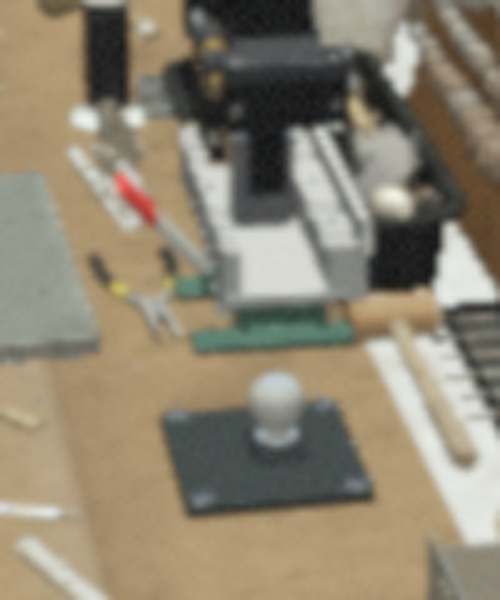

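View pics/t6.png

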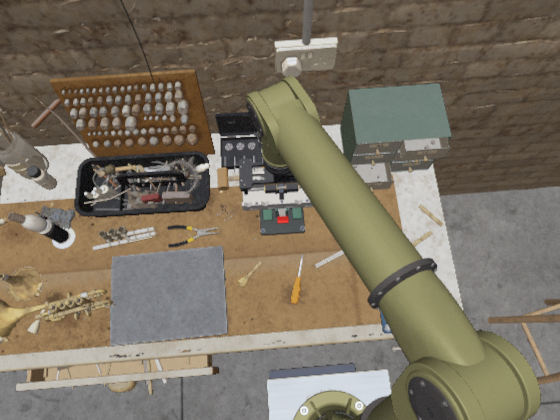

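```bash
python3 -m pendant '[[0,0,0.06,0,0,0],[0,0,0.12,0,0,0],[0,0,0.18,0,0,0],[0,0,0.24,0,0,0],[0,0,0.28,0,0,0],[0,0,0.3,0,0,0],[0,0,0.3,0,0,0],[0,0,0.3,0,0,0]]'
python3 - <<'E'
from plan import *
print(st()[:2])
c=cam("side");save(c,"s7.png",(250,160,315,260),8);save(c,"s7b.png",(255,175,310,220),13)
c=cam("top");save(c,"t7.png",(230,170,330,245),7.5)
E
```

```text
time_s: 19.85
tool_pos: [0.5996, 0.0841, 0.1645]
tool_rot: [180.0, 0.0, 88.6]
force: [0.0, 0.1, -6.2]
grip_width: 0.0117
(array([0.59961891, 0.08408611, 0.16446009]), np.float64(88.57044696582211))
```

View pics/s7.png

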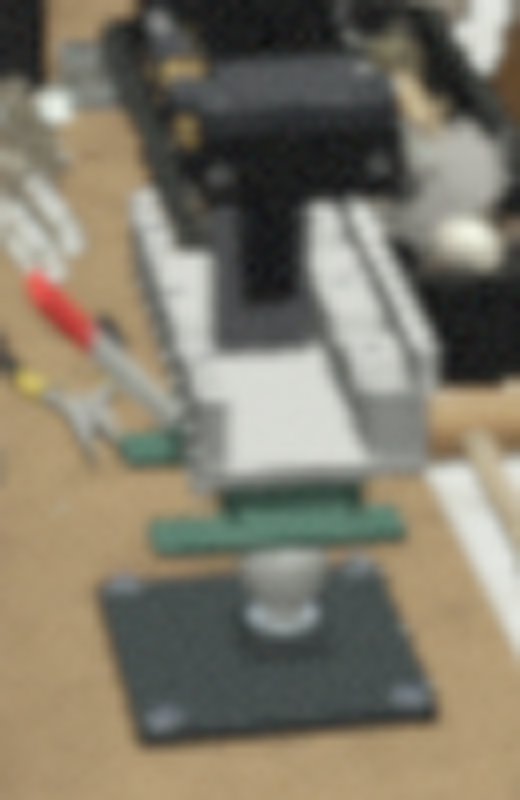

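View pics/t7.png

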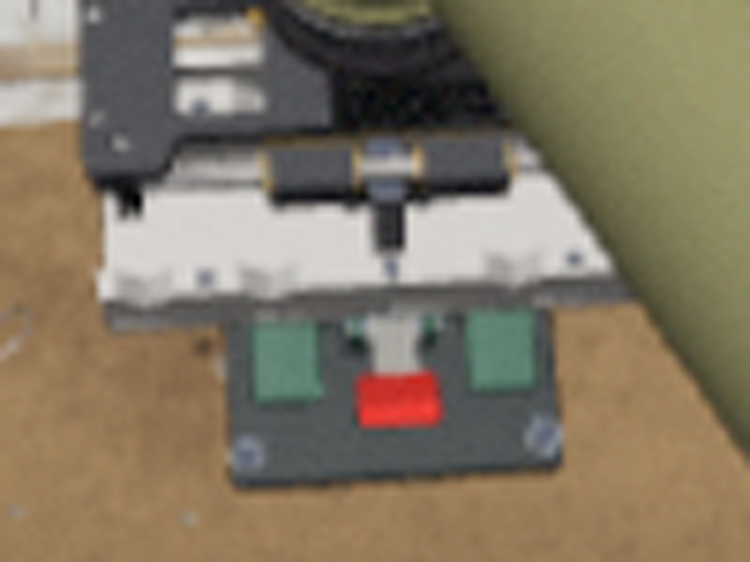

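View pics/s7b.png

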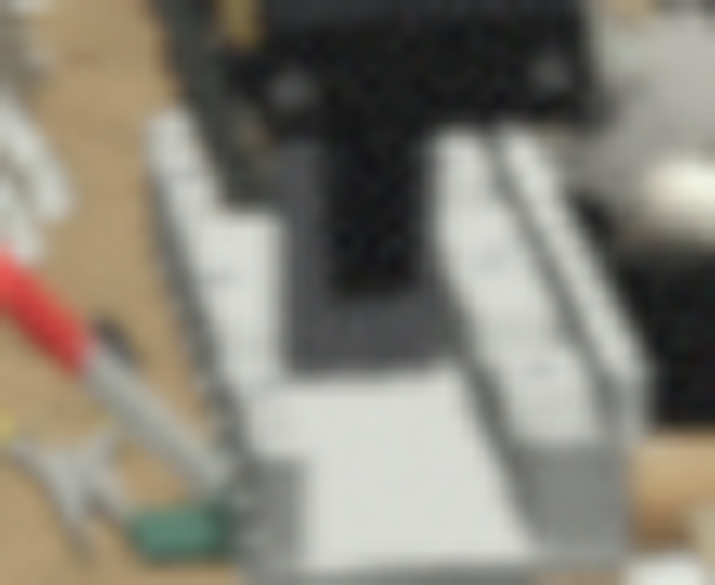

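Run:
```python
from plan import *
S=cam("side");T=cam("top")
save(S,"s8a.png",(265,210,310,258),12)
f=S["frame"].astype(int)
# gray rows scan for foot
save(T,"t8a.png",(255,205,310,240),14)
```

```text
(no output)
```

View pics/s8a.png

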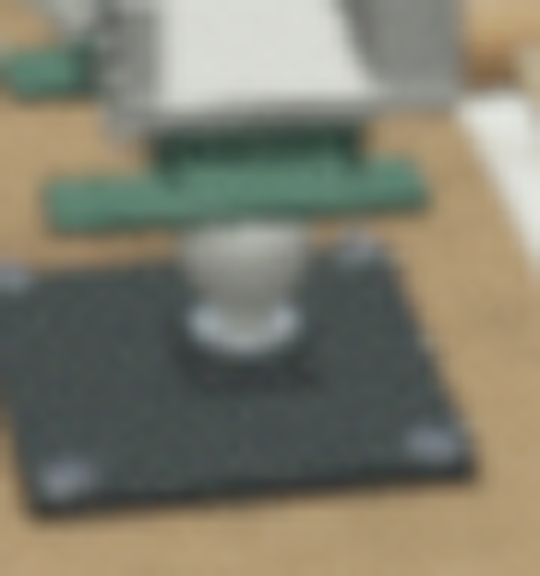

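View pics/t8a.png

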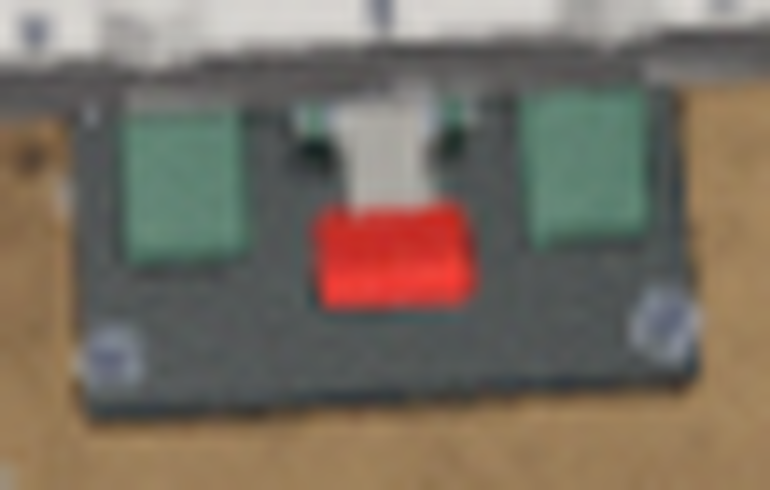

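Run:
```python
from fit import *
S=cam("side");T=cam("top")
s=(265,210);t=(255,205)
M=[[-.068,-.064,.012],[.052,-.064,.012],[.052,.064,.012],[-.068,.064,.012],[0,0,.046]]
mu=np.r_[un([(30,500),(472,465),(392,245)],s,12),un([(92,185),(364,140)],(255,218),12)]
MT=[[.052,.064,.012],[.052,-.064,.012],[-.068,-.064,.012],[-.068,.064,.012],[-.068,-.064,0],[-.068,.064,0],[0,0,.046]]
mt=np.r_[un([(82,108),(467,84)],(250,185),9),un([(692,374),(88,400),(697,392),(95,423)],t,14),un([(280,195)],(250,185),9)]
for n,o in(("side",[(S,M,mu)]),("top",[(T,MT,mt)])):
    x,r=fit(o,0,(.6,.08,0));print("mount",n,x[:2].round(4),np.degrees(x[2]).round(2),r.round(1).tolist())
z=.1645-.0535
C=[[-.058,-.052,-.034],[.042,-.052,-.034],[.014,-.1,.028],[-.036,-.1,.028],[-.029,-.006,.028],[.011,-.006,.028],[-.046,-.1,.056],[-.036,-.1,.056]]
cu=np.r_[un([(52,233),(428,207)],s,12),un([(362,460),(225,470)],(250,160),8),un([(292,370),(468,370),(240,460),(305,460)],(255,175),13)]
CT=[[-.058,.052,-.034],[-.058,-.052,-.034],[-.046,.1,.056]]
ct=np.r_[un([(127,266),(648,245)],t,14),un([(100,298)],(230,170),7.5)]
for n,o in(("side",[(S,C,cu)]),("top",[(T,CT,ct)])):
    x,r=fit(o,z,(.6,.08,0));print("cradle",n,x[:2].round(4),np.degrees(x[2]).round(2),r.round(1).tolist())
```

```text
mount side [0.6079 0.0821] -1.8 [[-0.6, 0.1], [1.0, -0.1], [0.3, -0.4], [-0.6, -0.7], [0.1, 1.1]]
mount top [0.6094 0.084 ] -1.26 [[-0.1, -1.4], [0.2, -1.2], [0.7, 0.1], [-0.6, 0.9], [0.2, 0.1], [-0.9, 0.4], [0.3, 0.2]]
cradle side [0.6122 0.0861] -4.6 [[0.2, 0.4], [1.3, 0.9], [-0.3, -0.3], [-0.2, -0.7], [-0.1, 1.2], [-0.8, 0.6], [1.0, -0.8], [-0.6, -1.0]]
cradle top [0.6081 0.0825] -2.11 [[-0.2, 0.1], [0.5, -0.0], [-0.2, -0.1]]
```

```bash
cat > sil.py <<'E'
from h import *
from scipy.optimize import minimize
def hullmask(c,pts,box,ss=8):
    q=(proj(c,pts)-np.array(box[:2])+.5)*ss-.5
    h=cv2.convexHull(q.astype(np.float32))
    m=np.zeros(((box[3]-box[1])*ss,(box[2]-box[0])*ss),np.uint8)
    cv2.fillPoly(m,[np.round(h*16).astype(np.int32)],255,shift=4)
    m=cv2.resize(m,(box[2]-box[0],box[3]-box[1]),interpolation=cv2.INTER_AREA).astype(float)/255
    return cv2.GaussianBlur(m,(0,0),.6)
def boxpts(x0,x1,y0,y1,z0,z1):
    return np.array([[x,y,z] for x in(x0,x1) for y in(y0,y1) for z in(z0,z1)])
E
python3 - <<'E'
from sil import *
T=cam("top");S=cam("side")
P=boxpts(-.068,.052,-.064,.064,0,.012)
for n,c,box in(("top",T,(248,183,316,246)),("side",S,(254,228,314,262))):
    f=cv2.imread(f"pics/{n}0.png").astype(float); f=f[box[1]:box[3],box[0]:box[2]]
    w=(f[:,:,2]-f[:,:,0]) # R-B: brown positive, dark/gray ~0
    m=1-np.clip(w/np.median(w[w>30]),0,1.0)
    # screws, ball are gray too
    def cost(p):
        Rz=R.from_euler('z',p[2]).as_matrix();q=P@Rz.T+[p[0],p[1],0]
        a=hullmask(c,q,box)
        th=np.linspace(0,6.28,40)
        B=np.array([[p[0],p[1],.046]]);V=np.array(c["view"]);b=proj(c,B)[0]
        zc=(B@V[:3,:3].T+V[:3,3])[0,2];rad=c["fx"]*.018/zc
        ss=8;mm=np.zeros((a.shape[0]*ss,a.shape[1]*ss),np.uint8)
        cc=(b-np.array(box[:2])+.5)*ss-.5
        cv2.circle(mm,tuple(int(v) for v in np.round(cc*16)),int(rad*ss*16),255,-1,shift=4)
        mm=cv2.GaussianBlur(cv2.resize(mm,(a.shape[1],a.shape[0]),interpolation=cv2.INTER_AREA)/255.,(0,0),.6)
        return ((np.maximum(a,mm)-m)**2).sum()
    best=None
    for y0 in(-.06,-.02,.02):
        r=minimize(cost,[.6085,.083,y0],method="Nelder-Mead",options=dict(initial_simplex=[[.6085,.083,y0],[.612,.083,y0],[.6085,.087,y0],[.6085,.083,y0+.04]],xatol=1e-5,fatol=1e-3))
        if best is None or r.fun<best.fun: best=r
    print(n,best.x[:2].round(4),np.degrees(best.x[2]).round(2),best.fun)
    cv2.imwrite(f"pics/m_{n}.png",cv2.resize((m*255).astype(np.uint8),None,fx=6,fy=6))
E
```

```text
top [0.609  0.0844] -0.9 45.39438805926554
side [0.6087 0.0901] -1.14 49.690210372630766
```

View pics/m_top.png

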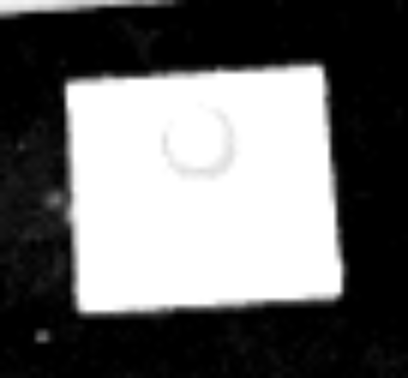

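View pics/m_side.png

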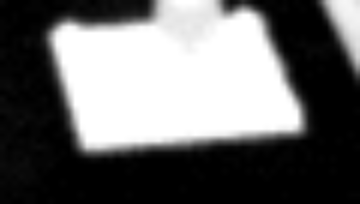

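Run:
```python
from sil import *
from plan import st
T=cam("top");S=cam("side")
f=T["frame"].astype(float)
p,yaw,_=st();h=yaw-90;print(p,yaw)
# green-ness: G - R
g=f[:,:,1]-f[:,:,0]
print("green")
for r in range(214,222): print(r,g[r,258:306].round(0).astype(int).tolist())
rd=f[:,:,0]-f[:,:,1]
print("red")
for r in range(217,228): print(r,rd[r,274:294].round(0).astype(int).tolist())
def loc(c,L,x,y,z,hd): 
    return proj(c,np.array(L)@R.from_euler('z',hd,degrees=True).as_matrix().T+[x,y,z])
sx,sy=p[0]+.009*np.cos(np.radians(h)),p[1]+.009*np.sin(np.radians(h));z=p[2]-.0535
print(sx,sy,z)
print(loc(T,[[-.058,.052,-.034],[-.058,-.052,-.034],[-.05,.052,-.028],[-.05,-.052,-.028],[-.038-.088*np.cos(.96),.014,-.004+.088*np.sin(.96)],[-.038-.088*np.cos(.96),-.014,-.004+.088*np.sin(.96)]],sx,sy,z,h).round(2))
print(loc(T,[[-.068,.064,0],[-.068,-.064,0],[-.068,.064,.012],[-.068,-.064,.012]],.609,.0844,0,-1.2).round(2))
```

```text
[0.5994573  0.08401284 0.16423207] 88.56950081373814
green
214 [-26, -23, -2, 4, 5, 19, 34, 39, 36, 34, 36, 38, 35, 37, 21, 5, 4, 5, 7, 25, 8, -1, -1, -2, -3, -4, -4, 0, 9, 22, 8, 5, 7, 4, 32, 33, 35, 35, 36, 35, 35, 35, 35, 14, 6, -8, -27, -29]
215 [-27, -25, -4, 1, 6, 19, 33, 36, 36, 35, 36, 35, 36, 35, 23, 7, 3, 3, 10, 13, 6, -1, -2, -2, -1, -3, -3, -1, 6, 9, 4, 5, 4, 5, 28, 34, 36, 34, 36, 34, 35, 35, 34, 17, 4, -8, -28, -29]
216 [-26, -22, -3, 5, 1, 17, 33, 37, 35, 35, 35, 36, 35, 37, 21, 6, 5, 4, 3, 9, 7, 1, -2, -2, -1, -3, -2, 1, 4, 5, 4, 6, 4, 4, 26, 34, 36, 34, 38, 38, 37, 36, 36, 14, 4, -4, -28, -30]
217 [-25, -18, -3, 4, 6, 18, 34, 35, 37, 36, 35, 36, 38, 35, 27, 5, 7, 2, 4, 4, 5, 1, -3, -3, -3, -1, -2, 0, 4, 4, 4, 5, 3, 5, 31, 35, 36, 35, 35, 36, 36, 36, 35, 20, 6, 0, -26, -31]
218 [-25, -14, -1, 5, 7, 14, 32, 35, 36, 35, 33, 36, 38, 37, 25, 8, 3, 5, 6, 5, 6, 2, -2, -3, -3, -1, -2, -2, 3, 5, 7, 4, 4, 5, 29, 34, 35, 36, 38, 36, 38, 35, 37, 20, 6, 2, -26, -30]
219 [-26, -16, -3, 4, 4, 15, 33, 35, 35, 35, 36, 37, 35, 36, 25, 10, 4, 4, 4, 4, -28, -30, -25, -25, -31, -33, -32,
[... 1039 characters left out ...]
5, -20]
223 [-6, -5, -4, 54, 141, 156, 151, 156, 154, 155, 157, 157, 162, 160, 98, 12, -2, -4, -3, -2]
224 [-5, -6, -2, 50, 152, 164, 166, 166, 166, 168, 169, 171, 172, 174, 121, 21, -4, -6, -2, -7]
225 [-5, -4, -4, 32, 164, 170, 171, 170, 171, 172, 169, 172, 168, 167, 114, 19, -5, -4, -5, -3]
226 [-6, -6, -3, 5, 122, 146, 141, 137, 133, 133, 120, 117, 114, 110, 45, -2, -5, -4, -4, -7]
227 [-4, -6, -2, -5, 3, 17, 11, 8, 7, 3, -1, -5, -2, -4, -7, -5, -4, -3, -3, -4]
0.6084544908868891 0.08378816456273011 0.11073207000929672
[[263.15 223.79]
 [301.05 221.71]
 [262.92 220.33]
 [300.92 218.25]
 [276.83 222.07]
 [288.02 221.45]]
[[260.34 235.31]
 [304.43 232.7 ]
 [260.11 234.14]
 [304.59 231.5 ]]
```

Run:
```python
from sil import *
T=cam("top");f=T["frame"].astype(float)
g=f[:,:,1]-f[:,:,0]
print(g[215:230,[265,267,269,296,298,300]].T.round(0).astype(int).tolist())
print(f[215:230,268].astype(int).tolist())
# plate only, fitted on top0, box inside the brown
P=boxpts(-.068,.052,-.064,.064,0,.012);box=(252,190,314,242)
f=cv2.imread("pics/top0.png").astype(float)[box[1]:box[3],box[0]:box[2]]
w=f[:,:,2]-f[:,:,0];m=1-np.clip(w/np.median(w[w>30]),0,1)
def cost(p,ret=False):
    q=(P*[p[3],p[4],1])@R.from_euler('z',p[2]).as_matrix().T+[p[0],p[1],0]
    a=hullmask(T,q,box)
    return a if ret else ((a-m)**2).sum()
for sc in(0,1):
    ff=(lambda p:cost([*p,1,1])) if not sc else cost
    x0=np.array([.609,.084,-.02]+[1,1]*sc);sim=np.vstack([x0]+[x0+np.eye(len(x0))[i]*[.004,.004,.04,.04,.04][i] for i in range(len(x0))])
    r=minimize(ff,x0,method="Nelder-Mead",options=dict(initial_simplex=sim,xatol=1e-5,fatol=1e-3,maxiter=2000))
    print(r.x.round(4),np.degrees(r.x[2]),r.fun)
```

```text
[[36, 34, 36, 34, 34, 35, 34, 35, 26, 6, 2, 3, 3, 8, 4], [35, 37, 35, 36, 35, 35, 34, 33, 29, 8, 6, 4, 4, 4, 3], [36, 34, 35, 36, 37, 36, 36, 35, 25, 5, 4, 2, 3, 5, 4], [34, 35, 38, 36, 38, 36, 30, 15, 6, 5, 6, 4, 5, 4, 5], [37, 36, 36, 36, 38, 33, 29, 12, 4, 4, 5, 4, 2, 3, 3], [35, 34, 37, 36, 36, 34, 29, 9, 7, 5, 4, 4, 6, 7, 7]]
[[97, 133, 116], [98, 131, 116], [96, 131, 116], [95, 132, 116], [98, 133, 117], [97, 132, 116], [95, 131, 114], [91, 125, 110], [71, 97, 86], [69, 77, 77], [80, 86, 85], [85, 89, 88], [83, 87, 84], [83, 88, 89], [80, 86, 85]]
[ 0.6086  0.0845 -0.0145] -0.8297638268219204 19.815018841366964
[ 0.6083  0.0845 -0.0128  0.9682  0.9965] -0.7316236144372456 6.617726310877853
```

Run:
```python
from sil import *
T=cam("top");S=cam("side")
f=cv2.imread("pics/top0.png").astype(float).sum(2)/3
sub=f[196:218,270:292]
print(sub.round(0).astype(int))
m=np.clip((f-85)/60,0,1)[197:212,272:290]
ys,xs=np.mgrid[197:212,272:290]
print("centroid",(m*xs).sum()/m.sum(),(m*ys).sum()/m.sum(),"rad",np.sqrt(m.sum()/np.pi))
u=((m*xs).sum()/m.sum(),(m*ys).sum()/m.sum());print(ray(T,u,.046))
```

```text
[[ 73  75  77  76  76  79  80  75  74  75  77  74  77  75  78  75  71  74
   74  78  71  76]
 [ 75  78  76  74  74  76  76  78  73  76  76  74  79  75  73  72  74  73
   76  74  75  72]
 [ 74  74  75  74  74  73  77  77  75  74  75  75  75  76  79  75  77  74
   74  75  76  73]
 [ 75  74  77  73  77  73  78  76  74  74  72  74  74  75  77  77  77  74
   79  78  75  76]
 [ 75  75  75  76  77  75  77  77  76  89  92 102  99  85  76  77  74  72
   76  72  75  77]
 [ 76  77  75  79  77  75  73  89 119 139 141 147 143 131 104  75  73  75
   75  75  76  79]
 [ 76  76  77  77  73  76  87 133 164 171 172 172 170 168 148 115  85  76
   71  77  76  75]
 [ 80  75  78  78  75  76 130 167 176 176 175 174 175 175 169 153 106  77
   79  75  76  77]
 [ 80  78  75  80  78 101 162 176 177 176 177 174 175 176 172 162 130  86
   77  79  76  79]
 [ 80  79  79  79  74 134 167 176 175 173 174 175 175 176 175 167 144  95
   75  80  75  75]
 [ 77  80  80  81  75 151 170 179 177 176 174 173 174 177 174 167 147  98
   76  77  76  81]
 [ 76  76  78  76  74 142 167 175 177 174 176 174 173 176 173 165 144  96
   
[... 349 characters left out ...]
136 120  98  62  52
   72  76  80  79]
 [ 79  80  76  81  82  67  53  74  99 118 127 127 120 105  92  78  49  47
   75  78  81  77]
 [ 79  78  78  79  79  64  51  73  77  89 106 104 102  81  76  73  50  50
   76  79  76  79]
 [ 80  82  78  82  82  65  52  67  64  65  83  83  81  65  56  60  48  46
   74  80  78  78]
 [ 78  79  81  83  83  71  55  51  48  51  49  46  51  47  52  50  52  44
   74  78  77  80]
 [ 82  78  80  80  77  70  53  50  48  56  59  52  50  60  54  58  62  58
   78  78  82  79]
 [ 80  81  82  80  86  73  67  67  66  71  68  68  73  71  72  70  83  77
   78  78  80  81]]
centroid 280.6863764895981 206.07523732579278 rad 5.917867946587122
[0.61051205 0.08478492 0.046     ]
```

```bash
python3 -c "
from plan import *
plan([(.6000,.0852,.143,88.8)],nd=3)"
python3 -m pendant '[[0.012,0.005,0,0,0,-0.003],[0.012,0.005,0,0,0,-0.003],[0.012,0.005,0.04,0,0,-0.003],[0.012,0.005,0.08,0,0,-0.003],[0.012,0.005,0.12,0,0,-0.003],[0.012,0.005,0.16,0,0,-0.003],[0.012,0.005,0.2,0,0,-0.003],[0.012,0.005,0.2,0,0,-0.003]]'
python3 -c "
from plan import *
c=cam('side');save(c,'s9.png',(250,160,315,260),6)
p,y,o=st();print(p,y,o['force'],o['wrist_torque'])"
```

```text
rows end [0.012, 0.005, 0.212] turn z -0.003 -> [0.6    0.0852 0.143 ] 88.8 r 0.606
time_s: 21.5
tool_pos: [0.5997, 0.0851, 0.1437]
tool_rot: [-180.0, 0.0, 88.8]
force: [-0.1, -0.3, -7.4]
grip_width: 0.0113
[0.59986579 0.08522718 0.14399757] 88.84610153529407 [ 0.10917999 -0.01276084 -6.24519401] [ 0.07992734 -0.13714439 -0.0383186 ]
```

View pics/s9.png

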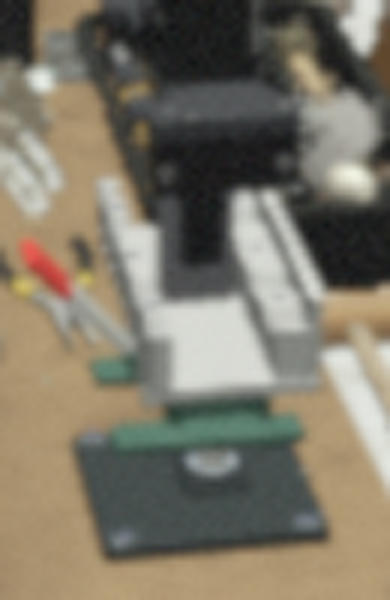

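```bash
python3 -m pendant '[[0,0,0.04,0,0,0],[0,0,0.08,0,0,0],[0,0,0.12,0,0,0],[0,0,0.16,0,0,0],[0,0,0.19,0,0,0],[0,0,0.21,0,0,0],[0,0,0.21,0,0,0],[0,0,0.21,0,0,0]]'
```

```text
time_s: 22.55
tool_pos: [0.6001, 0.0853, 0.1234]
tool_rot: [180.0, 0.0, 88.8]
force: [-0.7, -0.2, -7.2]
grip_width: 0.0118
```

```bash
python3 -m pendant '[[0,0,0.02,0,0,0],[0,0,0.04,0,0,0],[0,0,0.06,0,0,0],[0,0,0.08,0,0,0],[0,0,0.1,0,0,0],[0,0,0.12,0,0,0],[0,0,0.13,0,0,0],[0,0,0.13,0,0,0]]'
python3 -m pendant '[[0,0,0.01,0,0,0],[0,0,0.02,0,0,0],[0,0,0.03,0,0,0],[0,0,0.04,0,0,0],[0,0,0.05,0,0,0],[0,0,0.06,0,0,0],[0,0,0.07,0,0,0],[0,0,0.07,0,0,0]]'
python3 -c "
from plan import *
c=cam('side');save(c,'s10.png',(250,160,315,260),6)
p,y,o=st();print(p,y,o['force'],o['wrist_torque'])"
```

```text
time_s: 23.55
tool_pos: [0.6, 0.0852, 0.1101]
tool_rot: [-180.0, 0.0, 88.8]
force: [0.9, 0.1, -7.3]
grip_width: 0.0118
time_s: 24.55
tool_pos: [0.5999, 0.0852, 0.1031]
tool_rot: [-180.0, 0.0, 88.8]
force: [0.5, 0.2, -7.4]
grip_width: 0.0115
[0.59997568 0.08523124 0.1032021 ] 88.84211467264947 [-0.91313354 -0.77158234 -5.99729557] [ 0.02153934 -0.11084946  0.00628615]
```

View pics/s10.png

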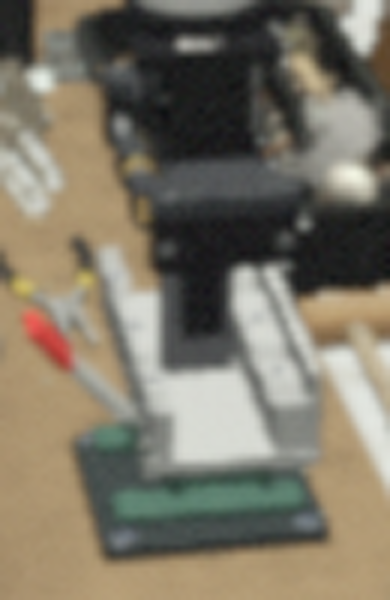

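Still free; expected seat is at about TCP z 0.0995. Continue down gently until force rises.

```bash
python3 -m pendant '[[0,0,0.01,0,0,0],[0,0,0.015,0,0,0],[0,0,0.02,0,0,0],[0,0,0.025,0,0,0],[0,0,0.03,0,0,0],[0,0,0.035,0,0,0],[0,0,0.04,0,0,0],[0,0,0.04,0,0,0]]'
python3 -m pendant '[[0,0,0.005,0,0,0],[0,0,0.005,0,0,0],[0,0,0.01,0,0,0],[0,0,0.01,0,0,0],[0,0,0.015,0,0,0],[0,0,0.015,0,0,0],[0,0,0.015,0,0,0],[0,0,0.015,0,0,0]]'
```

```text
time_s: 25.6
tool_pos: [0.6, 0.0852, 0.1004]
tool_rot: [180.0, 0.0, 88.8]
force: [-4.2, -1.4, 3.6]
grip_width: 0.0116
time_s: 26.6
tool_pos: [0.5999, 0.0852, 0.1003]
tool_rot: [180.0, 0.1, 88.8]
force: [-8.5, -2.8, 11.9]
grip_width: 0.0114
```

```bash
python3 -c "
from plan import *
c=cam('side');save(c,'s11.png',(255,195,315,260),9)
c=cam('top');save(c,'t11.png',(230,170,330,245),7)
"
```

```text
(no output)
```

View pics/s11.png

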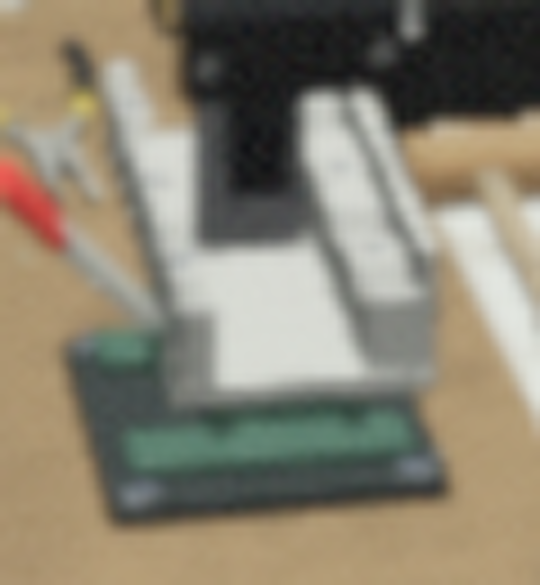

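View pics/t11.png

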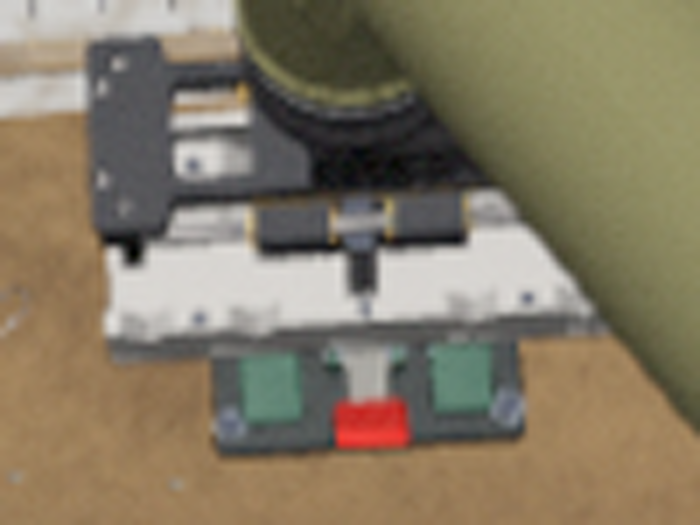

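```bash
python3 -m pendant '[[0,0,0.005,0,0,0],[0,0,0.01,0,0,0],[0,0,0.015,0,0,0],[0,0,0.015,0,0,0],[0,0,0.015,0,0,0],[0,0,0.015,0,0,0],[0,0,0.015,0,0,0],[0,0,0.015,0,0,0]]'
python3 -m pendant '[[0,0,0,0,0,0],[0,0,0,0,0,0],[0,0,0,0,0,0],[0,0,0,0,0,0],[0,0,0,0,0,0],[0,0,0,0,0,0],[0,0,0,0,0,0],[0,0,0,0,0,0]]' 50 20
python3 -c "
from plan import *
c=cam('side');save(c,'s12.png',(255,195,315,260),9)
"
```

```text
time_s: 27.7
tool_pos: [0.5999, 0.0853, 0.1002]
tool_rot: [180.0, 0.1, 88.8]
force: [-12.2, -3.0, 20.0]
grip_width: 0.0118
time_s: 28.7
tool_pos: [0.6, 0.0852, 0.0962]
tool_rot: [-180.0, 0.0, 88.8]
force: [0.7, 0.6, 0.2]
grip_width: 0.05
```

View pics/s12.png

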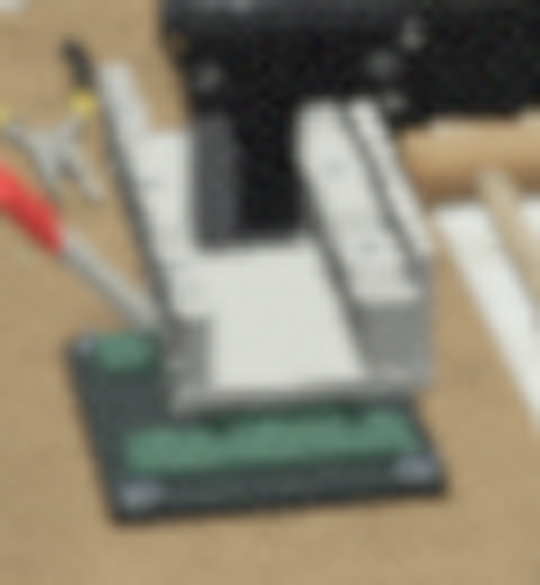

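```bash
python3 -m pendant '[[0,0,-0.1,0,0,0],[0,0,-0.25,0,0,0],[0,0,-0.4,0,0,0],[0,0,-0.55,0,0,0],[0,0,-0.7,0,0,0],[0,0,-0.8,0,0,0],[0,0,-0.8,0,0,0],[0,0,-0.8,0,0,0]]' 50 20
python3 -m pendant '[[0,-0.1,0,0,0,0],[0,-0.25,0,0,0,0],[0,-0.4,0,0,0,0],[0,-0.55,0.1,0,0,0],[0,-0.66,0.2,0,0,0],[0,-0.66,0.25,0,0,0],[0,-0.66,0.25,0,0,0],[0,-0.66,0.25,0,0,0]]' 0 20
python3 - <<'E'
from plan import *
print(st()[:2])
c=cam("side");save(c,"s13.png",(225,160,315,260),6)
c=cam("top");save(c,"t13.png",(230,170,330,245),7)
E
```

```text
time_s: 29.75
tool_pos: [0.5996, 0.0851, 0.1757]
tool_rot: [-179.9, 0.0, 88.8]
force: [-0.5, -0.7, -0.3]
grip_width: 0.0504
time_s: 30.75
tool_pos: [0.5346, 0.0867, 0.1515]
tool_rot: [180.0, -0.0, 88.8]
force: [-0.5, 0.4, -0.3]
grip_width: 0.0004
(array([0.53459546, 0.08666948, 0.15146826]), np.float64(88.83245183536222))
```

View pics/s13.png

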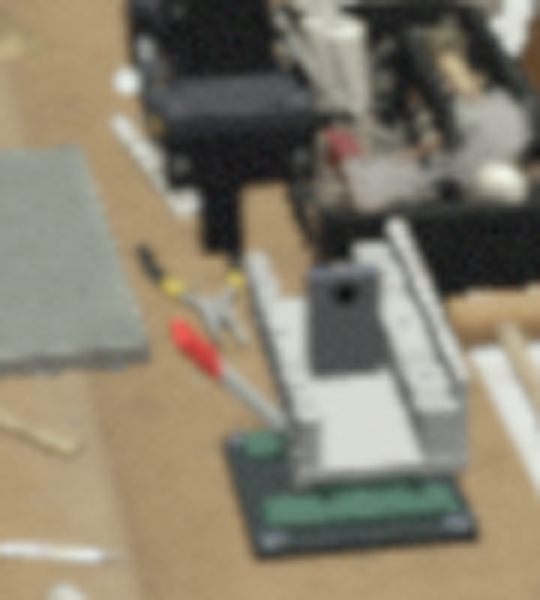

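View pics/t13.png

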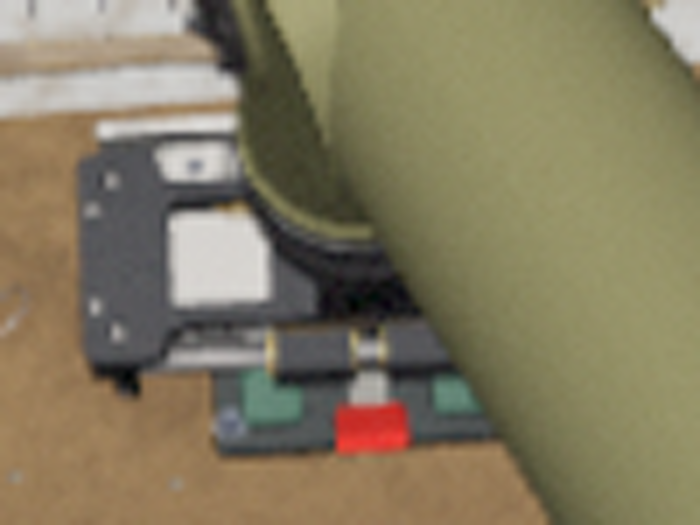

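```bash
python3 -m pendant '[[0,0,0.15,0,0,0],[0,0,0.3,0,0,0],[0,-0.03,0.4,0,0,0],[0,-0.07,0.5,0,0,0],[0,-0.1,0.58,0,0,0],[0,-0.15,0.66,0,0,0],[0,-0.2,0.73,0,0,0],[0,-0.25,0.8,0,0,0]]'
python3 - <<'E'
from plan import *
print(st()[:2])
c=cam("side");save(c,"s14.png",(225,160,315,260),6)
plan([(.499,.0865,.046,88.8)],nd=3)
E
```

```text
time_s: 31.85
tool_pos: [0.5103, 0.0872, 0.0715]
tool_rot: [179.8, -0.0, 88.8]
force: [3.4, 0.3, 2.4]
grip_width: 0.0003
(array([0.51031742, 0.08721146, 0.07151494]), np.float64(88.83841925012489))
rows end [-0.008, -0.1, 0.245] turn z 0.001 -> [0.499  0.0865 0.046 ] 88.8 r 0.506
```

View pics/s14.png

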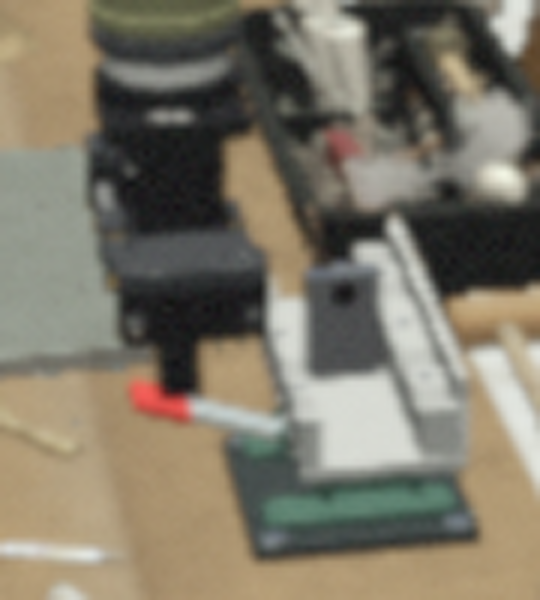

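Lever is moving down nicely. Continue to the stop, with a slight overdrive.

```bash
python3 -m pendant '[[0,-0.02,0.05,0,0,0],[0,-0.05,0.1,0,0,0],[0,-0.07,0.15,0,0,0],[0,-0.09,0.2,0,0,0],[0,-0.1,0.24,0,0,0],[0,-0.1,0.25,0,0,0],[0,-0.1,0.26,0,0,0],[0,-0.1,0.26,0,0,0]]'
```

```text
time_s: 32.9
tool_pos: [0.4979, 0.0872, 0.0453]
tool_rot: [-179.9, 0.1, 88.8]
force: [-1.5, 0.1, 9.9]
grip_width: 0.0004
```

```bash
python3 -m pendant '[[0,0,0.01,0,0,0],[0,0,0.02,0,0,0],[0,0,0.025,0,0,0],[0,0,0.025,0,0,0],[0,0,0.025,0,0,0],[0,0,0.025,0,0,0],[0,0,0.025,0,0,0],[0,0,0.025,0,0,0]]'
python3 - <<'E'
from plan import *
c=cam("side");save(c,"s15.png",(225,160,315,260),6)
E
```

```text
time_s: 33.9
tool_pos: [0.4976, 0.0873, 0.0441]
tool_rot: [-179.8, 0.1, 88.9]
force: [-6.4, -2.3, 21.5]
grip_width: 0.0004
```

View pics/s15.png

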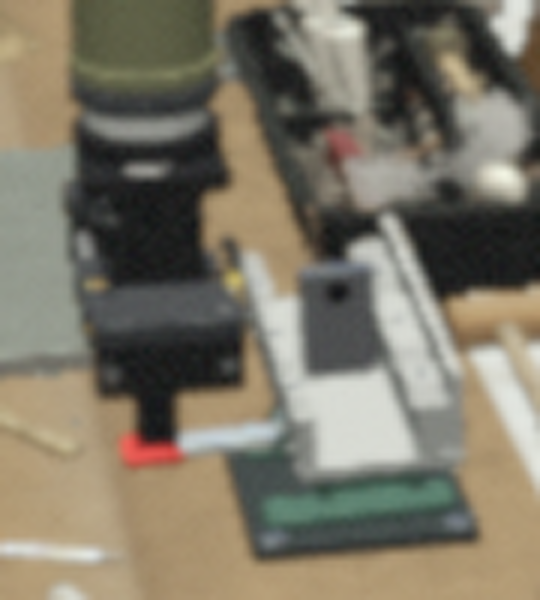

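```bash
python3 -m pendant '[[0,0,-0.05,0,0,0],[0,0,-0.15,0,0,0],[0,0,-0.3,0,0,0],[0,0,-0.5,0,0,0],[0,0,-0.7,0,0,0],[0,0,-0.9,0,0,0],[0,0,-1,0,0,0],[0,0,-1,0,0,0]]'
python3 - <<'E'
from plan import *
print(st()[0])
c=cam("side");save(c,"s16.png",(225,180,315,260),8)
plan([(.50,.0,.28,60),(.53,-.13,.28,30)])
E
```

```text
time_s: 34.95
tool_pos: [0.4995, 0.0872, 0.1436]
tool_rot: [179.9, 0.0, 88.8]
force: [-0.9, -0.1, -0.8]
grip_width: 0.0004
[0.49953336 0.08718501 0.14356136]
rows end [-0.63, 0.02, -1.0] turn z 0.23 -> [0.4997 0.024  0.2428] 68.1 r 0.5
rows end [-0.22, 0.09, -0.37] turn z 0.09 -> [4.998e-01 3.000e-04 2.798e-01] 60.0 r 0.5
rows end [-0.98, 0.91, -0.0] turn z 0.33 -> [ 0.5297 -0.1301  0.2798] 30.3 r 0.545
```

View pics/s16.png

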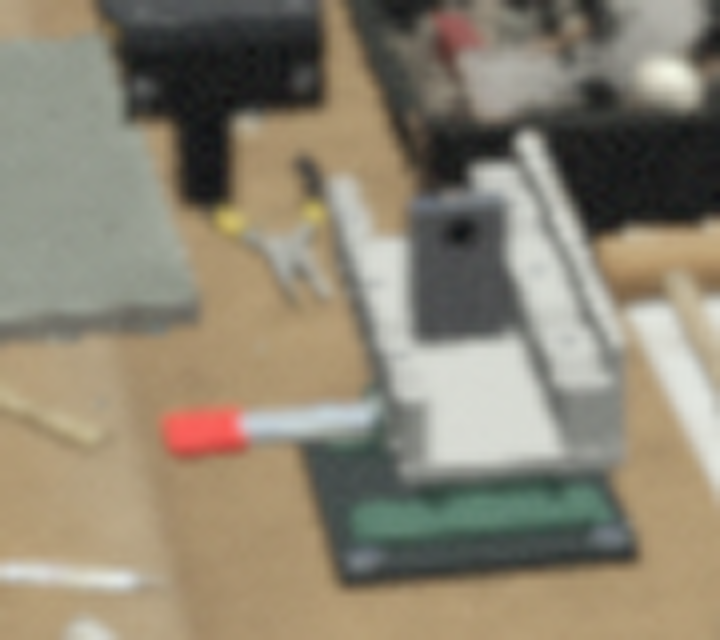

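Run:
```python
from h import *
f=cv2.imread("pics/top0.png");g=cv2.imread("pics/side0.png")
def z(f,b,s,n): cv2.imwrite("pics/"+n,cv2.resize(f[b[1]:b[3],b[0]:b[2]],None,fx=s,fy=s,interpolation=cv2.INTER_CUBIC))
z(f,(310,235,390,275),9,"ta.png"); z(f,(400,198,450,256),10,"tb.png")
z(g,(225,250,325,340),8,"sa.png")
```

```text
(no output)
```

View pics/ta.png

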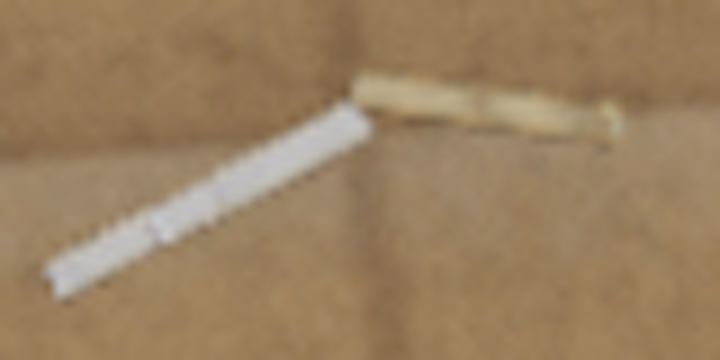

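View pics/tb.png

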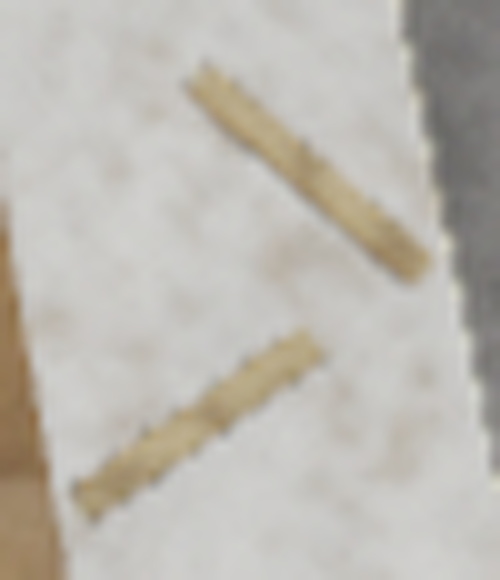

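View pics/sa.png

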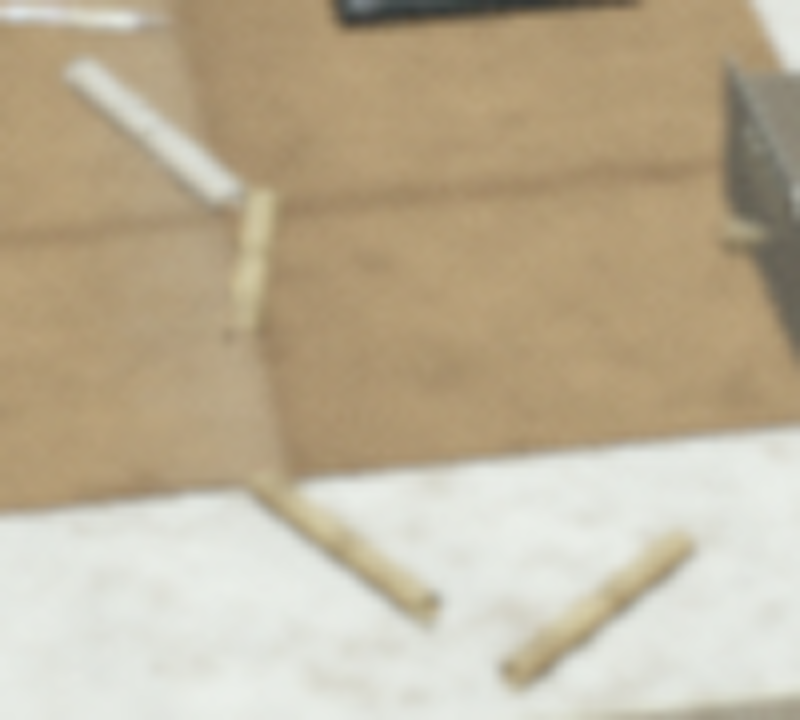

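Run:
```python
from fit import *
T=cam("top");S=cam("side")
tt=dict(A=(un([(353,88),(618,122)],(310,235),9),un([(262,190),(245,330)],(225,250),8)),
 B=(un([(200,78),(418,268)],(400,198),10),un([(683,540),(515,675)],(225,250),8)),
 C=(un([(85,503),(315,343)],(400,198),10),un([(258,480),(430,608)],(225,250),8)))
for k,(u,v) in tt.items():
  for n,c,w in(("top",T,u),("side",S,v)):
    a,b=[ray(c,q,.006) for q in w]
    d=b-a;print(k,n,"mid",((a+b)/2)[:2].round(4),"len",np.linalg.norm(d).round(4),"dir",np.degrees(np.arctan2(d[1],d[0])).round(1))
```

```text
A top mid [ 0.4839 -0.1419] len 0.0841 dir -102.3
A side mid [ 0.4847 -0.1343] len 0.0893 dir -101.8
B top mid [ 0.5619 -0.3499] len 0.0821 dir -140.4
B side mid [ 0.5625 -0.3476] len 0.0853 dir -139.4
C top mid [ 0.4895 -0.3049] len 0.0851 dir -60.7
C side mid [ 0.4893 -0.3013] len 0.0865 dir -60.4
```

```bash
python3 -c "
from plan import *
p,y,o=st();print(o['qpos'])
plan([(.48,-.10,.2,35),(.484,-.141,.1,-12)])
print()
plan([(.48,-.10,.2,120),(.484,-.141,.1,168)])"
```

```text
[ 37.99997947   9.23194    -54.44675577 107.64749983   8.11952731
  67.23965386  69.576684  ]
rows end [-1.0, -0.08, -0.31] turn z 0.32 -> [ 0.4884 -0.0127  0.173 ] 60.0 r 0.489
rows end [-0.8, 0.36, -0.27] turn z 0.28 -> [ 0.4796 -0.1     0.2   ] 34.8 r 0.49
rows end [-0.2, 0.36, 1.0] turn z 0.52 -> [ 0.4838 -0.141   0.1   ] -12.0 r 0.504

rows end [-1.0, -0.08, -0.31] turn z -0.18 -> [ 0.4884 -0.0127  0.173 ] 105.0 r 0.489
rows end [-0.82, -0.31, -0.27] turn z -0.17 -> [ 0.4797 -0.0999  0.2   ] 120.3 r 0.49
rows end [-0.38, -0.17, 1.0] turn z -0.53 -> [ 0.4843 -0.1413  0.1   ] 168.0 r 0.504
```

```bash
python3 -m pendant '[[-0.1,0,-0.1,0,0,0.05],[-0.3,0,-0.2,0,0,0.1],[-0.5,-0.04,-0.31,0,0,0.16],[-0.7,-0.06,-0.31,0,0,0.22],[-0.9,-0.08,-0.31,0,0,0.28],[-1,-0.08,-0.31,0,0,0.32],[-1,-0.08,-0.31,0,0,0.32],[-1,-0.08,-0.31,0,0,0.32]]' 40 10
python3 -m pendant '[[-0.2,0.1,-0.1,0,0,0.07],[-0.4,0.2,-0.2,0,0,0.14],[-0.6,0.3,-0.27,0,0,0.21],[-0.8,0.36,-0.27,0,0,0.28],[-0.8,0.36,-0.27,0,0,0.28],[-0.8,0.36,-0.27,0,0,0.28],[-0.8,0.36,-0.27,0,0,0.28],[-0.8,0.36,-0.27,0,0,0.28]]'
python3 -m pendant '[[-0.05,0.07,0.1,0,0,0.08],[-0.1,0.15,0.3,0,0,0.16],[-0.15,0.25,0.5,0,0,0.25],[-0.2,0.36,0.7,0,0,0.35],[-0.2,0.36,0.9,0,0,0.45],[-0.2,0.36,1,0,0,0.52],[-0.2,0.36,1,0,0,0.52],[-0.2,0.36,1,0,0,0.52]]'
python3 - <<'E'
from plan import *
p,y,o=st();print(p,y,o['qpos'])
c=cam("side");save(c,"s17.png",(215,190,315,300),5.4)
c=cam("top");save(c,"t17.png")
plan([(.484,-.141,.04,-12)],nd=3)
E
```

```text
time_s: 36.1
tool_pos: [0.4889, -0.0126, 0.1739]
tool_rot: [180.0, -0.0, 60.0]
force: [0.4, 0.5, -0.1]
grip_width: 0.04
time_s: 37.1
tool_pos: [0.4804, -0.099, 0.2007]
tool_rot: [-180.0, 0.0, 35.0]
force: [0.1, -0.2, -0.2]
grip_width: 0.0398
time_s: 38.1
tool_pos: [0.4848, -0.1406, 0.1012]
tool_rot: [180.0, -0.0, -11.8]
force: [-0.5, 0.7, 0.2]
grip_width: 0.04
[ 0.48480977 -0.14062959  0.10123727] -11.821702875708917 [ 48.92420816   9.24693483 -38.27145736 110.78617002   6.47667044
  62.04050504  -3.84762897]
rows end [-0.009, 0.003, 0.614] turn z 0.001 -> [ 0.484 -0.141  0.04 ] -12.0 r 0.504
```

View pics/s17.png

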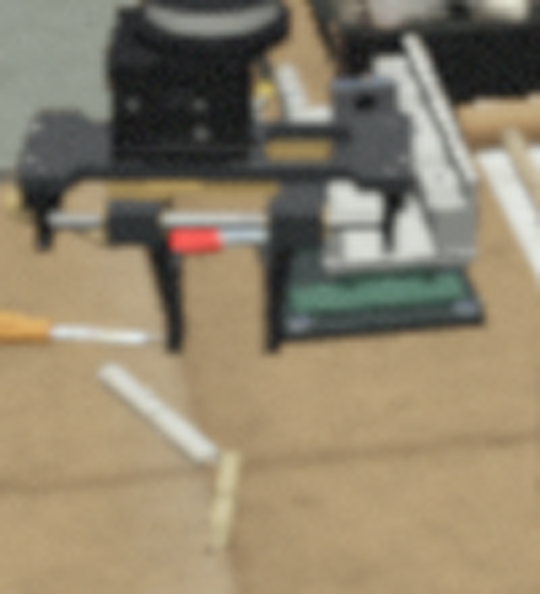

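View pics/t17.png

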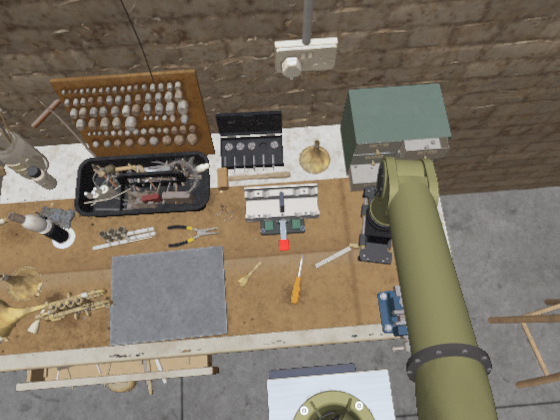

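```bash
python3 -m pendant '[[0,0,0.1,0,0,0],[0,0,0.25,0,0,0],[0,0,0.4,0,0,0],[0,0,0.55,0,0,0],[-0.009,0.003,0.7,0,0,0],[-0.009,0.003,0.8,0,0,0],[-0.009,0.003,0.8,0,0,0],[-0.009,0.003,0.8,0,0,0]]'
python3 - <<'E'
from plan import *
p,y,o=st();print(p,y)
c=cam("side");save(c,"s18.png",(235,225,285,300),8)
E
```

```text
time_s: 39.2
tool_pos: [0.4839, -0.141, 0.0211]
tool_rot: [180.0, -0.0, -12.0]
force: [-0.2, -0.8, 0.0]
grip_width: 0.04
[ 0.48389733 -0.14098467  0.02109694] -11.956453342912434
```

View pics/s18.png

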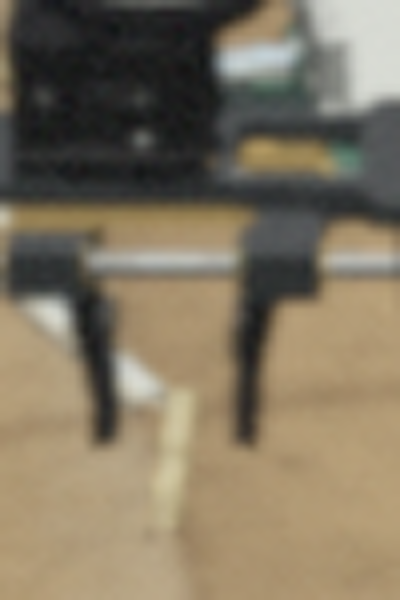

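```bash
python3 -m pendant '[[0,0,0.05,0,0,0],[0,0,0.1,0,0,0],[0,0,0.15,0,0,0],[0,0,0.175,0,0,0],[0,0,0.175,0,0,0],[0,0,0.175,0,0,0],[0,0,0.175,0,0,0],[0,0,0.175,0,0,0]]' 40 15
python3 -m pendant '[[0,0,0,0,0,0],[0,0,0,0,0,0],[0,0,0,0,0,0],[0,0,0,0,0,0],[0,0,0,0,0,0],[0,0,0,0,0,0],[0,0,0,0,0,0],[0,0,0,0,0,0]]' 0 20
python3 - <<'E'
from plan import *
p,y,o=st();print(p,y)
c=cam("side");save(c,"s19.png",(235,225,285,300),8)
E
```

```text
time_s: 40.25
tool_pos: [0.4836, -0.141, 0.0034]
tool_rot: [180.0, -0.0, -12.0]
force: [0.3, 0.5, 0.7]
grip_width: 0.04
time_s: 41.25
tool_pos: [0.4834, -0.1409, 0.0032]
tool_rot: [180.0, 0.0, -12.0]
force: [-0.0, -0.1, -0.3]
grip_width: 0.011
[ 0.48340924 -0.14094083  0.00323404] -11.96018867249489
```

View pics/s19.png

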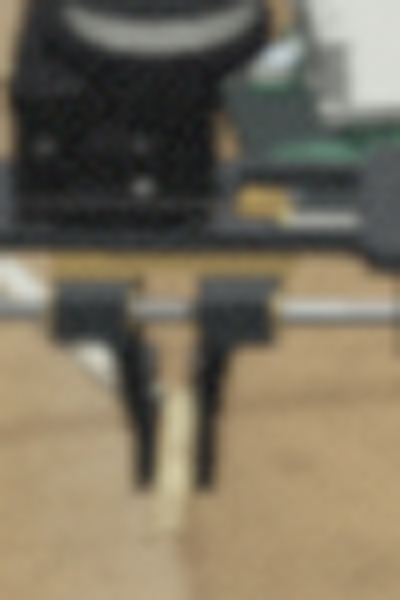

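```bash
python3 -m pendant '[[0,0,-0.1,0,0,0],[0,0,-0.25,0,0,0],[0,0,-0.4,0,0,0],[0,0,-0.55,0,0,0],[0,0,-0.7,0,0,0],[0,0,-0.85,0,0,0],[0,0,-1,0,0,0],[0,0,-1,0,0,0]]' 0 20
python3 - <<'E'
from plan import *
p,y,o=st();print(p,y)
c=cam("side");save(c,"s20.png",(215,160,315,300),4.2)
plan([(.57,-.04,.15,-70),(.5904,.0007,.135,-91.1)],nd=3)
E
```

```text
time_s: 42.3
tool_pos: [0.4844, -0.1413, 0.1047]
tool_rot: [180.0, -0.2, -12.0]
force: [-0.2, -0.7, -0.5]
grip_width: 0.0111
[ 0.48442813 -0.14127569  0.10469604] -11.968217556184161
rows end [0.543, -1.0, -0.396] turn z 0.552 -> [ 0.5576 -0.0545  0.1433] -61.6 r 0.56
rows end [-0.069, -0.178, -0.067] turn z 0.093 -> [ 0.57 -0.04  0.15] -70.0 r 0.571
rows end [-0.313, -0.331, 0.15] turn z 0.234 -> [0.5904 0.0007 0.135 ] -91.1 r 0.59
```

View pics/s20.png

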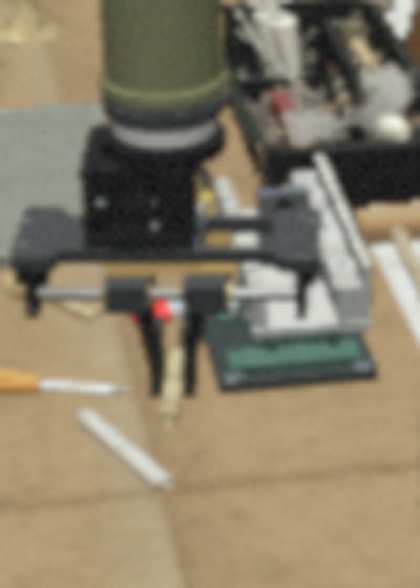

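```bash
python3 -m pendant '[[0.05,-0.1,-0.1,0,0,0.06],[0.12,-0.22,-0.2,0,0,0.14],[0.2,-0.36,-0.3,0,0,0.22],[0.28,-0.5,-0.4,0,0,0.3],[0.36,-0.64,-0.4,0,0,0.38],[0.44,-0.8,-0.4,0,0,0.46],[0.5,-0.92,-0.4,0,0,0.53],[0.543,-1,-0.4,0,0,0.552]]'
python3 -m pendant '[[-0.02,-0.1,-0.07,0,0,0.03],[-0.069,-0.178,-0.07,0,0,0.093],[-0.069,-0.178,-0.07,0,0,0.093],[-0.069,-0.178,-0.07,0,0,0.093],[-0.069,-0.178,-0.07,0,0,0.093],[-0.069,-0.178,-0.07,0,0,0.093],[-0.069,-0.178,-0.07,0,0,0.093],[-0.069,-0.178,-0.07,0,0,0.093]]'
python3 - <<'E'
from plan import *
p,y,o=st();print(p,y)
plan([(.5904,.0007,.135,-91.1)],nd=3)
E
```

```text
time_s: 43.35
tool_pos: [0.557, -0.0535, 0.1422]
tool_rot: [179.9, 0.1, -61.7]
force: [-0.6, -0.4, -0.5]
grip_width: 0.0108
time_s: 44.35
tool_pos: [0.5696, -0.0399, 0.1503]
tool_rot: [-180.0, -0.0, -70.0]
force: [0.6, 0.4, 0.3]
grip_width: 0.0109
[ 0.56964752 -0.0399077   0.15027987] -70.01093447059576
rows end [-0.311, -0.334, 0.153] turn z 0.234 -> [0.5904 0.0007 0.135 ] -91.1 r 0.59
```

```bash
python3 -m pendant '[[-0.08,-0.08,0.04,0,0,0.06],[-0.16,-0.16,0.08,0,0,0.12],[-0.24,-0.25,0.12,0,0,0.18],[-0.311,-0.334,0.153,0,0,0.234],[-0.311,-0.334,0.153,0,0,0.234],[-0.311,-0.334,0.153,0,0,0.234],[-0.311,-0.334,0.153,0,0,0.234],[-0.311,-0.334,0.153,0,0,0.234]]'
python3 - <<'E'
from plan import *
p,y,o=st();print(p,y,o['qpos'])
c=cam("side");save(c,"s21.png",(250,180,320,260),7.5)
c=cam("top");save(c,"t21.png",(230,160,330,245),7)
u=proj(c,[p+[0.0425,0,.003],p-[.0425,0,-.003]]);print(u)
E
```

```text
time_s: 45.35
tool_pos: [0.5904, 0.0003, 0.1351]
tool_rot: [-180.0, -0.0, -91.1]
force: [0.5, -0.3, -0.0]
grip_width: 0.0112
[5.90386665e-01 3.04055407e-04 1.35072147e-01] -91.088660219586 [  26.2462826    17.6730913   -34.19975776   97.26863267   10.60285777
   68.30189517 -101.72408597]
[[311.12257801 183.95240679]
 [314.4105084  213.89956003]]
```

View pics/s21.png

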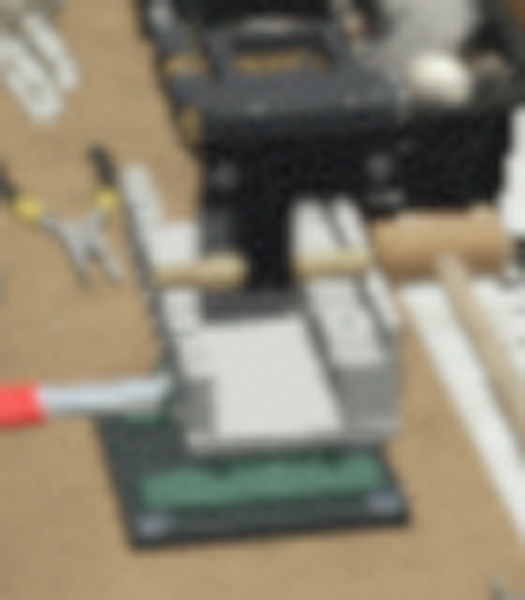

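View pics/t21.png

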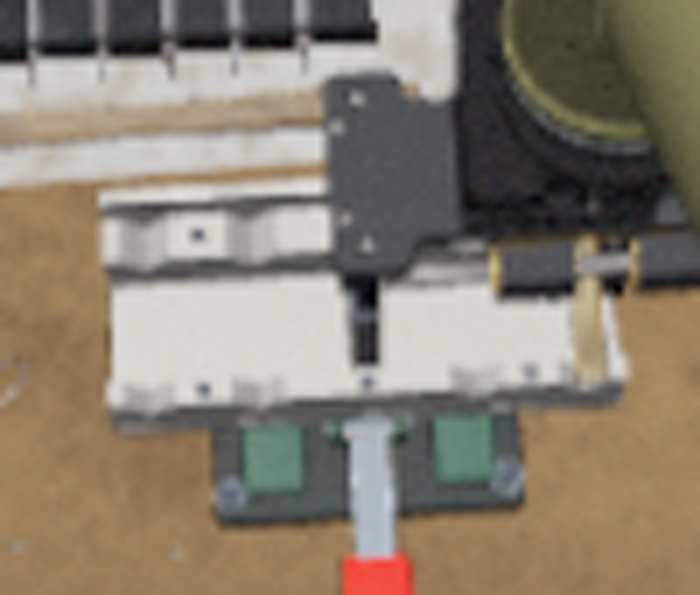

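Run:
```python
from fit import *
T=cam("top")
L=np.array([[-.036,.1,.056],[-.036,-.1,.056],[-.046,.1,.056],[-.046,-.1,.056],[.032,.1,.072],[-.046,.1,.028],[-.046,-.1,.028]])
print((L,proj(T,L@R.from_euler('z',-1.1,degrees=True).as_matrix().T+[.609,.0844,.046]).round(1)))
```

```text
(array([[-0.036,  0.1  ,  0.056],
       [-0.036, -0.1  ,  0.056],
       [-0.046,  0.1  ,  0.056],
       [-0.046, -0.1  ,  0.056],
       [ 0.032,  0.1  ,  0.072],
       [-0.046,  0.1  ,  0.028],
       [-0.046, -0.1  ,  0.028]]), array([[244.4, 214.2],
       [318.3, 209.7],
       [244.6, 217.7],
       [318.6, 213.2],
       [243.1, 188.6],
       [245.5, 220.9],
       [317.9, 216.6]]))
```

Run:
```python
from h import *
c=cam("top");save(c,"t22.png",(240,180,325,220),9.2)
```

```text
(no output)
```

View pics/t22.png

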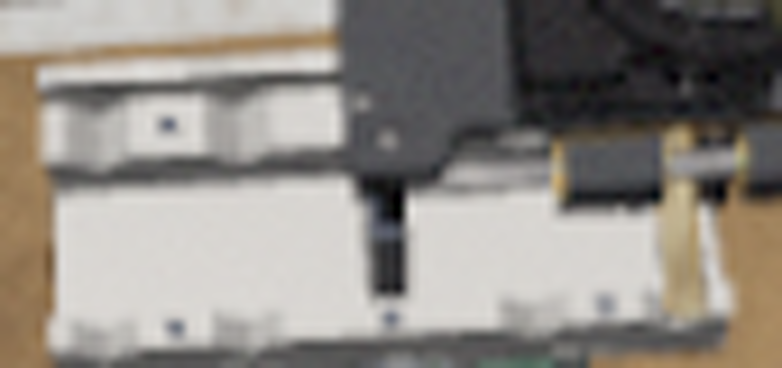

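```bash
python3 -m pendant '[[0.01,0,0.05,0,0,0],[0.01,0,0.1,0,0,0],[0.01,0,0.16,0,0,0],[0.01,0,0.22,0,0,0],[0.01,0,0.28,0,0,0],[0.01,0,0.31,0,0,0],[0.01,0,0.33,0,0,0],[0.01,0,0.34,0,0,0]]'
python3 -m pendant '[[0,0,0.01,0,0,0],[0,0,0.02,0,0,0],[0,0,0.03,0,0,0],[0,0,0.04,0,0,0],[0,0,0.05,0,0,0],[0,0,0.05,0,0,0],[0,0,0.05,0,0,0],[0,0,0.05,0,0,0]]'
python3 - <<'E'
from plan import *
p,y,o=st();print(p,y,o['force'])
c=cam("side");save(c,"s23.png",(250,180,320,260),7.5)
E
```

```text
time_s: 46.55
tool_pos: [0.5905, -0.0001, 0.101]
tool_rot: [-180.0, -0.0, -91.1]
force: [0.2, 0.7, -0.2]
grip_width: 0.0112
time_s: 47.55
tool_pos: [0.5906, 0.0001, 0.0975]
tool_rot: [-180.0, -0.0, -91.1]
force: [-3.8, -0.2, 8.6]
grip_width: 0.0106
[5.90628712e-01 5.94476143e-05 9.74666301e-02] -91.06103526877725 [-3.84345509 -0.21753877  8.55327227]
```

View pics/s23.png

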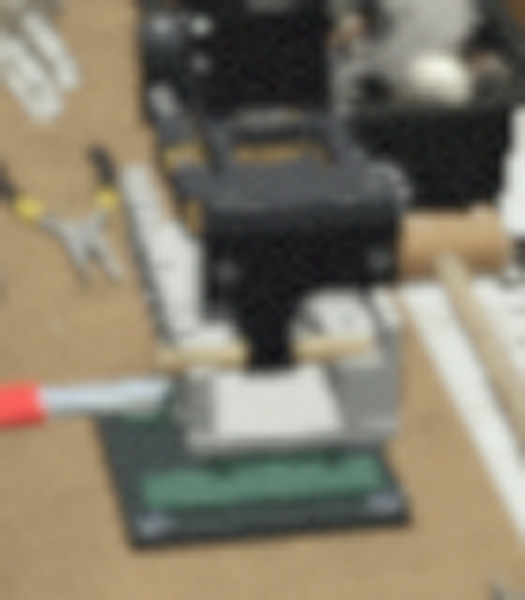

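```bash
python3 -m pendant '[[0,0,-0.008,0,0,0],[0,-0.01,-0.008,0,0,0],[0,-0.02,-0.008,0,0,0],[0,-0.03,-0.008,0,0,0],[0,-0.04,-0.008,0,0,0],[0,-0.045,-0.008,0,0,0],[0,-0.05,-0.008,0,0,0],[0,-0.05,-0.008,0,0,0]]' 0 10
python3 -m pendant '[[0,-0.01,0,0,0,0],[0,-0.02,0,0,0,0],[0,-0.03,0,0,0,0],[0,-0.04,0,0,0,0],[0,-0.04,0,0,0,0],[0,-0.04,0,0,0,0],[0,-0.04,0,0,0,0],[0,-0.04,0,0,0,0]]' 0 10
```

```text
time_s: 48.6
tool_pos: [0.5931, -0.0004, 0.0971]
tool_rot: [179.7, -0.1, -91.1]
force: [-8.5, -0.4, 9.6]
grip_width: 0.0115
time_s: 49.6
tool_pos: [0.5968, -0.0004, 0.097]
tool_rot: [179.7, -0.1, -91.1]
force: [-8.5, 0.2, 10.6]
grip_width: 0.0111
```

```bash
python3 -m pendant '[[0,0,-0.01,0,0,0],[0,-0.01,-0.01,0,0,0],[0,-0.02,-0.01,0,0,0],[0,-0.03,-0.01,0,0,0],[0,-0.03,-0.01,0,0,0],[0,-0.03,-0.01,0,0,0],[0,-0.03,-0.01,0,0,0],[0,-0.03,-0.01,0,0,0]]' 0 10
python3 - <<'E'
from plan import *
c=cam("side");save(c,"s24.png",(265,195,315,245),11)
E
```

```text
time_s: 50.6
tool_pos: [0.5999, -0.0003, 0.0972]
tool_rot: [179.7, -0.0, -91.0]
force: [-7.8, 0.9, 6.5]
grip_width: 0.0112
```

View pics/s24.png

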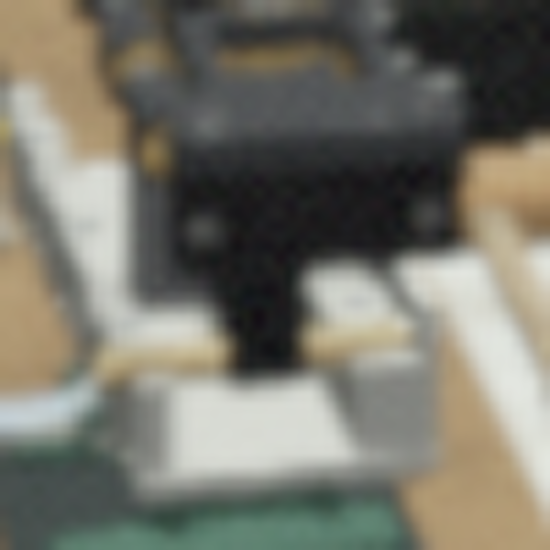

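```bash
python3 -m pendant '[[0,0,-0.005,0,0,0],[0,0,-0.005,0,0,0],[0,0,-0.005,0,0,0],[0,0,-0.005,0,0,0],[0,0,-0.1,0,0,0],[0,0,-0.3,0,0,0],[0,0,-0.5,0,0,0],[0,0,-0.6,0,0,0]]' 26 10
python3 - <<'E'
from plan import *
c=cam("side");save(c,"s25.png",(265,195,315,245),11)
c=cam("top");save(c,"t25.png",(240,180,325,220),9.2)
E
```

```text
time_s: 51.65
tool_pos: [0.6036, -0.0002, 0.1605]
tool_rot: [-179.8, -0.0, -91.1]
force: [-0.3, -0.1, -0.1]
grip_width: 0.026
```

View pics/s25.png

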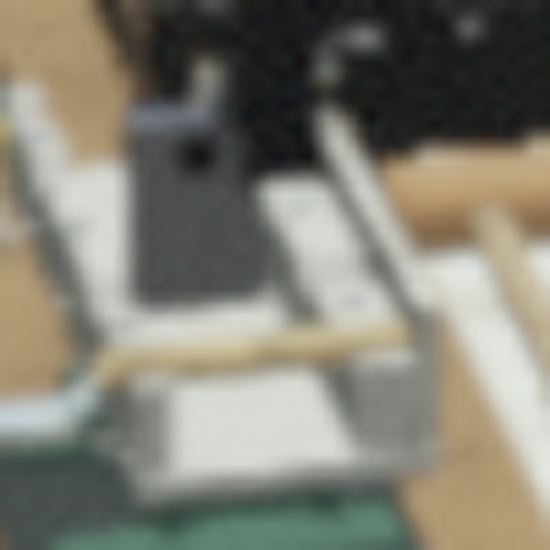

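View pics/t25.png

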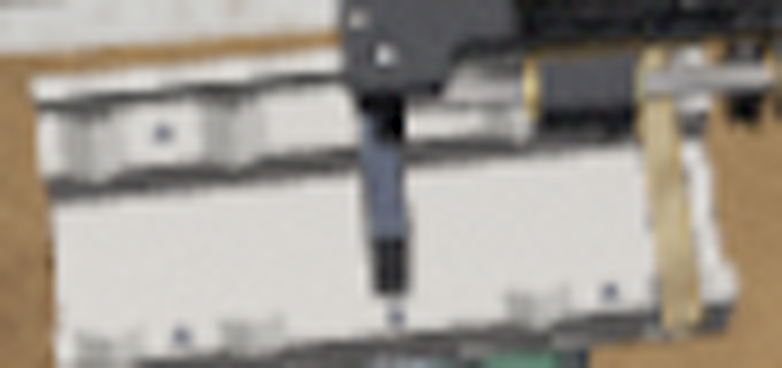

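Run:
```python
from plan import *
c=cam("side");save(c,"s26.png",(215,190,345,345),3.8)
for uv in((350,160),(390,185),(350,185),(440,165)): print(uv,ray(cam("top"),uv,.08).round(3))
plan([(.55,-.08,.26,-80),(.53,-.2,.26,-65),(.562,-.35,.14,-50)])
```

```text
(350, 160) [ 0.722 -0.124  0.08 ]
(390, 185) [ 0.636 -0.226  0.08 ]
(350, 185) [ 0.645 -0.114  0.08 ]
(440, 165) [ 0.685 -0.378  0.08 ]
rows end [0.78, 0.49, -1.0] turn z -0.12 -> [ 0.5514 -0.0775  0.2569] -80.3 r 0.557
rows end [0.02, 0.02, -0.03] turn z -0.0 -> [ 0.5497 -0.0798  0.2599] -80.3 r 0.555
rows end [1.0, 0.35, -0.0] turn z -0.15 -> [ 0.5321 -0.1843  0.2599] -66.8 r 0.563
rows end [0.14, 0.08, -0.0] turn z -0.02 -> [ 0.5303 -0.2003  0.2599] -65.0 r 0.567
rows end [1.0, 0.23, 0.8] turn z -0.11 -> [ 0.5518 -0.3007  0.1799] -55.1 r 0.628
rows end [0.46, 0.2, 0.4] turn z -0.06 -> [ 0.5617 -0.3498  0.1399] -49.7 r 0.662
```

View pics/s26.png

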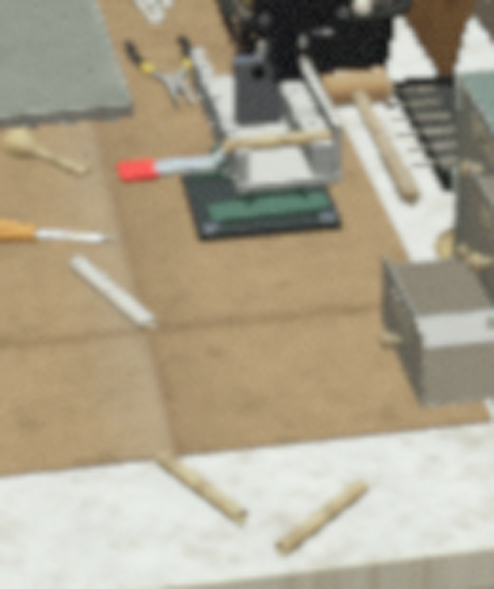

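```bash
python3 -m pendant '[[0.05,0.03,-0.2,0,0,-0.02],[0.15,0.1,-0.4,0,0,-0.04],[0.3,0.2,-0.6,0,0,-0.06],[0.45,0.3,-0.8,0,0,-0.08],[0.6,0.4,-1,0,0,-0.1],[0.78,0.49,-1,0,0,-0.12],[0.78,0.49,-1,0,0,-0.12],[0.78,0.49,-1,0,0,-0.12]]' 40 20
python3 -m pendant '[[0.2,0.07,0,0,0,-0.03],[0.4,0.14,0,0,0,-0.06],[0.6,0.21,0,0,0,-0.09],[0.8,0.28,0,0,0,-0.12],[1,0.35,0,0,0,-0.15],[1,0.35,0,0,0,-0.15],[1,0.35,0,0,0,-0.15],[1,0.35,0,0,0,-0.15]]'
python3 - <<'E'
from plan import *
print(st()[:2])
plan([(.562,-.3495,.14,-50)])
E
```

```text
time_s: 53.0
tool_pos: [0.5519, -0.0765, 0.2571]
tool_rot: [180.0, 0.1, -80.3]
force: [0.9, 0.6, 0.2]
grip_width: 0.0404
time_s: 54.0
tool_pos: [0.5348, -0.1802, 0.2577]
tool_rot: [-180.0, 0.0, -66.7]
force: [-0.0, 0.2, 0.5]
grip_width: 0.04
(array([ 0.53482442, -0.18020268,  0.25773053]), np.float64(-66.66204271715141))
rows end [1.0, 0.25, 0.71] turn z -0.11 -> [ 0.5515 -0.2819  0.1867] -56.8 r 0.619
rows end [0.62, 0.28, 0.47] turn z -0.08 -> [ 0.562  -0.3491  0.1397] -49.6 r 0.662
```

```bash
python3 -m pendant '[[0.2,0.05,0.1,0,0,-0.02],[0.4,0.1,0.25,0,0,-0.04],[0.6,0.15,0.4,0,0,-0.06],[0.8,0.2,0.55,0,0,-0.08],[1,0.25,0.71,0,0,-0.11],[1,0.25,0.71,0,0,-0.11],[1,0.25,0.71,0,0,-0.11],[1,0.25,0.71,0,0,-0.11]]'
python3 -m pendant '[[0.2,0.09,0.1,0,0,-0.02],[0.4,0.18,0.25,0,0,-0.04],[0.62,0.28,0.47,0,0,-0.08],[0.62,0.28,0.6,0,0,-0.08],[0.62,0.28,0.75,0,0,-0.08],[0.62,0.28,0.87,0,0,-0.08],[0.62,0.28,0.87,0,0,-0.08],[0.62,0.28,0.87,0,0,-0.08]]'
python3 - <<'E'
from plan import *
print(st()[:2])
c=cam("side");save(c,"s27.png",(250,240,350,345),5.5)
plan([(.562,-.3495,.04,-50)],nd=3)
E
```

```text
time_s: 55.0
tool_pos: [0.5516, -0.2823, 0.1879]
tool_rot: [-179.9, -0.1, -56.8]
force: [0.4, -0.5, 0.0]
grip_width: 0.0401
time_s: 56.0
tool_pos: [0.5617, -0.3507, 0.1004]
tool_rot: [-180.0, -0.1, -49.6]
force: [-0.1, 0.4, 0.2]
grip_width: 0.0399
(array([ 0.56172771, -0.35066931,  0.10041973]), np.float64(-49.64641189301209))
rows end [-0.009, -0.01, 0.606] turn z 0.004 -> [ 0.562  -0.3495  0.04  ] -50.0 r 0.662
```

View pics/s27.png

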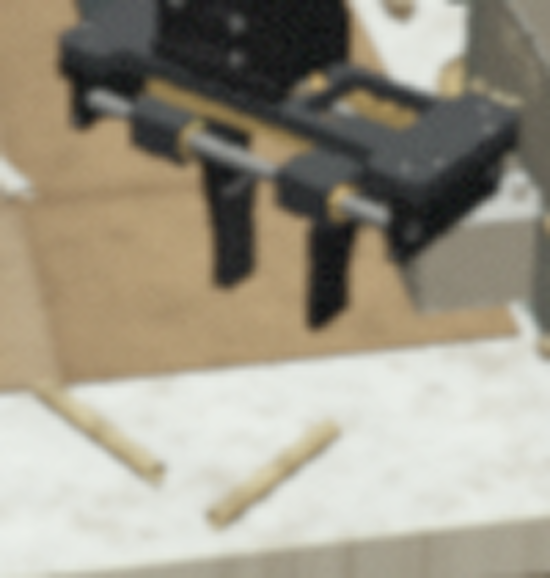

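```bash
python3 -m pendant '[[0,0,0.1,0,0,0.004],[0,0,0.25,0,0,0.004],[0,0,0.4,0,0,0.004],[0,0,0.55,0,0,0.004],[-0.009,-0.01,0.7,0,0,0.004],[-0.009,-0.01,0.78,0,0,0.004],[-0.009,-0.01,0.78,0,0,0.004],[-0.009,-0.01,0.78,0,0,0.004]]'
python3 - <<'E'
from plan import *
print(st()[:2])
c=cam("side");save(c,"s28.png",(250,260,330,345),6.5)
E
```

```text
time_s: 57.05
tool_pos: [0.562, -0.3498, 0.0224]
tool_rot: [-180.0, -0.1, -50.0]
force: [-0.4, -0.5, -0.0]
grip_width: 0.0399
(array([ 0.56195293, -0.34983719,  0.02237283]), np.float64(-50.03068152133422))
```

View pics/s28.png

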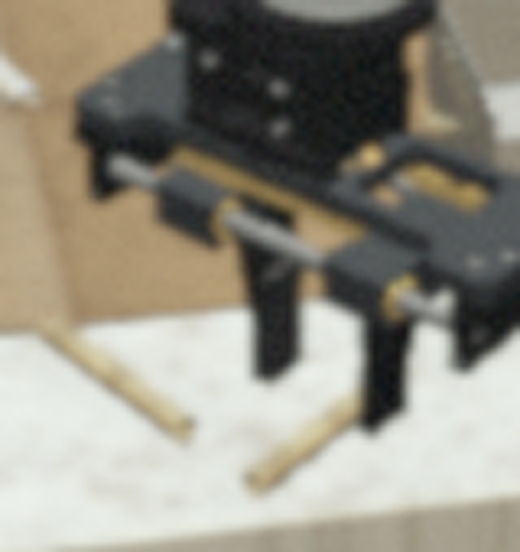

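```bash
python3 -m pendant '[[0,0,0.05,0,0,0],[0,0,0.1,0,0,0],[0,0,0.15,0,0,0],[0,0,0.19,0,0,0],[0,0,0.19,0,0,0],[0,0,0.19,0,0,0],[0,0,0.19,0,0,0],[0,0,0.19,0,0,0]]' 40 15
python3 -m pendant '[[0,0,0,0,0,0],[0,0,0,0,0,0],[0,0,0,0,0,0],[0,0,0,0,0,0],[0,0,0,0,0,0],[0,0,0,0,0,0],[0,0,0,0,0,0],[0,0,0,0,0,0]]' 0 20
python3 -m pendant '[[0,0,-0.1,0,0,0],[0,0,-0.25,0,0,0],[0,0,-0.4,0,0,0],[0,0,-0.55,0,0,0],[0,0,-0.7,0,0,0],[0,0,-0.85,0,0,0],[0,0,-1,0,0,0],[0,0,-1,0,0,0]]'
python3 - <<'E'
from plan import *
print(st()[:2])
c=cam("side");save(c,"s29.png",(215,190,345,345),3.8)
c=cam("top");save(c,"t29.png",(240,180,325,245),9)
E
```

```text
time_s: 58.1
tool_pos: [0.5616, -0.3497, 0.0029]
tool_rot: [-180.0, -0.0, -50.0]
force: [0.6, 0.1, 0.5]
grip_width: 0.0401
time_s: 59.1
tool_pos: [0.5614, -0.3496, 0.0028]
tool_rot: [180.0, -0.0, -50.0]
force: [0.6, -0.1, 0.2]
grip_width: 0.0108
time_s: 60.1
tool_pos: [0.5624, -0.35, 0.1046]
tool_rot: [-180.0, -0.2, -50.0]
force: [0.9, -0.3, -1.1]
grip_width: 0.0111
(array([ 0.5624303 , -0.35004907,  0.10456262]), np.float64(-50.02862078489346))
```

View pics/s29.png

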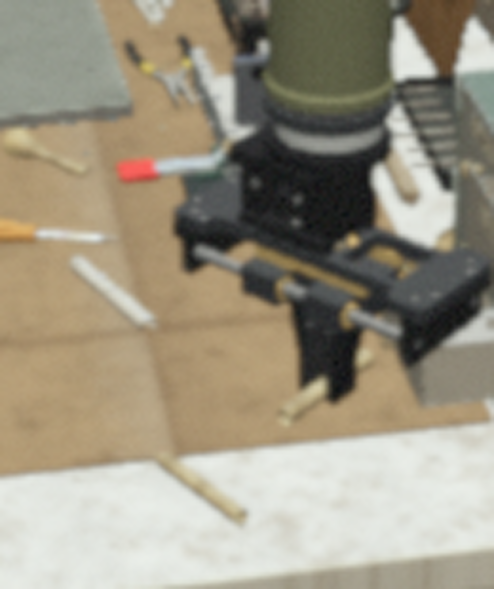

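View pics/t29.png

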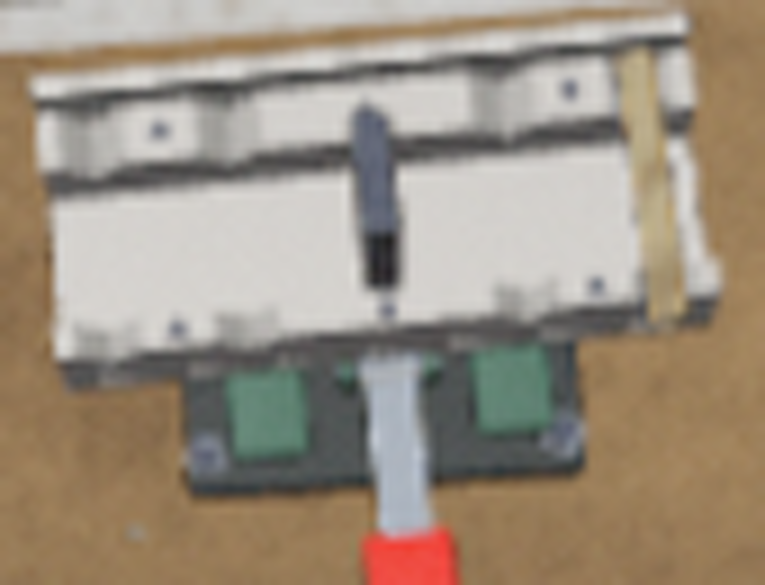

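Run:
```python
from fit import *
T=cam("top")
# front rail top front edge corners, front rail lower edge? rear-rail front top, fence top front edge
L=[[-.046,.1,.056],[-.046,-.1,.056],[.014,.1,.056],[.014,-.1,.056],[.032,.1,.072],[.032,-.1,.072],[-.058,.052,-.034],[-.058,-.052,-.034]]
u=un([(57,358),(715,297),(45,177),(692,112),(33,97),(687,38),(233,458),(548,430)],(240,180),9)
x,r=fit([(T,L,u)],.046,(.609,.084,0));print(x[:2].round(4),np.degrees(x[2]).round(2),r.round(1).tolist())
h=x[2]
for n,l in(("r3",[-.0105,-.084]),("r2",[-.0105,-.042]),("r1",[-.0105,.042]),("r0",[-.0105,.084]),("r0start",[-.017,.084]),("r2start",[-.017,-.042]),("r1start",[-.017,.042])):
    print(n,x[0]+l[0]*np.cos(h)-l[1]*np.sin(h),x[1]+l[0]*np.sin(h)+l[1]*np.cos(h))
```

```text
[0.6078 0.0838] 0.97 [[-0.4, -0.0], [0.4, -0.2], [-0.6, -0.7], [0.2, -0.2], [-0.3, -0.1], [0.3, -0.3], [-0.3, 1.1], [0.7, 0.8]]
r3 0.5987359831390947 -0.00036225893334672354
r2 0.598026691267635 0.04163175141385733
r1 0.5966081075247155 0.12561977210826544
r0 0.5958988156532558 0.16761378245546948
r0start 0.5893997426233313 0.16750401109441027
r2start 0.5915276182377105 0.0415219800527981
r1start 0.590109034494791 0.1255100007472062
```

```bash
python3 -c "
from plan import *
plan([(.53,-.2,.24,-62),(.56,.02,.24,-80),(.5894,.168,.17,-89)])"
python3 -m pendant '[[0,0,-0.2,0,0,0],[-0.1,0,-0.4,0,0,0.02],[-0.3,0.05,-0.7,0,0,0.04],[-0.5,0.08,-1,0,0,0.06],[-0.7,0.12,-1,0,0,0.08],[-0.9,0.16,-1,0,0,0.1],[-1,0.2,-1,0,0,0.11],[-1,0.2,-1,0,0,0.11]]'
python3 -c "
from plan import *
plan([(.54,-.1,.24,-75),(.56,.02,.24,-85),(.5894,.168,.17,-89)])"
```

```text
rows end [-0.97, -0.52, -1.0] turn z 0.1 -> [ 0.5385 -0.2416  0.2021] -59.0 r 0.59
rows end [-0.4, -0.14, -0.38] turn z 0.03 -> [ 0.53   -0.2001  0.2401] -61.7 r 0.566
rows end [-1.0, -0.73, 0.0] turn z 0.11 -> [ 0.5469 -0.0775  0.2401] -71.6 r 0.552
rows end [-0.88, -0.43, 0.0] turn z 0.09 -> [0.56   0.0196 0.2401] -79.7 r 0.56
rows end [-1.0, -0.39, 0.5] turn z 0.07 -> [0.5805 0.1249 0.1901] -86.0 r 0.594
rows end [-0.42, -0.12, 0.2] turn z 0.03 -> [0.5896 0.1677 0.1701] -88.7 r 0.613
time_s: 61.25
tool_pos: [0.4817, -0.2858, 0.2038]
tool_rot: [180.0, -0.1, -59.9]
force: [0.0, -0.0, -0.1]
grip_width: 0.0111
rows end [-0.92, -1.0, -0.25] turn z 0.12 -> [ 0.5222 -0.1561  0.2288] -70.7 r 0.545
rows end [-0.47, -0.35, -0.11] turn z 0.05 -> [ 0.5397 -0.1002  0.2398] -75.2 r 0.549
rows end [-1.0, -0.45, -0.0] turn z 0.1 -> [0.5577 0.008  0.2398] -84.2 r 0.558
rows end [-0.12, -0.03, -0.0] turn z 0.01 -> [0.5595 0.0202 0.2398] -85.1 r 0.56
rows end [-1.0, -0.29, 0.48] turn z 0.03 -> [0.58   0.1223 0.1918] -87.8 r 0.593
rows end [-0.45, -0.11, 0.22] turn z 0.01 -> [0.5893 0.1677 0.1698] -88.7 r 0.613
```

```bash
python3 -m pendant '[[-0.1,-0.1,-0.1,0,0,0.02],[-0.25,-0.27,-0.25,0,0,0.04],[-0.4,-0.43,-0.25,0,0,0.06],[-0.55,-0.6,-0.25,0,0,0.08],[-0.7,-0.76,-0.25,0,0,0.1],[-0.85,-0.92,-0.25,0,0,0.12],[-0.92,-1,-0.25,0,0,0.12],[-0.92,-1,-0.25,0,0,0.12]]'
python3 -m pendant '[[-0.15,-0.1,-0.1,0,0,0.02],[-0.3,-0.2,-0.11,0,0,0.04],[-0.47,-0.35,-0.11,0,0,0.06],[-0.65,-0.43,-0.11,0,0,0.08],[-0.8,-0.5,-0.11,0,0,0.1],[-0.95,-0.57,-0.11,0,0,0.12],[-1,-0.6,-0.11,0,0,0.12],[-1,-0.6,-0.11,0,0,0.12]]'
python3 -c "
from plan import *
print(st()[:2])
plan([(.56,.03,.24,-85),(.5894,.168,.17,-89)],nd=3)"
```

```text
time_s: 62.25
tool_pos: [0.5228, -0.1557, 0.2278]
tool_rot: [-180.0, -0.0, -70.6]
force: [-0.1, -0.1, -1.0]
grip_width: 0.0108
time_s: 63.25
tool_pos: [0.5461, -0.0426, 0.2387]
tool_rot: [180.0, -0.0, -81.5]
force: [0.7, -0.4, 0.5]
grip_width: 0.0106
(array([ 0.54605239, -0.042616  ,  0.23869948]), np.float64(-81.5173632184543))
rows end [-0.698, -0.245, -0.013] turn z 0.039 -> [0.56 0.03 0.24] -85.0 r 0.561
rows end [-1.0, -0.306, 0.519] turn z 0.033 -> [0.5818 0.1323 0.1881] -88.0 r 0.597
rows end [-0.354, -0.088, 0.181] turn z 0.011 -> [0.5894 0.168  0.17  ] -89.0 r 0.613
```

```bash
python3 -m pendant '[[-0.1,-0.03,0,0,0,0.01],[-0.2,-0.07,0,0,0,0.015],[-0.32,-0.11,0,0,0,0.02],[-0.45,-0.16,0,0,0,0.03],[-0.57,-0.2,0,0,0,0.035],[-0.698,-0.245,-0.013,0,0,0.039],[-0.698,-0.245,-0.013,0,0,0.039],[-0.698,-0.245,-0.013,0,0,0.039]]'
python3 -m pendant '[[-0.1,-0.03,0.05,0,0,0.01],[-0.25,-0.07,0.13,0,0,0.01],[-0.4,-0.12,0.2,0,0,0.02],[-0.6,-0.18,0.3,0,0,0.02],[-0.8,-0.25,0.4,0,0,0.03],[-0.95,-0.29,0.5,0,0,0.033],[-1,-0.306,0.519,0,0,0.033],[-1,-0.306,0.519,0,0,0.033]]'
python3 -c "
from plan import *
print(st()[:2])
plan([(.5894,.168,.140,-89)],nd=3)"
```

```text
time_s: 64.25
tool_pos: [0.5599, 0.0303, 0.24]
tool_rot: [180.0, -0.0, -85.1]
force: [-0.1, -0.7, -0.9]
grip_width: 0.0111
time_s: 65.25
tool_pos: [0.5816, 0.1332, 0.188]
tool_rot: [180.0, -0.0, -88.0]
force: [0.3, -0.4, -0.6]
grip_width: 0.0107
(array([0.58164798, 0.13316163, 0.18796064]), np.float64(-87.97050010585411))
rows end [-0.345, -0.09, 0.48] turn z 0.011 -> [0.5894 0.168  0.14  ] -89.0 r 0.613
```

```bash
python3 -m pendant '[[-0.08,-0.02,0.1,0,0,0.01],[-0.16,-0.04,0.2,0,0,0.011],[-0.24,-0.06,0.3,0,0,0.011],[-0.345,-0.09,0.4,0,0,0.011],[-0.345,-0.09,0.48,0,0,0.011],[-0.345,-0.09,0.48,0,0,0.011],[-0.345,-0.09,0.48,0,0,0.011],[-0.345,-0.09,0.48,0,0,0.011]]'
python3 - <<'E'
from plan import *
p,y,o=st();print(p,y,o['qpos'])
c=cam("side");save(c,"s31.png",(250,170,320,260),6.5)
c=cam("top");save(c,"t31.png",(220,160,330,245),7)
h=np.radians(y+90);d=np.array([np.cos(h),np.sin(h),0])*.0425
print(proj(c,[p+d+[0,0,.003],p-d+[0,0,.003]]))
E
```

```text
time_s: 66.25
tool_pos: [0.5899, 0.1675, 0.1406]
tool_rot: [-179.9, -0.0, -89.0]
force: [0.4, -0.7, -0.0]
grip_width: 0.011
[0.58992599 0.16751283 0.140641  ] -89.03532961708436 [  14.74982354   21.7462955   -41.00186634   93.4766061    14.99015559
   70.36030193 -118.33695275]
[[248.23680646 188.14094845]
 [250.58763242 218.38721227]]
```

View pics/s31.png

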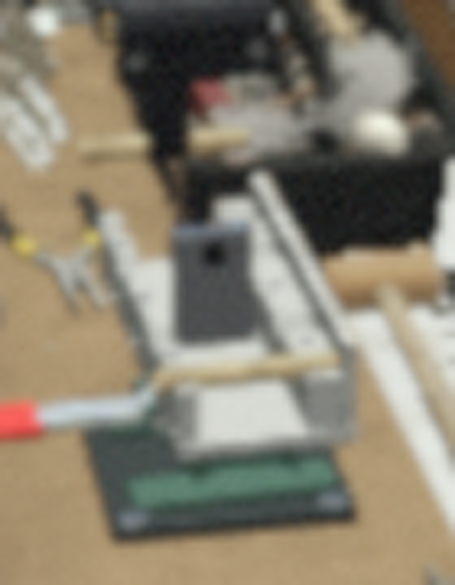

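View pics/t31.png

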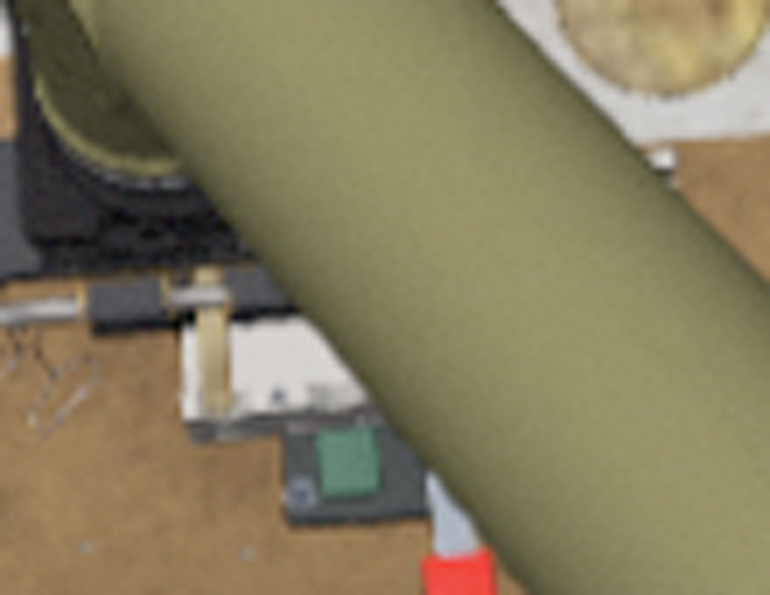

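```bash
python3 -m pendant '[[0,0,0.05,0,0,0],[0,0,0.12,0,0,0],[0,0,0.2,0,0,0],[0,0,0.27,0,0,0],[0,0,0.34,0,0,0],[0,0,0.38,0,0,0],[0,0,0.4,0,0,0],[0,0,0.4,0,0,0]]'
python3 -m pendant '[[0,0,0.01,0,0,0],[0,0,0.015,0,0,0],[0,0,0.02,0,0,0],[0,0,0.025,0,0,0],[0,0,0.03,0,0,0],[0,0,0.03,0,0,0],[0,0,0.03,0,0,0],[0,0,0.03,0,0,0]]'
python3 - <<'E'
from plan import *
p,y,o=st();print(p,y)
c=cam("side");save(c,"s32.png",(250,170,320,260),6.5)
c=cam("top");save(c,"t32.png",(220,180,280,245),9)
E
```

```text
time_s: 67.35
tool_pos: [0.5896, 0.1679, 0.1001]
tool_rot: [-180.0, -0.0, -89.0]
force: [-0.3, 0.2, 0.1]
grip_width: 0.011
time_s: 68.35
tool_pos: [0.5896, 0.1679, 0.0973]
tool_rot: [-180.0, -0.0, -89.0]
force: [-0.9, -0.3, 1.5]
grip_width: 0.011
[0.58959953 0.16785379 0.09727072] -88.99667158577182
```

View pics/s32.png

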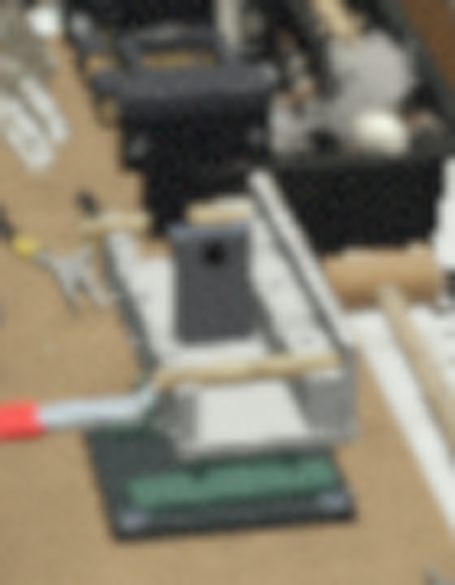

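View pics/t32.png

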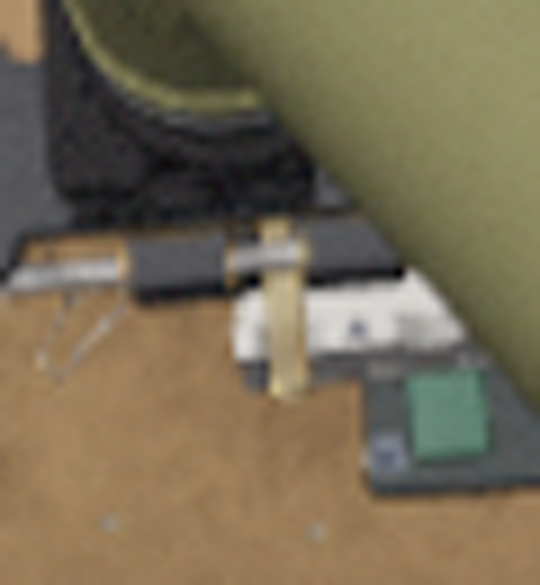

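```bash
python3 -m pendant '[[0,0,0,0,0,0],[0,-0.01,0,0,0,0],[0,-0.02,0,0,0,0],[0,-0.03,0,0,0,0],[0,-0.04,0,0,0,0],[0,-0.05,0,0,0,0],[0,-0.05,0,0,0,0],[0,-0.05,0,0,0,0]]' 0 6
python3 -m pendant '[[0,-0.01,0,0,0,0],[0,-0.02,0,0,0,0],[0,-0.025,0,0,0,0],[0,-0.025,0,0,0,0],[0,-0.025,0,0,0,0],[0,-0.025,0,0,0,0],[0,-0.025,0,0,0,0],[0,-0.025,0,0,0,0]]' 0 6
```

```text
time_s: 69.45
tool_pos: [0.5947, 0.1681, 0.0971]
tool_rot: [-180.0, 0.0, -89.0]
force: [-0.3, -0.4, 2.1]
grip_width: 0.0114
time_s: 70.45
tool_pos: [0.597, 0.1682, 0.0971]
tool_rot: [180.0, 0.0, -89.0]
force: [-4.2, 1.2, 2.2]
grip_width: 0.0117
```

```bash
python3 -m pendant '[[0,-0.01,0,0,0,0],[0,-0.02,0,0,0,0],[0,-0.025,0,0,0,0],[0,-0.025,0,0,0,0],[0,-0.025,0,0,0,0],[0,-0.025,0,0,0,0],[0,-0.025,0,0,0,0],[0,-0.025,0,0,0,0]]' 0 8
python3 -m pendant '[[0,0,0,0,0,0],[0,0,0,0,0,0],[0,0,0,0,0,0],[0,0,0,0,0,0],[0,0,-0.1,0,0,0],[0,0,-0.3,0,0,0],[0,0,-0.6,0,0,0],[0,0,-0.8,0,0,0]]' 26 10
python3 - <<'E'
from plan import *
p,y,o=st();print(p,y)
c=cam("side");save(c,"s33.png",(260,185,315,250),9)
plan([(.56,.03,.24,-70),(.53,-.1,.26,-45),(.48,-.22,.24,0),(.4893,-.304,.12,29.5)])
E
```

```text
time_s: 71.45
tool_pos: [0.5993, 0.1683, 0.0971]
tool_rot: [180.0, 0.0, -89.0]
force: [-4.6, 2.1, 2.4]
grip_width: 0.0114
time_s: 72.45
tool_pos: [0.6004, 0.1686, 0.1802]
tool_rot: [-179.8, 0.0, -89.0]
force: [0.3, 0.4, 0.1]
grip_width: 0.0255
[0.60042855 0.16856628 0.18019841] -88.98969255503074
rows end [1.0, 0.32, -0.42] turn z -0.15 -> [0.5713 0.0684 0.2246] -75.5 r 0.575
rows end [0.34, 0.21, -0.15] turn z -0.06 -> [0.5595 0.0303 0.2396] -70.1 r 0.56
rows end [1.0, 0.64, -0.18] turn z -0.25 -> [ 0.5334 -0.0855  0.2576] -47.6 r 0.54
rows end [0.08, 0.12, -0.02] turn z -0.03 -> [ 0.5299 -0.0995  0.2596] -44.9 r 0.539
rows end [0.41, 1.0, 0.16] turn z -0.41 -> [ 0.4884 -0.1993  0.2436] -8.0 r 0.527
rows end [-0.05, 0.22, 0.04] turn z -0.09 -> [ 0.4804 -0.2204  0.2396] 0.1 r 0.529
rows end [0.07, 0.7, 1.0] turn z -0.27 -> [ 0.4875 -0.2904  0.1396] 24.4 r 0.567
rows end [-0.04, 0.13, 0.2] turn z -0.06 -> [ 0.4892 -0.3039  0.1196] 29.8 r 0.576
```

View pics/s33.png

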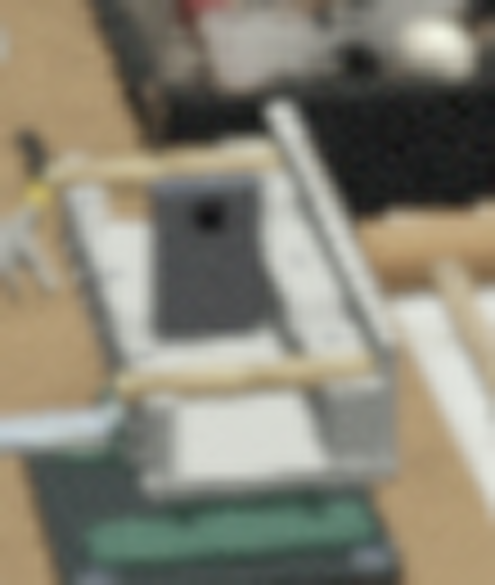

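```bash
python3 -m pendant '[[0.1,0.03,-0.2,0,0,-0.03],[0.25,0.08,-0.4,0,0,-0.06],[0.4,0.13,-0.42,0,0,-0.09],[0.6,0.2,-0.42,0,0,-0.12],[0.8,0.26,-0.42,0,0,-0.15],[1,0.32,-0.42,0,0,-0.15],[1,0.32,-0.42,0,0,-0.15],[1,0.32,-0.42,0,0,-0.15]]' 40 20
python3 -m pendant '[[0.2,0.12,-0.15,0,0,-0.04],[0.4,0.25,-0.2,0,0,-0.08],[0.6,0.37,-0.25,0,0,-0.14],[0.8,0.5,-0.3,0,0,-0.2],[1,0.62,-0.3,0,0,-0.25],[1,0.62,-0.3,0,0,-0.25],[1,0.62,-0.3,0,0,-0.25],[1,0.62,-0.3,0,0,-0.25]]'
python3 -c "
from plan import *
print(st()[:2])
plan([(.49,-.19,.24,0),(.4893,-.304,.12,29.5)])"
```

```text
time_s: 73.5
tool_pos: [0.5694, 0.0686, 0.2193]
tool_rot: [-180.0, 0.0, -75.5]
force: [-0.3, -0.7, 0.0]
grip_width: 0.0404
time_s: 74.5
tool_pos: [0.5346, -0.043, 0.2491]
tool_rot: [-180.0, 0.0, -52.9]
force: [0.8, -0.7, 0.6]
grip_width: 0.0402
(array([ 0.53459658, -0.04300602,  0.24911549]), np.float64(-52.88830700258353))
rows end [0.73, 1.0, 0.07] turn z -0.47 -> [ 0.4989 -0.1616  0.2421] -10.6 r 0.524
rows end [-0.04, 0.3, 0.02] turn z -0.12 -> [ 0.4895 -0.1903  0.2401] 0.2 r 0.525
rows end [-0.0, 0.95, 1.0] turn z -0.27 -> [ 0.4898 -0.2853  0.1401] 24.5 r 0.567
rows end [-0.08, 0.17, 0.2] turn z -0.06 -> [ 0.4896 -0.3041  0.1201] 29.9 r 0.576
```

```bash
python3 -m pendant '[[0.12,0.15,0,0,0,-0.08],[0.25,0.32,0,0,0,-0.16],[0.4,0.5,0.07,0,0,-0.24],[0.55,0.7,0.07,0,0,-0.32],[0.7,0.9,0.07,0,0,-0.4],[0.73,1,0.07,0,0,-0.47],[0.73,1,0.07,0,0,-0.47],[0.73,1,0.07,0,0,-0.47]]'
python3 -m pendant '[[-0.05,0.2,0.1,0,0,-0.06],[-0.1,0.4,0.2,0,0,-0.12],[-0.15,0.6,0.35,0,0,-0.18],[-0.2,0.8,0.5,0,0,-0.24],[-0.25,1,0.65,0,0,-0.3],[-0.25,1,0.8,0,0,-0.36],[-0.25,1,0.8,0,0,-0.36],[-0.25,1,0.8,0,0,-0.36]]'
python3 -c "
from plan import *
print(st()[:2])
c=cam('top');save(c,'t34.png',(220,180,450,300),3.4)
c=cam('side');save(c,'s34.png',(215,190,345,345),3.8)
plan([(.4893,-.304,.08,29.5)],nd=3)"
```

```text
time_s: 75.5
tool_pos: [0.4989, -0.1621, 0.2422]
tool_rot: [-180.0, -0.0, -10.7]
force: [-0.7, -0.4, 0.5]
grip_width: 0.0402
time_s: 76.5
tool_pos: [0.4562, -0.2562, 0.1628]
tool_rot: [180.0, -0.0, 21.7]
force: [-0.0, 0.7, -0.6]
grip_width: 0.0402
(array([ 0.4561558 , -0.25623083,  0.16280426]), np.float64(21.67281094214376))
rows end [0.133, 0.563, 0.83] turn z -0.087 -> [ 0.4893 -0.304   0.08  ] 29.5 r 0.576
```

View pics/t34.png

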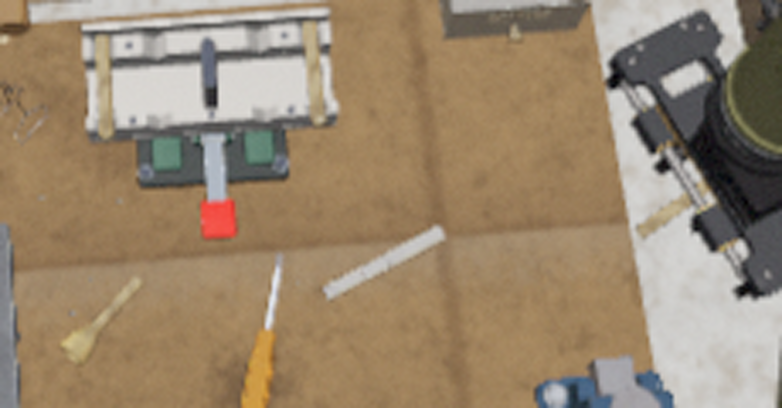

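View pics/s34.png

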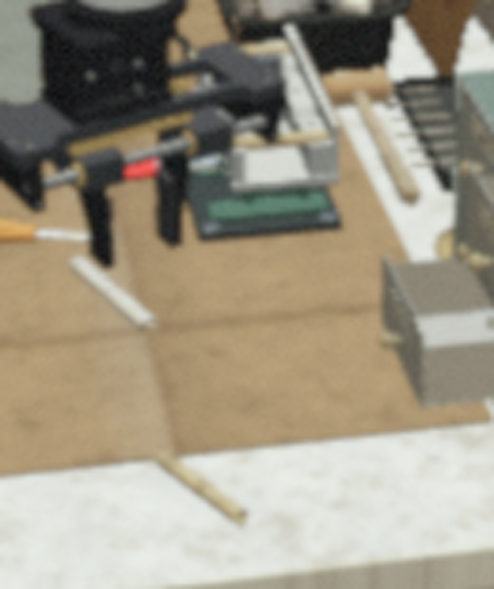

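```bash
python3 -c "
from plan import *
c=cam('top')
for uv in((393,286),(405,286),(414,296),(418,295),(422,320)):
  print(uv,[ray(c,uv,z).round(3)[:2].tolist() for z in(.02,.06,.1)])
c=cam('side')
for uv in((182,268),(190,275),(208,275),(212,300),(205,285)):
  print(uv,[ray(c,uv,z).round(3)[:2].tolist() for z in(.02,.06,.1)])
"
```

```text
(393, 286) [[0.362, -0.204], [0.356, -0.194], [0.35, -0.183]]
(405, 286) [[0.36, -0.237], [0.354, -0.225], [0.348, -0.214]]
(414, 296) [[0.331, -0.256], [0.326, -0.244], [0.321, -0.232]]
(418, 295) [[0.332, -0.268], [0.327, -0.255], [0.322, -0.243]]
(422, 320) [[0.266, -0.266], [0.263, -0.254], [0.26, -0.242]]
(182, 268) [[0.281, -0.043], [0.284, -0.11], [0.287, -0.178]]
(190, 275) [[0.303, -0.086], [0.305, -0.151], [0.306, -0.216]]
(208, 275) [[0.353, -0.095], [0.352, -0.16], [0.351, -0.224]]
(212, 300) [[0.357, -0.22], [0.355, -0.278], [0.354, -0.336]]
(205, 285) [[0.342, -0.145], [0.342, -0.207], [0.341, -0.269]]
```

```bash
python3 -m pendant '[[0.04,0.15,0,0,0,-0.02],[0.08,0.3,0.1,0,0,-0.05],[0.133,0.45,0.25,0,0,-0.087],[0.133,0.563,0.4,0,0,-0.087],[0.133,0.563,0.6,0,0,-0.087],[0.133,0.563,0.83,0,0,-0.087],[0.133,0.563,0.83,0,0,-0.087],[0.133,0.563,0.83,0,0,-0.087]]'
python3 -m pendant '[[0,0,0.1,0,0,0],[0,0,0.2,0,0,0],[0,0,0.3,0,0,0],[0,0,0.4,0,0,0],[0,0,0.5,0,0,0],[0,0,0.58,0,0,0],[0,0,0.58,0,0,0],[0,0,0.58,0,0,0]]'
python3 -c "
from plan import *
print(st()[:2])
c=cam('side');save(c,'s35.png',(225,260,305,345),6.5)
c=cam('top');save(c,'t35.png',(380,190,450,270),7)
"
```

```text
time_s: 77.7
tool_pos: [0.4887, -0.3042, 0.0796]
tool_rot: [180.0, -0.0, 29.5]
force: [0.4, 0.6, 1.4]
grip_width: 0.0402
time_s: 78.7
tool_pos: [0.4887, -0.3044, 0.0214]
tool_rot: [180.0, -0.0, 29.5]
force: [-0.5, 0.3, 0.6]
grip_width: 0.0397
(array([ 0.48870181, -0.30444621,  0.02138085]), np.float64(29.53700264588348))
```

View pics/s35.png

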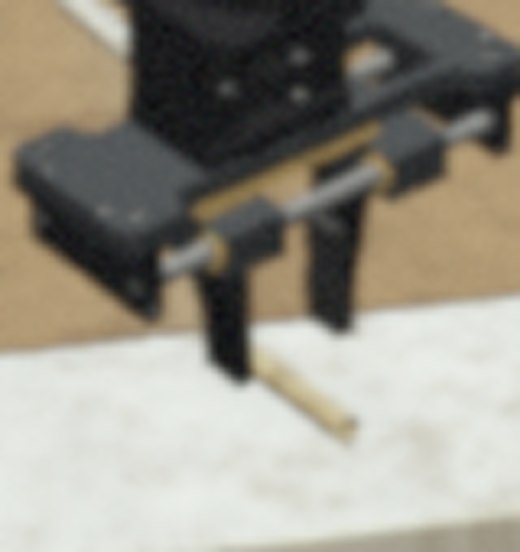

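View pics/t35.png

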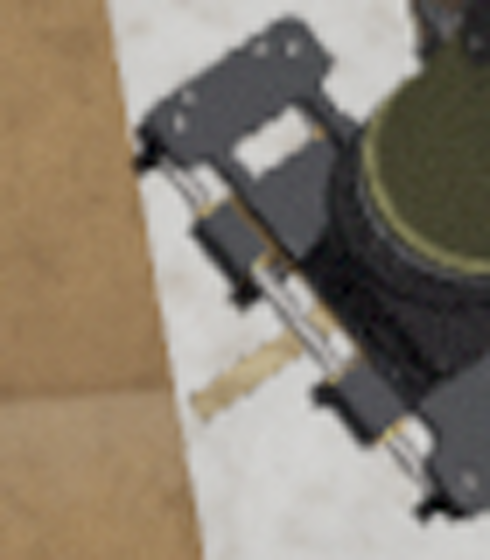

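```bash
python3 -m pendant '[[0,0,0.05,0,0,0],[0,0,0.1,0,0,0],[0,0,0.15,0,0,0],[0,0,0.185,0,0,0],[0,0,0.185,0,0,0],[0,0,0.185,0,0,0],[0,0,0.185,0,0,0],[0,0,0.185,0,0,0]]' 40 15
python3 -m pendant '[[0,0,0,0,0,0],[0,0,0,0,0,0],[0,0,0,0,0,0],[0,0,0,0,0,0],[0,0,0,0,0,0],[0,0,0,0,0,0],[0,0,0,0,0,0],[0,0,0,0,0,0]]' 0 20
python3 -m pendant '[[0,0,-0.1,0,0,0],[0,0,-0.25,0,0,0],[0,0,-0.4,0,0,0],[0,0,-0.55,0,0,0],[0,0,-0.7,0,0,0],[0,0,-0.85,0,0,0],[0,0,-1,0,0,0],[0,0,-1,0,0,0]]'
python3 - <<'E'
from plan import *
print(st()[:2])
c=cam("side");save(c,"s36.png",(215,190,345,345),3.8)
c=cam("top");save(c,"t36.png",(240,180,325,245),9)
plan([(.49,-.2,.24,0),(.52,-.09,.24,-50),(.56,-.0,.24,-85)])
E
```

```text
time_s: 79.8
tool_pos: [0.4885, -0.3045, 0.0028]
tool_rot: [180.0, -0.0, 29.5]
force: [-0.0, -0.5, -0.9]
grip_width: 0.0403
time_s: 80.8
tool_pos: [0.4884, -0.3043, 0.0027]
tool_rot: [180.0, 0.0, 29.5]
force: [-0.4, 0.6, -0.6]
grip_width: 0.0112
time_s: 81.8
tool_pos: [0.4893, -0.3049, 0.1042]
tool_rot: [179.9, -0.1, 29.5]
force: [0.4, 0.5, -0.2]
grip_width: 0.0111
(array([ 0.48932358, -0.304854  ,  0.10421541]), np.float64(29.527062895252133))
rows end [0.39, -0.65, -1.0] turn z 0.24 -> [ 0.4901 -0.2286  0.2025] 7.9 r 0.541
rows end [0.04, -0.28, -0.38] turn z 0.09 -> [ 0.4902 -0.2003  0.2405] -0.2 r 0.53
rows end [0.27, -1.0, 0.0] turn z 0.5 -> [ 0.5175 -0.1004  0.2405] -45.2 r 0.527
rows end [-0.06, -0.09, 0.0] turn z 0.05 -> [ 0.5197 -0.0898  0.2405] -49.7 r 0.527
rows end [-0.42, -0.89, 0.0] turn z 0.39 -> [ 5.603e-01 -2.000e-04  2.405e-01] -84.8 r 0.56
```

View pics/s36.png

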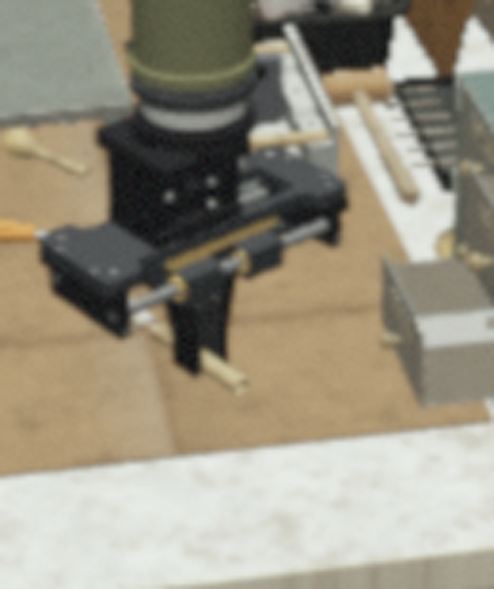

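View pics/t36.png

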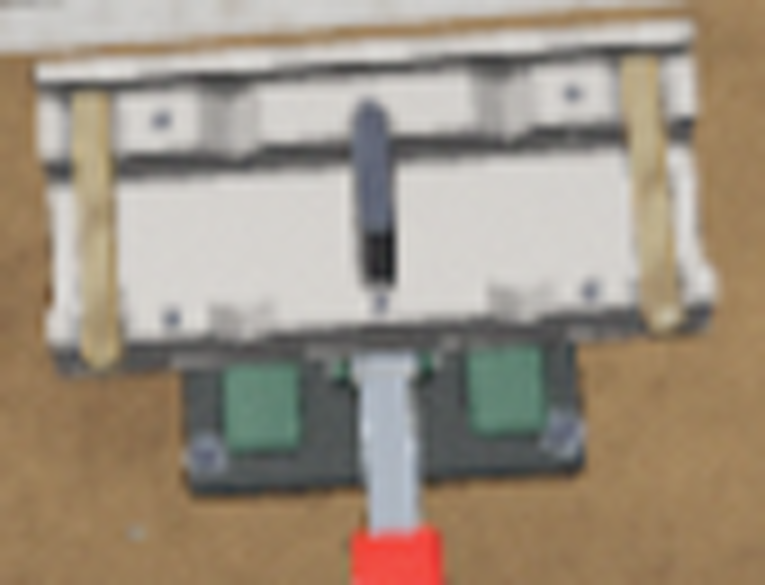

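```bash
python3 - <<'E'
from fit import *
T=cam("top")
L=[[-.046,.1,.056],[-.046,-.1,.056],[.014,.1,.056],[.014,-.1,.056],[.032,.1,.072],[.032,-.1,.072],[-.058,.052,-.034],[-.058,-.052,-.034]]
u=un([(50,348),(712,303),(42,157),(692,120),(38,85),(690,45),(228,452),(543,432)],(240,180),9)
x,r=fit([(T,L,u)],.046,(.609,.084,0));print(x[:2].round(4),np.degrees(x[2]).round(2),r.round(1).tolist())
h=x[2]
for n,l in(("r2",[-.0105,-.042]),("r2start",[-.017,-.042])):
    print(n,x[0]+l[0]*np.cos(h)-l[1]*np.sin(h),x[1]+l[0]*np.sin(h)+l[1]*np.cos(h))
E
python3 -m pendant '[[0.05,-0.08,-0.2,0,0,0.03],[0.1,-0.16,-0.4,0,0,0.06],[0.16,-0.27,-0.6,0,0,0.1],[0.23,-0.38,-0.8,0,0,0.14],[0.3,-0.5,-1,0,0,0.19],[0.39,-0.65,-1,0,0,0.24],[0.39,-0.65,-1,0,0,0.24],[0.39,-0.65,-1,0,0,0.24]]'
python3 -c "
from plan import *
plan([(.52,-.09,.24,-50),(.56,-.0,.22,-85),(.5915,.042,.16,-90.7)])"
```

```text
[0.6089 0.0839] -0.91 [[-0.3, -0.4], [0.2, -0.1], [-0.2, 0.1], [0.4, -0.4], [-0.6, -0.2], [0.4, -0.4], [-0.5, 0.9], [0.6, 0.8]]
r2 0.5977253785214348 0.04209090122267898
r2start 0.5912262040395707 0.04219449202481144
time_s: 82.95
tool_pos: [0.4898, -0.2293, 0.2019]
tool_rot: [-180.0, 0.1, 8.0]
force: [0.5, -0.9, 0.1]
grip_width: 0.0107
rows end [0.37, -1.0, -0.29] turn z 0.48 -> [ 0.5125 -0.1252  0.2309] -35.2 r 0.528
rows end [-0.14, -0.33, -0.09] turn z 0.16 -> [ 0.5201 -0.0901  0.2399] -49.6 r 0.528
rows end [-0.43, -0.89, 0.2] turn z 0.39 -> [5.601e-01 3.000e-04 2.199e-01] -84.7 r 0.56
rows end [-0.39, -0.35, 0.6] turn z 0.07 -> [0.5914 0.0423 0.1599] -91.0 r 0.593
```

```bash
python3 -m pendant '[[0.05,-0.12,-0.1,0,0,0.06],[0.1,-0.25,-0.2,0,0,0.13],[0.16,-0.4,-0.29,0,0,0.2],[0.23,-0.57,-0.29,0,0,0.28],[0.3,-0.75,-0.29,0,0,0.36],[0.35,-0.9,-0.29,0,0,0.43],[0.37,-1,-0.29,0,0,0.48],[0.37,-1,-0.29,0,0,0.48]]'
python3 -m pendant '[[-0.07,-0.16,-0.05,0,0,0.08],[-0.14,-0.33,-0.09,0,0,0.16],[-0.14,-0.33,-0.09,0,0,0.16],[-0.14,-0.33,-0.09,0,0,0.16],[-0.14,-0.33,-0.09,0,0,0.16],[-0.14,-0.33,-0.09,0,0,0.16],[-0.14,-0.33,-0.09,0,0,0.16],[-0.14,-0.33,-0.09,0,0,0.16]]'
python3 -m pendant '[[-0.05,-0.1,0.02,0,0,0.05],[-0.11,-0.22,0.05,0,0,0.1],[-0.17,-0.36,0.08,0,0,0.16],[-0.24,-0.5,0.11,0,0,0.22],[-0.31,-0.64,0.15,0,0,0.28],[-0.38,-0.78,0.18,0,0,0.34],[-0.43,-0.89,0.2,0,0,0.39],[-0.43,-0.89,0.2,0,0,0.39]]'
python3 -c "
from plan import *
print(st()[:2])
plan([(.5912,.0427,.14,-90.9)],nd=3)"
```

```text
time_s: 83.95
tool_pos: [0.5131, -0.1245, 0.2312]
tool_rot: [180.0, 0.0, -35.1]
force: [-0.8, -0.1, -0.7]
grip_width: 0.011
time_s: 84.95
tool_pos: [0.5208, -0.0895, 0.2406]
tool_rot: [180.0, -0.0, -49.7]
force: [-0.1, 0.2, -0.9]
grip_width: 0.0113
time_s: 85.95
tool_pos: [0.5608, 0.0021, 0.2205]
tool_rot: [180.0, 0.0, -84.6]
force: [0.6, -1.0, 0.3]
grip_width: 0.0112
(array([0.56081366, 0.00214557, 0.22046972]), np.float64(-84.5899518004536))
rows end [-0.375, -0.341, 0.805] turn z 0.07 -> [0.5912 0.0427 0.14  ] -90.9 r 0.593
```

```bash
python3 -m pendant '[[-0.1,-0.1,0.1,0,0,0.02],[-0.2,-0.2,0.2,0,0,0.04],[-0.3,-0.3,0.35,0,0,0.06],[-0.375,-0.341,0.5,0,0,0.07],[-0.375,-0.341,0.65,0,0,0.07],[-0.375,-0.341,0.8,0,0,0.07],[-0.375,-0.341,0.805,0,0,0.07],[-0.375,-0.341,0.805,0,0,0.07]]'
python3 - <<'E'
from plan import *
p,y,o=st();print(p,y)
c=cam("side");save(c,"s37.png",(250,170,320,260),6.5)
c=cam("top");save(c,"t37.png",(240,170,325,245),8.5)
h=np.radians(y+90);d=np.array([np.cos(h),np.sin(h),0])*.0425
print(proj(c,[p+d+[0,0,.003],p-d+[0,0,.003]]))
E
```

```text
time_s: 86.95
tool_pos: [0.5915, 0.041, 0.1405]
tool_rot: [-180.0, -0.0, -91.1]
force: [0.1, 0.1, -0.4]
grip_width: 0.0109
[0.59152773 0.04100906 0.14046688] -91.08643672430341
[[296.26257402 183.91577151]
 [298.59149864 214.05354292]]
```

View pics/s37.png

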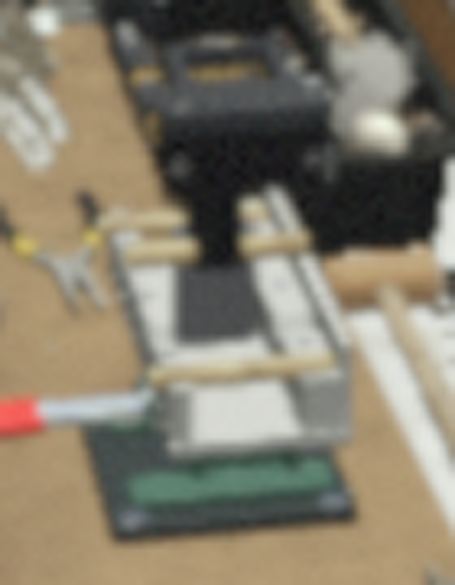

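View pics/t37.png

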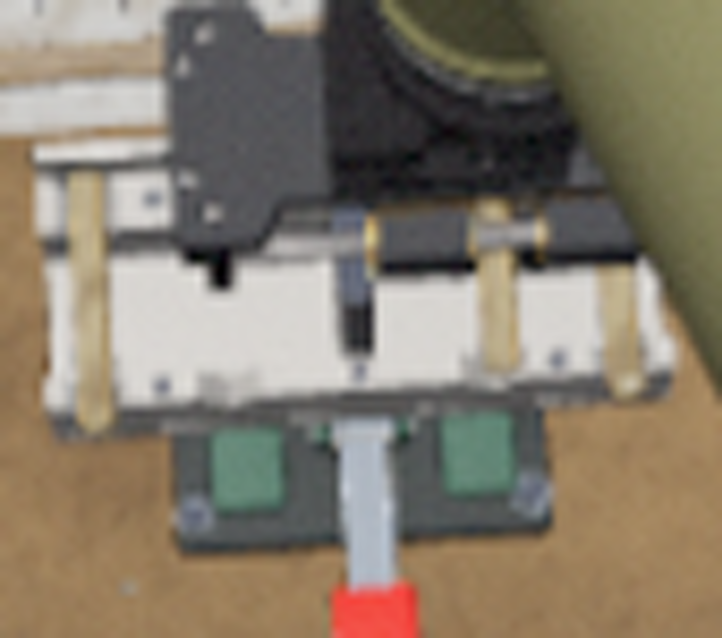

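```bash
python3 -m pendant '[[-0.016,0,0.05,0,0,-0.002],[-0.016,0,0.12,0,0,-0.002],[-0.016,0,0.2,0,0,-0.002],[-0.016,0,0.27,0,0,-0.002],[-0.016,0,0.34,0,0,-0.002],[-0.016,0,0.38,0,0,-0.002],[-0.016,0,0.4,0,0,-0.002],[-0.016,0,0.4,0,0,-0.002]]'
python3 -m pendant '[[0,0,0.01,0,0,0],[0,0,0.015,0,0,0],[0,0,0.02,0,0,0],[0,0,0.025,0,0,0],[0,0,0.03,0,0,0],[0,0,0.032,0,0,0],[0,0,0.032,0,0,0],[0,0,0.032,0,0,0]]'
python3 - <<'E'
from plan import *
p,y,o=st();print(p,y)
c=cam("side");save(c,"s38.png",(250,170,320,260),6.5)
E
```

```text
time_s: 88.05
tool_pos: [0.5914, 0.043, 0.1001]
tool_rot: [180.0, -0.0, -90.9]
force: [0.1, -0.0, -0.1]
grip_width: 0.0111
time_s: 89.05
tool_pos: [0.5915, 0.0427, 0.0972]
tool_rot: [-180.0, -0.0, -90.9]
force: [-0.8, -0.7, 3.4]
grip_width: 0.0111
[0.59151195 0.04272488 0.09720687] -90.9061123452528
```

View pics/s38.png

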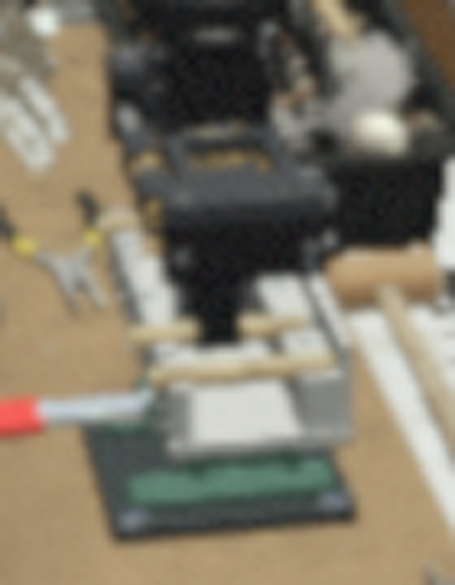

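Light contact in the V; push gently to the fence.

```bash
python3 -m pendant '[[0,0,-0.002,0,0,0],[0,-0.01,-0.002,0,0,0],[0,-0.02,-0.002,0,0,0],[0,-0.03,-0.002,0,0,0],[0,-0.04,-0.002,0,0,0],[0,-0.045,-0.002,0,0,0],[0,-0.045,-0.002,0,0,0],[0,-0.045,-0.002,0,0,0]]' 0 6
python3 -m pendant '[[0,-0.01,0,0,0,0],[0,-0.02,0,0,0,0],[0,-0.03,0,0,0,0],[0,-0.03,0,0,0,0],[0,-0.03,0,0,0,0],[0,-0.03,0,0,0,0],[0,-0.03,0,0,0,0],[0,-0.03,0,0,0,0]]' 0 6
python3 -m pendant '[[0,-0.01,0,0,0,0],[0,-0.015,0,0,0,0],[0,-0.02,0,0,0,0],[0,-0.02,0,0,0,0],[0,-0.02,0,0,0,0],[0,-0.02,0,0,0,0],[0,-0.02,0,0,0,0],[0,-0.02,0,0,0,0]]' 0 6
```

```text
time_s: 90.1
tool_pos: [0.595, 0.0425, 0.0969]
tool_rot: [179.9, -0.1, -90.9]
force: [-3.6, -2.6, 5.2]
grip_width: 0.0114
time_s: 91.1
tool_pos: [0.5968, 0.0425, 0.0965]
tool_rot: [179.7, -0.1, -90.9]
force: [-7.3, -2.6, 5.2]
grip_width: 0.0116
time_s: 92.1
tool_pos: [0.5984, 0.0425, 0.0963]
tool_rot: [179.7, -0.1, -90.9]
force: [-6.9, -3.2, 5.4]
grip_width: 0.0118
```

```bash
python3 -m pendant '[[0,0,0,0,0,0],[0,0,0,0,0,0],[0,0,0,0,0,0],[0,0,0,0,0,0],[0,0,-0.1,0,0,0],[0,0,-0.3,0,0,0],[0,0,-0.6,0,0,0],[0,0,-0.8,0,0,0]]' 24 10
python3 -m pendant '[[0.1,0.1,-0.1,0,0,0],[0.25,0.2,-0.2,0,0,0],[0.4,0.3,-0.3,0,0,-0.03],[0.55,0.4,-0.4,0,0,-0.06],[0.7,0.5,-0.5,0,0,-0.09],[0.85,0.6,-0.5,0,0,-0.12],[1,0.7,-0.5,0,0,-0.12],[1,0.7,-0.5,0,0,-0.12]]'
python3 -m pendant '[[0.15,0,-0.1,0,0,-0.03],[0.3,0,-0.1,0,0,-0.06],[0.45,0,-0.1,0,0,-0.09],[0.6,0,-0.1,0,0,-0.12],[0.75,0,-0.1,0,0,-0.15],[0.9,0,-0.1,0,0,-0.18],[1,0,-0.1,0,0,-0.2],[1,0,-0.1,0,0,-0.2]]'
python3 -m pendant '[[0.15,0.1,0,0,0,0],[0.3,0.2,0,0,0,0],[0.45,0.3,0,0,0,0],[0.6,0.4,0,0,0,0],[0.75,0.5,0,0,0,0],[0.9,0.5,0,0,0,0],[1,0.5,0,0,0,0],[1,0.5,0,0,0,0]]'
python3 - <<'E'
from plan import *
p,y,o=st();print(p,y)
c=cam("side");save(c,"s39.png",(245,180,320,260),7.5)
c=cam("top");save(c,"t39.png",(240,180,325,245),9);save(c,"t39f.png")
E
```

```text
time_s: 93.1
tool_pos: [0.6019, 0.0432, 0.1802]
tool_rot: [-179.8, -0.0, -90.9]
force: [0.2, 0.8, -0.8]
grip_width: 0.0242
time_s: 94.1
tool_pos: [0.528, -0.0581, 0.2268]
tool_rot: [179.9, -0.1, -80.3]
force: [-0.0, -0.6, -0.5]
grip_width: 0.0241
time_s: 95.1
tool_pos: [0.5465, -0.1547, 0.2367]
tool_rot: [180.0, 0.0, -62.2]
force: [0.1, 0.3, 0.7]
grip_width: 0.0241
time_s: 96.1
tool_pos: [0.5496, -0.2666, 0.2368]
tool_rot: [-180.0, 0.0, -62.1]
force: [0.5, 0.1, -0.4]
grip_width: 0.0242
[ 0.54960645 -0.26655783  0.23676727] -62.097647041717025
```

View pics/s39.png

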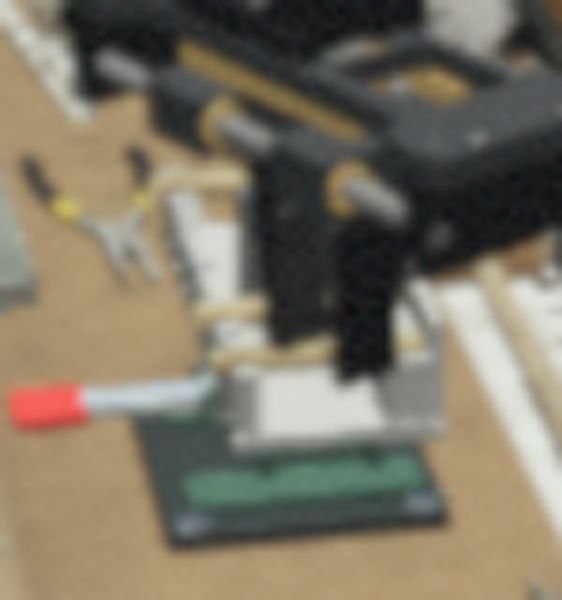

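View pics/t39.png

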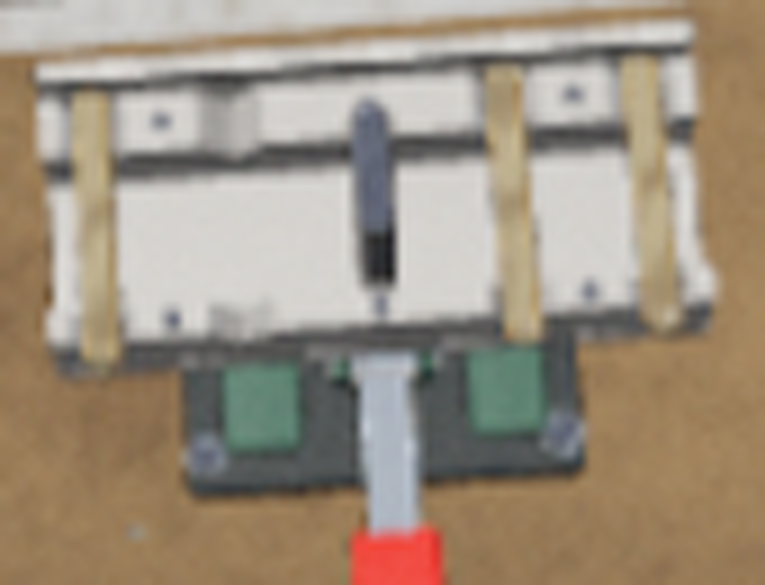

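View pics/t39f.png

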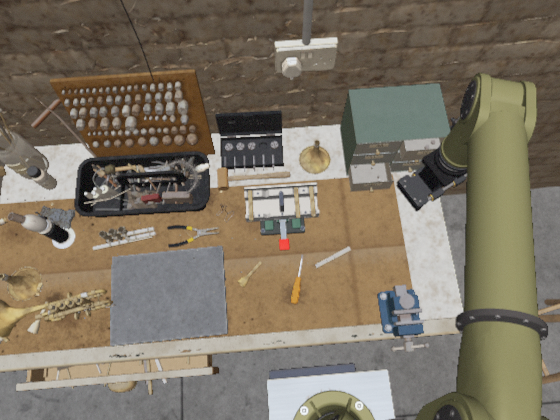

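```bash
python3 -m pendant '[[0.1,0.1,-0.1,0,0,0],[0.25,0.25,-0.25,0,0,0],[0.4,0.4,-0.4,0,0,0],[0.55,0.55,-0.5,0,0,0],[0.7,0.7,-0.5,0,0,0],[0.85,0.85,-0.5,0,0,0],[1,1,-0.5,0,0,0],[1,1,-0.5,0,0,0]]'
python3 -m pendant '[[0.1,0.1,-0.1,0,0,0],[0.25,0.25,-0.25,0,0,0],[0.4,0.4,-0.3,0,0,0],[0.55,0.55,-0.3,0,0,0],[0.7,0.7,-0.3,0,0,0],[0.85,0.7,-0.3,0,0,0],[1,0.7,-0.3,0,0,0],[1,0.7,-0.3,0,0,0]]'
python3 - <<'E'
from plan import *
from fit import un
p,y,o=st();print(p,y)
S=cam("side");save(S,"s40.png",(225,170,320,260),7.5);save(S,"s40z.png",(275,180,315,225),14)
c=cam("top");save(c,"t40.png",(240,180,325,255),8.5)
h=np.radians(-.9);Rz=R.from_euler('z',h).as_matrix();o=np.array([.6089,.0839,.046])
L=np.array([[-.126,.014,0],[-.126,-.014,0],[-.126,.014,-.008],[-.126,-.014,-.008],[-.094,.014,0],[-.094,-.014,0]])
for c2,n,off in((c,"top",(240,180)),(S,"side",(225,170))):
    q=proj(c2,L@Rz.T+o);s=8.5 if n=="top" else 7.5
    print(n,((q-off+.5)*s-.5).round(0).tolist())
E
```

```text
time_s: 97.2
tool_pos: [0.5061, -0.404, 0.2861]
tool_rot: [179.9, 0.1, -62.3]
force: [-0.9, 0.5, 0.5]
grip_width: 0.024
time_s: 98.2
tool_pos: [0.492, -0.5238, 0.3155]
tool_rot: [180.0, 0.1, -62.1]
force: [-0.2, 0.8, -0.8]
grip_width: 0.0244
[ 0.4920492  -0.52376806  0.3154572 ] -62.14872766750046
top [[334.0, 597.0], [420.0, 591.0], [334.0, 603.0], [420.0, 597.0], [328.0, 502.0], [413.0, 496.0]]
side [[155.0, 463.0], [162.0, 494.0], [155.0, 480.0], [162.0, 511.0], [230.0, 457.0], [238.0, 487.0]]
```

View pics/s40.png

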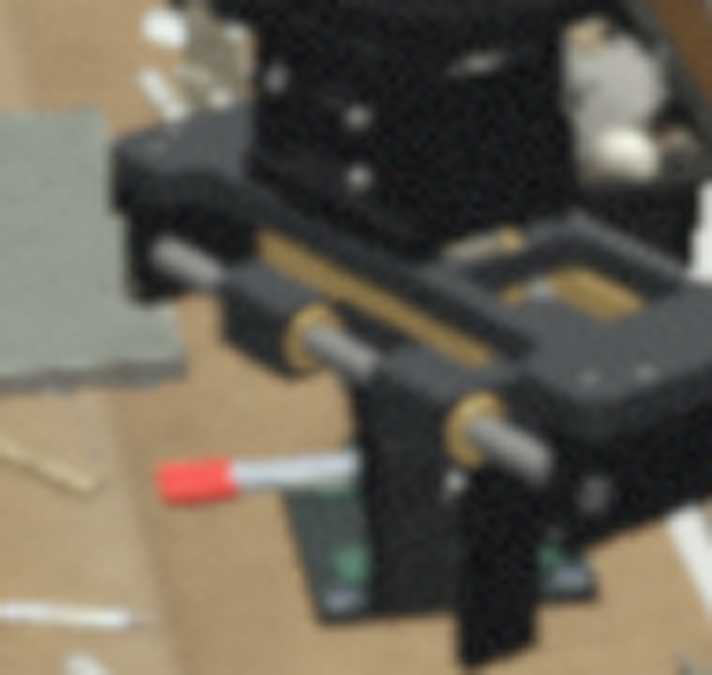

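View pics/s40z.png

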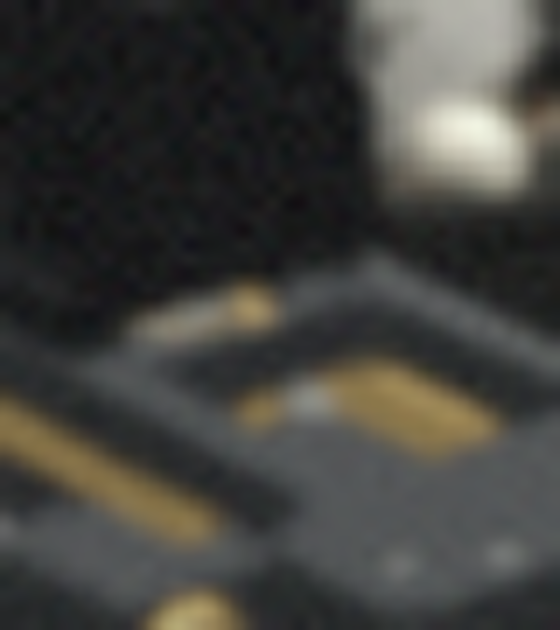

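View pics/t40.png

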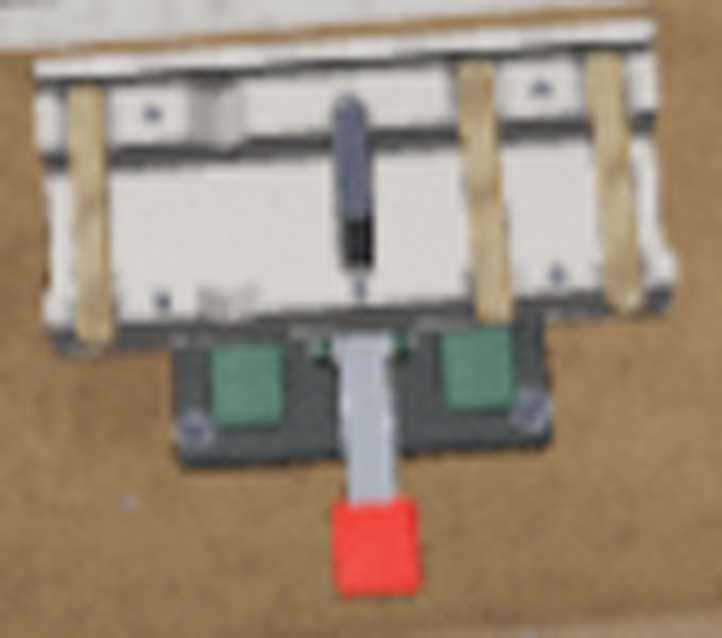

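```bash
python3 -c "
from plan import *
plan([(.3,-.58,.33,-62),(.2,-.62,.33,-62)])"
python3 -m pendant '[[-0.1,0.1,0,0,0,0],[-0.2,0.25,0,0,0,0],[-0.3,0.4,0,0,0,0],[-0.4,0.55,0,0,0,0],[-0.4,0.7,0,0,0,0],[-0.4,0.85,0,0,0,0],[-0.4,1,0,0,0,0],[-0.4,1,0,0,0,0]]'
python3 -m pendant '[[-0.05,0.1,0,0,0,0],[-0.1,0.25,0,0,0,0],[-0.15,0.4,0,0,0,0],[-0.2,0.55,0,0,0,0],[-0.2,0.7,0,0,0,0],[-0.2,0.85,0,0,0,0],[-0.2,1,0,0,0,0],[-0.2,1,0,0,0,0]]'
python3 - <<'E'
from plan import *
p,y,o=st();print(p,y)
S=cam("side");save(S,"s41.png");save(S,"s41z.png",(265,185,315,245),10)
E
```

```text
rows end [-0.2, 1.0, -0.07] turn z -0.0 -> [ 0.3946 -0.5516  0.3234] -62.1 r 0.678
rows end [-0.19, 0.97, -0.07] turn z -0.0 -> [ 0.3    -0.5802  0.3304] -62.1 r 0.653
rows end [-0.11, 1.0, 0.0] turn z -0.0 -> [ 0.2065 -0.6173  0.3304] -62.1 r 0.651
rows end [-0.01, 0.07, 0.0] turn z -0.0 -> [ 0.1998 -0.6197  0.3304] -62.1 r 0.651
time_s: 99.3
tool_pos: [0.3838, -0.5355, 0.3169]
tool_rot: [179.9, 0.0, -62.3]
force: [0.1, 1.3, -0.7]
grip_width: 0.0241
time_s: 100.3
tool_pos: [0.2859, -0.5643, 0.317]
tool_rot: [180.0, 0.0, -62.3]
force: [0.4, -0.3, -0.2]
grip_width: 0.0241
[ 0.2859066  -0.56433711  0.31696418] -62.2540729055016
```

View pics/s41.png

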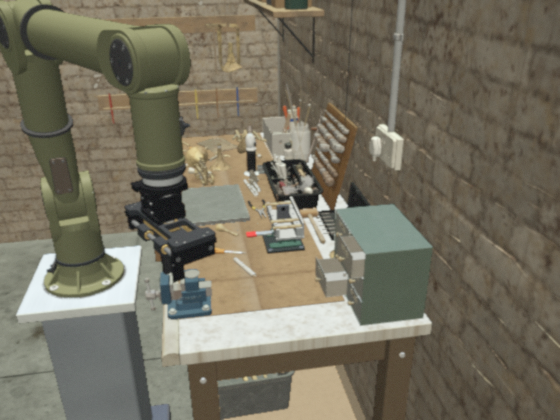

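View pics/s41z.png

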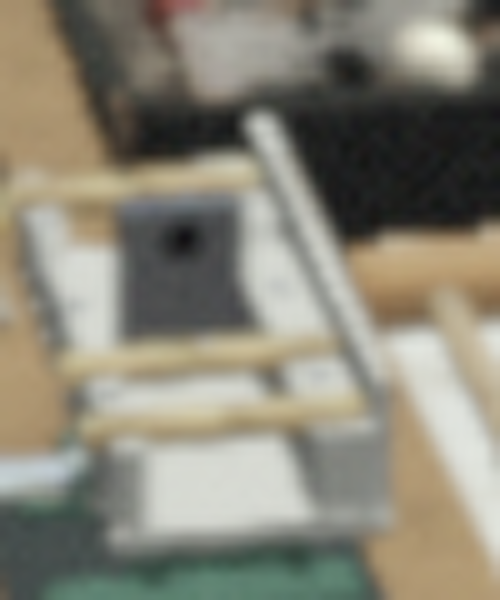

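```bash
python3 -c "
from plan import *
print(env.sign_off()); print(st()[2]['time_s'])"
```

```text
the job is handed in; nothing more can be done
None
the job is handed in; nothing more can be done
```

The job is handed in, after about 100 s on the robot clock: the cradle is seated and latched, and the three brass tubes I found are in V-rests 0, 2 and 3 with their ends at the fence. Sign-off gave no verdict.

- **Cradle:** I lifted it by the lug, lowered it onto the ball until the feet carried its weight, and pushed the latch lever down onto its stop with about 20 N.
- **Latch check:** in the last top and side pictures the lever is level, within about 1–2 pixels of its fully-down position.
- **Tubes:** I pushed each one along its groove until it stopped against the fence and the fingers slipped along it.
- **Fence contact:** in both cameras the tube ends line up with the fence to within about 1 mm. I can't see a smaller gap than that in the pictures. For the middle tube (rest 2) the two views disagreed in opposite directions by about 1 mm, which I put down to picking error.
- **One disturbance:** the first push, at rest 3, was a bit hard and turned the cradle about 2° within its play on the ball. The push at rest 0 turned it back. I last measured its heading at −0.9°, before the rest 2 push, which agrees with my estimate for the mount (−0.8° to −1.4°). The last pictures show no later change.
- **Other items:** I saw no change in the other things on the bench in the last pictures, but I did not measure them. I saw no knock to the cradle and no slackening of the grip.

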